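# Load a microplate onto the plate shaker with a plate lifter

### The job

Take the white microplate from the lowest level of the plate rack and load it onto the shaker: slide the blue-handled plate lifter under it, lift it clear of the rack's front lips and carry it level on the blade, without touching it with the gripper. Set it down gently in the shaker's carrier so that it sits flat between the guides, draw the lifter out, and lay the lifter back on the bench on its blade. Leave the black plates and the Petri dish as they are.

Things in the scene. Friction and masses are not known exactly. Their poses are not given: they have to be found in the camera images.
- plate: White 96-well microplate, loose, 85.5 (its x) x 127.8 (its y) x 14.4 mm, about 70 g. Origin: centre of its underside. It starts on the ledges of the rack's lowest level, long side along the rack's y, up to 3 mm off centre. Covered from above, so it is moved on the lifter.
- lifter: Plate lifter, loose, 0.2 kg: flat steel blade 3 mm thick, 70 mm wide (its y), x = -34 to +84 mm (+x to the tip), and a blue handle. Origin: underside of the blade, below the front face of the heel stop, a cross lip just behind x = 0 whose top is 9 mm above the blade's underside. It stands stably on the bench on its flat blade, handle in the air; it starts so and is laid down so.
- lifter_handle (a point): Middle of the lifter's blue handle, where to grip, at (-39.5, 0, 50.6) mm in the lifter's frame. The handle is a bar 80 mm long (about 40 mm each way), 16 mm thick in the lifter's y (grip across this; 40 N holds it firmly), 26 mm wide. It leans back to -x by 30 degrees: fingers in line with it point down and forward to the tip. A gripper held upright would strike the rack's upper levels.
- lifter_tip (a point): Middle of the front edge of the lifter's blade, at (84, 0, 0) mm in the lifter's frame, on the underside. The last 14 mm of the blade are thinned to 1.8 mm.
- plate_rack: Aluminium plate rack, fixed, 128 (x) x 144 (y) x 207 mm, with a bow handle on top to 236 mm. Three levels one above the other, 55 mm apart. Origin: on its underside, below the middle of the plates; the open front faces its own -x, its roof and side walls end at x = -70 mm, back at +58 mm.
- rack_level (a point): Centre of the rack's lowest level at the height of its ledges' tops, 45 mm above the bench; axes as the rack's. Ledges at y = 49 to 69 mm either side, walls at 69 mm; between them open 38 mm down. Lips 4 mm high close the ledges' front ends (x = -54 to -50 mm), stops the rear (x = +50 mm): lift a plate 5 mm or more, then draw it out to -x. It can rise 37 mm.
- plate_black: Black microplate of the same size, loose, on the rack's middle level straight above the white one. Origin: centre of its underside. It must stay. (A third, also black, is fixed in the top level.)
- shaker: White plate shaker, fixed, body 150 (x) x 160 (y) x 56 mm, front panel with display and dial facing its own -x. Origin: centre of its underside. On it a dark carrier for one plate. Towards the robot the bench ends at world x = 0.32 m here.
- carrier_seat (a point): Centre of the carrier's seat, level with the tops of its two ledges, 80 mm above the bench; axes as the shaker's. A seated plate has its origin here, long side along y. Ledges at y = 48.5 to 74.5 mm either side; the channel between, 17 mm deep, is open to -x for the blade. Guides leave the plate 2.5 mm of play each way up to 4 mm above the ledges, then flare 4 mm outwards up to 12 mm.
- petri_a: Petri dish, 62 mm diameter, 15 mm tall, loose on the bench in front. Origin: centre of its underside. To be left alone.

How it is judged:
By the outcome, as a careful person would: the job done as asked, in the order asked, and still so for the second after the job is handed in, with the robot touching nothing.
It also fails if it takes over 61 s, if anything falls off the work surface, if the arm or the gripper's body presses on something with over 40 N, if the wrist force passes 120 N, or if a joint passes its speed limit or range.

### The arm

A 7-joint arm with a two-finger parallel gripper is mounted at the origin on a cart in front of the work surface, level with it; the furniture and walls round the work are solid. World frame = base frame: x ahead of the robot, y to its left, z up, the work surface at z = 0. Lengths are in m, angles in rad, forces in N, time in s.
With the tool pointing down it reaches from about 0.35 to 0.9 m from the base axis. Payload 7.2 kg.
Tool frame: the origin (TCP) lies on the centre line of the jaws, within the pads' length; the fingertips stand 11 mm ahead of it and the grasp point (between the pads) lies 8 mm behind it; x points along the fingers, y is the direction in which the jaws open and shut, and the axes are right-handed (so a half turn about x gives the same grasp; the last joint's range is limited). The gripper opens to 85 mm and grips with 20 to 120 N. Pads are 22 mm wide; open, the fingers measure 114 mm over their backs; the gripper's body (76 mm by 85 mm) begins 54 mm behind the grasp point. The pads swing forward as they close: fully open they stand 13 mm farther back than shut.
Start: joints at [-1.367, 0.411, -0.013, 1.596, 0.006, 1.134, -0.082], TCP at [0.168, 0.602, 0.242] pointing down, gripper open.
Joint ranges: [-2.95, 2.95], [-0.29, 1.99], [-1.47, 1.44], [0.14, 2.54], [-1.03, 4.17], [0.13, 1.85], [-2.86, 2.86]. Speed limits (rad/s): [2.39, 2.39, 3.01, 3.01, 3.14, 3.14, 3.14].

### API

Orientations are given as a unit quaternion [x, y, z, w].
In Python, from station import env gives the robot as it stands.
- The arm moves only by the tool arm_command, never from a script. Its argument "deltas" is a list of rows, each an object of numbers: "wx", "wy", "wz": the turn, a rotation vector about the tool's x, y, z in degrees; "tx", "ty", "tz": the shift along the tool's x, y, z in m; "grip": the gripper's target within -1 to 1 (fully open at 1, half-way at 0, shut at -1). A call has 1 to 20 rows; each row shifts and turns the commanded pose from where the row before left it, along the tool's axes as they then stand; what a row does not reach is not made up. A row lasts 1/12 s, in which the tool goes at most 41.7 mm and 7.16 degrees, less where a joint would pass 70% of its speed; a pose out of reach is approached as far as the arm can. A call is refused whole if a number of a shift passes 0.0417 or a number of a turn 7.16, either way. A call with a gripper value outside its range is refused whole. The fingers move at their own pace and stop on an object; "squeeze" is the grip in N (left out, the last holds). Time passes only in rows, so rows that do not move let the fingers close. It gives the time, the measured TCP pose, the force and the opening at its end, in the units of the state.
- env.get_state(): the state, without advancing time (a new reading comes with each control period).
- env.camera(name): name is "scene" or "side" or "wrist"; returns a dict with "color" (400x640x3 uint8, red, green, blue), "z_map" (400x640 float32, m along the optical axis (not along the pixel's ray), 0 where there is no reading), "vertical_fov" (degrees; the focal length in pixels is half the picture's height over the tangent of half this angle, whatever the lens; pixels are square), "cx", "cy" (the principal point, pixels), "rvec" (rotation vector, rad) and "tvec" (3), from world to camera coordinates, as OpenCV has them. Camera axes: x right, y down, z forward; pixel columns grow to the right and rows downward; lengths in m; the calibration is good to about 2 mm. A picture is of the moment at which its call begins.
- env.hand_in(): hands the job in, once; it reports no verdict.
The state is a dict: "time": time; "joint_positions": joint angles; "qvel": joint speeds; "joint_efforts": joint torques, N m; "ee_pos": TCP position; "tcp_rot": TCP orientation; "ft_force": force on the tool from outside, world axes, zero at the start; "moment": the same for the moment, N m; "finger_gap": finger opening in m.
Only numpy, scipy, OpenCV 4.12 (cv2) and the standard library are available. Lean on these libraries where they do the work, as an engineer would, in place of code of your own. Each camera call takes 0.05 s, during which the arm holds its last target.

## Working session

There is one attempt and no reset: what is moved stays moved. The work goes in short steps, Python scripts to look and compute and a tool call to move; the robot and the scene stay as the last step left them, time stands still between calls to the robot, and variables do not carry over. Pictures are saved under pics/ and viewed, and the job is handed in when it is done.

Besides the shell and the picture viewer there is one more tool, called as name(argument=value, ...), one argument or row to a line, values as JSON. arm_command: Moves the arm, as the interface text tells. Its arguments: {"type":"object","properties":{"deltas":{"type":"array"},"squeeze":{"type":"number"}},"required":["deltas"]}

```bash
ls -la; mkdir -p pics; cat > h.py <<'E'
import numpy as np, cv2
from scipy.spatial.transform import Rotation as R
from station import env
def cam(n):
    c=env.camera(n); h=c["color"].shape[0]
    f=h/2/np.tan(np.radians(c["vertical_fov"])/2)
    c["f"]=f; c["Rm"]=cv2.Rodrigues(np.array(c["rvec"],float))[0]; c["t"]=np.array(c["tvec"],float).ravel()
    c["pos"]=-c["Rm"].T@c["t"]; return c
def pts(c):
    z=c["z_map"]; v,u=np.mgrid[:z.shape[0],:z.shape[1]]
    P=np.stack([(u-c["cx"])/c["f"]*z,(v-c["cy"])/c["f"]*z,z],-1)
    W=(P-c["t"])@c["Rm"]; W[z==0]=np.nan; return W
def ray(c,u,v,h):
    d=c["Rm"].T@np.array([(u-c["cx"])/c["f"],(v-c["cy"])/c["f"],1.]); s=(h-c["pos"][2])/d[2]; return c["pos"]+s*d
def proj(c,p):
    q=c["Rm"]@np.array(p)+c["t"]; return q[:2]/q[2]*c["f"]+[c["cx"],c["cy"]]
def save(c,n): cv2.imwrite("pics/"+n+".png",c["color"][:,:,::-1])
E
python3 - <<'E'
from h import *
s=env.get_state()
for k,v in s.items(): print(k,np.round(v,4))
for n in ["scene","side","wrist"]:
    c=cam(n); save(c,n+"0"); print(n,c["f"],c["cx"],c["cy"],c["pos"].round(3),c["Rm"].round(3).tolist())
E
```

```text
total 12
drwxr-xr-x  3 agent agent 4096 Dec  7 15:29 .
drwxr-xr-x 23 root  root  4096 Dec  7 15:29 ..
drwxr-xr-x  2 agent agent 4096 Dec  7 15:29 pics
time 0.0
joint_positions [-1.3672  0.4119 -0.0127  1.5971  0.0056  1.1343 -0.0822]
qvel [-0.0004  0.0013  0.0002  0.0016  0.0013  0.0008 -0.0006]
joint_efforts [-1.60000e-03 -6.00625e+01  6.80900e-01 -2.99421e+01  1.37000e-02
  1.04000e-02  0.00000e+00]
ee_pos [0.1677 0.6016 0.2414]
tcp_rot [ 0.0952  0.7006 -0.0964  0.7006]
ft_force [-0.4569 -0.3875  0.4582]
moment [-0.0278 -0.0742 -0.028 ]
finger_gap 0.0854
scene 409.38199074476324 319.1468929677712 204.3918607850593 [ 0.914 -0.77   0.689] [[0.863, 0.505, 0.013], [0.329, -0.543, -0.772], [-0.383, 0.671, -0.635]]
side 410.6779714011024 325.9619910698462 190.4486252834568 [ 1.064 -0.609  0.952] [[0.664, 0.748, 0.017], [0.596, -0.515, -0.616], [-0.452, 0.419, -0.787]]
wrist 280.1439137435186 317.45653240287817 201.07615693361436 [0.089 0.624 0.373] [[0.269, 0.963, -0.001], [0.913, -0.254, 0.32], [0.308, -0.087, -0.947]]
```

View pics/scene0.png

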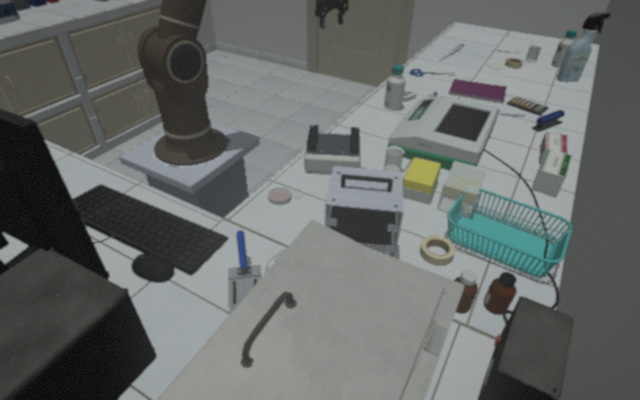

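View pics/side0.png

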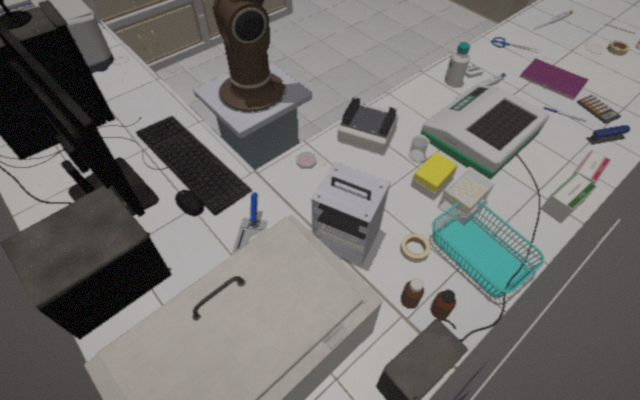

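View pics/wrist0.png

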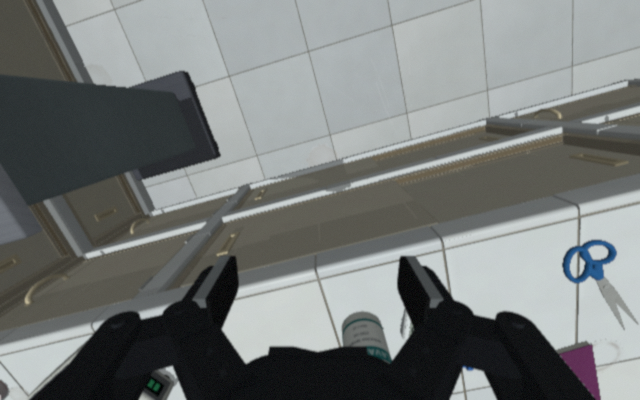

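```bash
python3 - <<'E'
from h import *
for n,(a,b,c2,d) in {"scene":(120,330,200,450),"side":(80,290,210,430)}.items():
    c=cam(n); im=c["color"][a:b,c2:d,::-1]
    cv2.imwrite(f"pics/{n}1.png",cv2.resize(im,None,fx=3.2,fy=2.8,interpolation=cv2.INTER_CUBIC)[:600,:800]) if 0 else cv2.imwrite(f"pics/{n}1.png",cv2.resize(im,None,fx=2.8,fy=2.8,interpolation=cv2.INTER_CUBIC))
    W=pts(c); np.save(n+"W.npy",W)
    hsv=cv2.cvtColor(c["color"],cv2.COLOR_RGB2HSV)
    # rack top z~207
    m=(abs(W[...,2]-0.207)<0.006)&(W[...,0]>0.2)&(W[...,0]<0.9)
    print(n,"racktop",m.sum(),np.nanmean(W[m],0), np.nanmin(W[m],0),np.nanmax(W[m],0))
    m=(hsv[...,0]>105)&(hsv[...,0]<125)&(hsv[...,1]>150)&(W[...,0]<0.8)&(W[...,1]<0.1)
    print("blue",m.sum(),np.nanmean(W[m],0),np.nanmin(W[m],0),np.nanmax(W[m],0))
    vs,us=np.where(m);print(us.min(),us.max(),vs.min(),vs.max())
    for (u,v) in [(280,195),(240,285)] if n=="scene" else [(306,160),(250,230)]: print(u,v,W[v,u])
E
```

```text
scene racktop 5948 [ 0.57100436 -0.41362328  0.2054556 ] [ 0.20050404 -0.75757396  0.20100038] [ 0.89927657 -0.08330086  0.21299589]
blue 59 [ 0.46426661 -0.32815448  0.07697035] [ 0.37712147 -0.69851748  0.03089133] [ 0.4818644  -0.30525317  0.35413084]
57 243 178 366
280 195 [ 0.40018028 -0.0794315   0.01627681]
240 285 [ 0.49371639 -0.36538172  0.00375105]
side racktop 6646 [ 0.58858388 -0.4637296   0.20561876] [ 0.20008141 -0.82101483  0.20100055] [ 0.89973335 -0.08321419  0.21299968]
blue 738 [ 0.17038324 -0.56665057  0.18035996] [-0.45259683 -0.80473338  0.00942447] [ 0.48601914 -0.29881877  0.43405307]
0 255 2 333
306 160 [ 0.39606745 -0.07752278  0.01346101]
250 230 [ 0.48541994 -0.35100602  0.0017637 ]
```

```bash
ls pics
```

```text
scene0.png
scene1.png
side0.png
side1.png
wrist0.png
```

View pics/scene1.png

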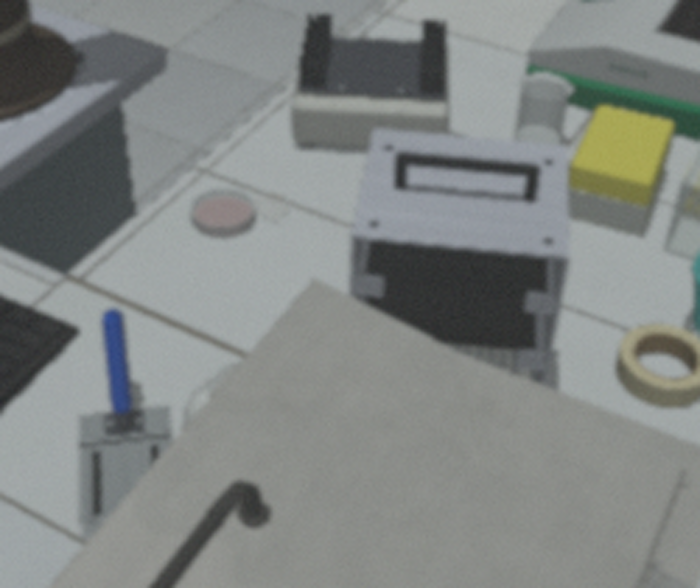

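View pics/side1.png

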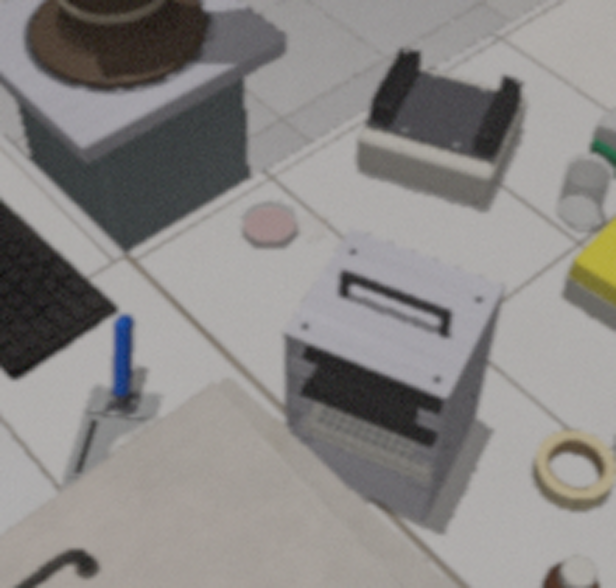

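```bash
python3 - <<'E'
from h import *
for n in ["scene","side"]:
    c=cam(n);W=np.load(n+"W.npy")
    # top-down height map of area x .2..0.9, y -0.8..0.5
    H=np.zeros((325*2,350),np.float32)
    ok=~np.isnan(W[...,0])
    P=W[ok]; C=c["color"][ok]
    i=((P[:,1]+0.8)/0.002).astype(int); j=((P[:,0]-0.2)/0.002).astype(int)
    k=(i>=0)&(i<650)&(j>=0)&(j<350)
    img=np.zeros((650,350,3),np.uint8); o=np.argsort(P[k,2])
    img[i[k][o],j[k][o]]=C[k][o][:,::-1]
    hm=np.zeros((650,350),np.uint8); hm[i[k][o],j[k][o]]=np.clip(P[k][o][:,2]*1000,0,255)
    out=np.hstack([img,cv2.applyColorMap(hm,cv2.COLORMAP_JET)])[50:650]
    cv2.imwrite(f"pics/top_{n}.png",out)
E
```

```text
(no output)
```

View pics/top_scene.png

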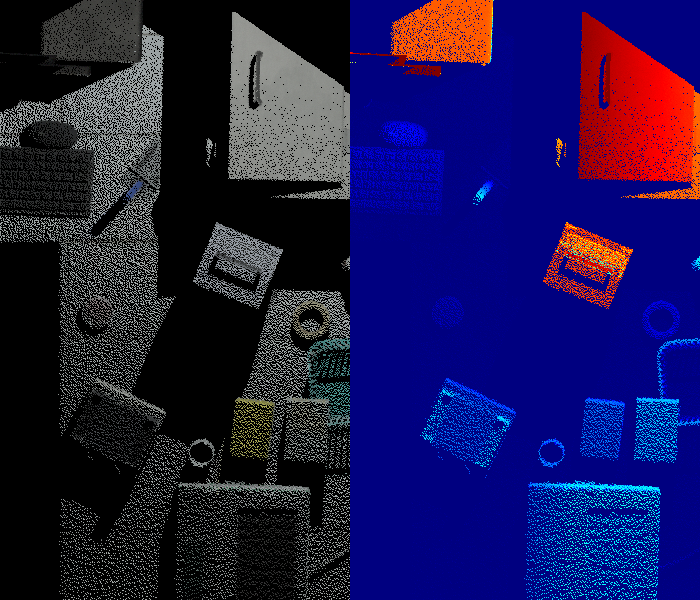

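View pics/top_side.png

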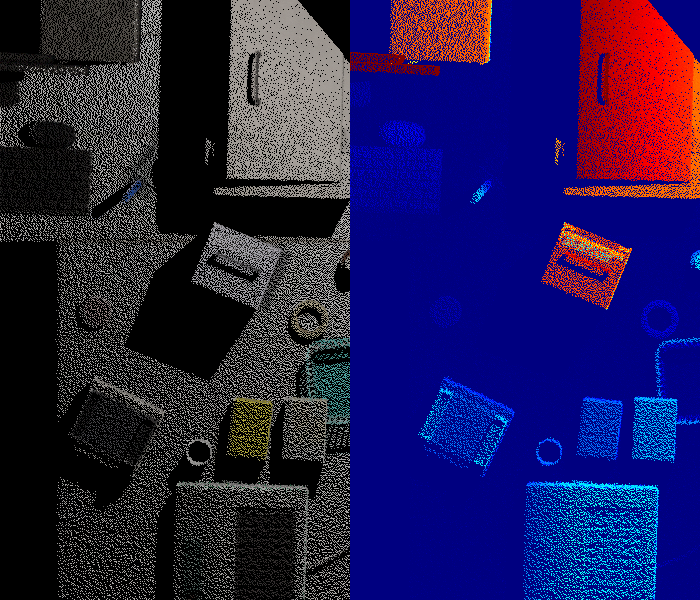

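```bash
cat >> h.py <<'E'
def Rt(az,tilt,s=1):
    a=np.radians(az);t=np.radians(tilt);h=np.array([np.cos(a),np.sin(a),0])
    x=np.sin(t)*h+np.array([0,0,-np.cos(t)]); y=s*np.array([-np.sin(a),np.cos(a),0]); z=np.cross(x,y)
    return R.from_matrix(np.stack([x,y,z],1))
def plan(pos,Rg=None,st=None):
    st=st or env.get_state(); p=np.array(st["ee_pos"]); r=R.from_quat(st["tcp_rot"])
    d=r.inv().apply(np.array(pos)-p); print("shift tool",d.round(4),"len",np.linalg.norm(d).round(4))
    if Rg is not None:
        w=(r.inv()*Rg).as_rotvec(degrees=True); print("turn deg",w.round(2),"norm",np.linalg.norm(w).round(1)); print("shift after turn",Rg.inv().apply(np.array(pos)-p).round(4))
def st():
    s=env.get_state(); print("t",round(s["time"],2),"pos",np.round(s["ee_pos"],4),"q",np.round(s["tcp_rot"],4),"j",np.round(s["joint_positions"],2),"F",np.round(s["ft_force"],1),"M",np.round(s["moment"],2),"gap",round(s["finger_gap"],4)); print("axes",R.from_quat(s["tcp_rot"]).as_matrix().round(3).tolist()); return s
E
python3 - <<'E'
from h import *
s=st()
c=cam("wrist"); print(ray(c,155,385,0.03))
plan([0.42,0.30,0.40])
plan([0.42,0.30,0.40],Rt(-10,0,-1));plan([0.42,0.30,0.40],Rt(-10,0,1))
E
```

```text
t 0.35 pos [0.1678 0.6019 0.2421] q [ 0.0957  0.7006 -0.0959  0.7006] j [-1.37  0.41 -0.01  1.6   0.01  1.13 -0.08] F [-0.3 -0.4  0.1] M [-0.04 -0.02 -0.1 ] gap 0.0852
axes [[-0.0, 0.268, 0.963], [-0.0, 0.963, -0.268], [-1.0, -0.0, -0.0]]
[0.43964569 0.24604479 0.03      ]
shift tool [-0.1578 -0.2232  0.324 ] len 0.424
shift tool [-0.1578 -0.2232  0.324 ] len 0.424
turn deg [1.7443e+02 2.0000e-02 0.0000e+00] norm 174.4
shift after turn [-0.1578  0.2536 -0.3008]
shift tool [-0.1578 -0.2232  0.324 ] len 0.424
turn deg [-5.57 -0.    0.01] norm 5.6
shift after turn [-0.1578 -0.2536  0.3008]
```

arm_command(
  deltas=[
    {"tx":-0.0118,"ty":-0.0127,"tz":0.0297},
    {"tx":-0.0118,"ty":-0.0127,"tz":0.0297},
    {"tx":-0.0118,"ty":-0.0127,"tz":0.0297},
    {"tx":-0.0118,"ty":-0.0127,"tz":0.0297},
    {"tx":-0.0118,"ty":-0.0127,"tz":0.0297},
    {"tx":-0.0118,"ty":-0.0127,"tz":0.0297},
    {"tx":-0.0118,"ty":-0.0127,"tz":0.0297},
    {"tx":-0.0118,"ty":-0.0127,"tz":0.0297},
    {"tx":-0.0118,"ty":-0.0127,"tz":0.0297},
    {"tx":-0.0118,"ty":-0.0127,"tz":0.0297},
    {"wx":7},
    {"wx":7},
    {"wx":7},
    {"wx":7},
    {"wx":7},
    {"wx":7},
    {"wx":7},
    {"wy":-6},
    {"wy":-6},
    {"wy":-6},
  ],
)

```text
invalid input
```

```bash
python3 - <<'E'
from h import *
s=st(); c=cam("wrist"); save(c,"wrist1"); np.savez("w1.npz",**{k:v for k,v in c.items()})
E
```

```text
t 0.4 pos [0.1678 0.602  0.2422] q [ 0.0957  0.7006 -0.0959  0.7006] j [-1.37  0.41 -0.01  1.6   0.01  1.13 -0.08] F [-0.3 -0.3  0.6] M [-0.03  0.04  0.01] gap 0.0854
axes [[-0.0, 0.268, 0.963], [-0.0, 0.963, -0.268], [-1.0, -0.0, 0.0]]
```

View pics/wrist1.png

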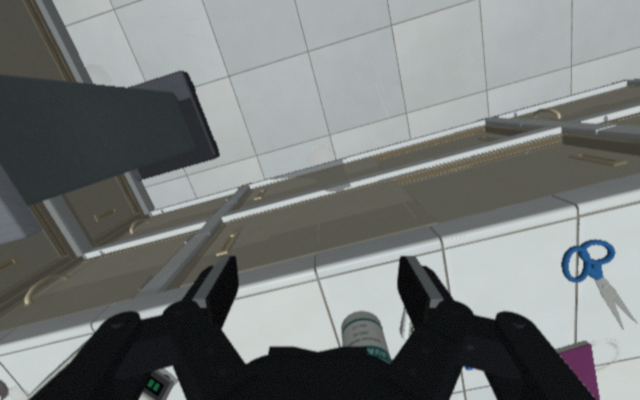

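arm_command(
  deltas=[
    {"wx":0,"wy":0,"wz":0,"tx":-0.0118,"ty":-0.0127,"tz":0.0297,"grip":1},
  ],
)

```text
time: 0.53
ee_pos: [0.1863, 0.5841, 0.2517]
tcp_rot: [0.092, 0.703, -0.093, 0.699]
ft_force: [-0.4, -0.3, 0.3]
finger_gap: 0.0853
```

arm_command(
  deltas=[
    {"wx":0,"wy":0,"wz":0,"tx":-0.0118,"ty":-0.0127,"tz":0.0297,"grip":1},
    {"wx":0,"wy":0,"wz":0,"tx":-0.0118,"ty":-0.0127,"tz":0.0297,"grip":1},
    {"wx":0,"wy":0,"wz":0,"tx":-0.0118,"ty":-0.0127,"tz":0.0297,"grip":1},
    {"wx":0,"wy":0,"wz":0,"tx":-0.0118,"ty":-0.0127,"tz":0.0297,"grip":1},
    {"wx":0,"wy":0,"wz":0,"tx":-0.0118,"ty":-0.0127,"tz":0.0297,"grip":1},
    {"wx":0,"wy":0,"wz":0,"tx":-0.0118,"ty":-0.0127,"tz":0.0297,"grip":1},
    {"wx":0,"wy":0,"wz":0,"tx":-0.0118,"ty":-0.0127,"tz":0.0297,"grip":1},
    {"wx":0,"wy":0,"wz":0,"tx":-0.0118,"ty":-0.0127,"tz":0.0297,"grip":1},
    {"wx":0,"wy":0,"wz":0,"tx":-0.0118,"ty":-0.0127,"tz":0.0297,"grip":1},
    {"wx":7,"wy":0,"wz":0,"tx":0,"ty":0,"tz":0,"grip":1},
    {"wx":7,"wy":0,"wz":0,"tx":0,"ty":0,"tz":0,"grip":1},
    {"wx":7,"wy":0,"wz":0,"tx":0,"ty":0,"tz":0,"grip":1},
    {"wx":7,"wy":0,"wz":0,"tx":0,"ty":0,"tz":0,"grip":1},
    {"wx":7,"wy":0,"wz":0,"tx":0,"ty":0,"tz":0,"grip":1},
    {"wx":7,"wy":0,"wz":0,"tx":0,"ty":0,"tz":0,"grip":1},
    {"wx":7,"wy":0,"wz":0,"tx":0,"ty":0,"tz":0,"grip":1},
    {"wx":0,"wy":-6,"wz":0,"tx":0,"ty":0,"tz":0,"grip":1},
    {"wx":0,"wy":-6,"wz":0,"tx":0,"ty":0,"tz":0,"grip":1},
    {"wx":0,"wy":-6,"wz":0,"tx":0,"ty":0,"tz":0,"grip":1},
    {"wx":0,"wy":-6,"wz":0,"tx":0,"ty":0,"tz":0,"grip":1},
  ],
)

```text
time: 2.2
ee_pos: [0.42, 0.4003, 0.3614]
tcp_rot: [0.291, 0.459, -0.448, 0.71]
ft_force: [0.2, -0.1, -0.2]
finger_gap: 0.0854
```

```bash
python3 - <<'E'
from h import *
s=st(); c=cam("wrist"); save(c,"wrist2"); np.savez("w2.npz",**c)
E
```

```text
t 2.2 pos [0.42   0.4003 0.3614] q [ 0.291   0.4585 -0.448   0.7102] j [-1.24  0.38  0.27  1.45  0.26  1.54 -0.57] F [ 0.2 -0.1 -0.2] M [0.4  0.22 0.04] gap 0.0854
axes [[0.178, 0.903, 0.39], [-0.369, 0.429, -0.824], [-0.912, 0.003, 0.41]]
```

View pics/wrist2.png

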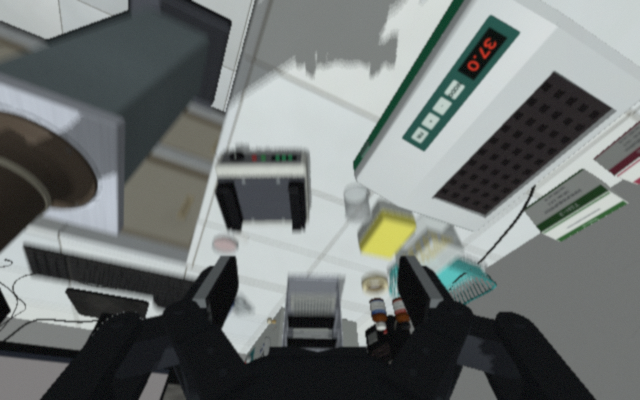

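arm_command(
  deltas=[
    {"wx":0,"wy":0,"wz":0,"tx":0,"ty":0,"tz":0,"grip":0},
    {"wx":0,"wy":0,"wz":0,"tx":0,"ty":0,"tz":0,"grip":0},
  ],
)

```text
time: 2.42
ee_pos: [0.4198, 0.4, 0.36]
tcp_rot: [0.291, 0.461, -0.448, 0.708]
ft_force: [0.4, -0.8, -0.1]
finger_gap: 0.0639
```

```bash
python3 - <<'E'
from h import *
s=st(); c=cam("wrist"); save(c,"wrist3"); np.savez("w3.npz",**c)
im=c["color"][130:360,190:420,::-1]; cv2.imwrite("pics/wrist3z.png",cv2.resize(im,None,fx=2.6,fy=2.6,interpolation=cv2.INTER_CUBIC))
E
```

```text
t 2.42 pos [0.4198 0.4    0.36  ] q [ 0.2912  0.4614 -0.4477  0.7085] j [-1.23  0.38  0.27  1.46  0.26  1.54 -0.56] F [ 0.4 -0.8 -0.1] M [0.4  0.16 0.  ] gap 0.0639
axes [[0.173, 0.903, 0.393], [-0.366, 0.43, -0.826], [-0.914, -0.0, 0.405]]
```

View pics/wrist3z.png

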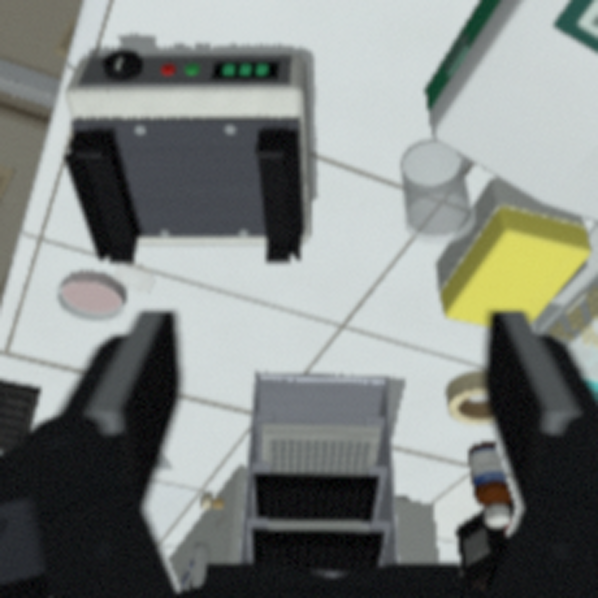

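```bash
python3 - <<'E'
from h import *
for n in ["scene","side","w3"]:
    if n=="w3":
        c=dict(np.load("w3.npz")); W=pts(c)
    else: c=cam(n); W=pts(c)
    def reg(zlo,zhi,x0,x1,y0,y1):
        m=(W[...,2]>zlo)&(W[...,2]<zhi)&(W[...,0]>x0)&(W[...,0]<x1)&(W[...,1]>y0)&(W[...,1]<y1); return m
    def rect(m,name):
        mm=cv2.morphologyEx(m.astype(np.uint8),cv2.MORPH_OPEN,np.ones((3,3)))>0
        if mm.sum()<20: print(n,name,"few",m.sum());return
        P=W[mm]; r=cv2.minAreaRect((P[:,:2]*1000).astype(np.float32)); print(n,name,mm.sum(),np.round(r[0],1),np.round(r[1],1),round(r[2],2),"z",np.median(P[:,2]).round(4))
    rect(reg(.200,.214,.55,.8,-.32,-.05),"racktop")
    rect(reg(.045,.2,.3,.55,.0,.3),"shaker>45")
    rect(reg(.085,.2,.3,.55,.0,.3),"shaker guides")
    rect(reg(.050,.060,.3,.55,.0,.3),"shaker top")
    rect(reg(.006,.03,.34,.44,-.14,-.02),"petri")
    hsv=cv2.cvtColor(c["color"],cv2.COLOR_RGB2HSV)
    m=(hsv[...,0]>105)&(hsv[...,0]<128)&(hsv[...,1]>110)&reg(0.01,.15,.35,.6,-.5,-.2)
    print(n,"blue",m.sum()); 
    if m.sum()>5:
        P=W[m];o=np.argsort(P[:,2]);k=max(3,len(o)//6); print("low",P[o[:k]].mean(0).round(4),"high",P[o[-k:]].mean(0).round(4))
        print(np.polyfit(P[:,2],P[:,0],1).round(3),np.polyfit(P[:,2],P[:,1],1).round(3))
E
```

```text
scene racktop 2665 [ 675.1 -167.5] [143.7 132.1] 22.44 z 0.2079
scene shaker>45 1695 [430.4 156.5] [159.1 152.4] 25.83 z 0.0635
scene shaker guides 135 [428.9 158.3] [147.5 105.2] 26.05 z 0.0908
scene shaker top 344 [456.7 102.3] [158.2  30.1] 26.31 z 0.056
scene petri 328 [395.5 -75. ] [62.  62.4] 30.05 z 0.0155
scene blue 190
low [ 0.4798 -0.3334  0.0329] high [ 0.4582 -0.3078  0.0877]
[-0.39   0.493] [ 0.458 -0.349]
side racktop 2558 [ 671.7 -167.9] [144.9 130.9] 22.33 z 0.2072
side shaker>45 1790 [428.1 159.3] [159.2 162.7] 22.95 z 0.0635
side shaker guides 82 [390.9 170.6] [167.9  81.1] 63.16 z 0.0898
side shaker top 305 [453.7  98.6] [157.7  29.7] 26.12 z 0.0557
side petri 271 [392.7 -76.7] [58.7 61.2] 50.43 z 0.015
side blue 142
low [ 0.4783 -0.3314  0.0308] high [ 0.4554 -0.3053  0.0879]
[-0.401  0.491] [ 0.445 -0.346]
w3 racktop few 18
w3 shaker>45 5812 [427.3 164.7] [158.1 158.6] 27.58 z 0.0632
w3 shaker guides 537 [427.6 157.6] [149.5 106.8] 26.37 z 0.0906
w3 shaker top 1156 [430.7 173.2] [156.  149.9] 35.91 z 0.0556
w3 petri 390 [392.9 -74.9] [61.6 61.1] 89.09 z 0.0152
w3 blue 0
```

```bash
python3 - <<'E'
from h import *
plan([0.422,-0.26,0.25],Rt(-49,30))
plan([0.42,0.1,0.34],Rt(-49,30))
E
```

```text
shift tool [ 0.3424 -0.2801  0.5002] len 0.6678
turn deg [-14.09  -6.09   7.06] norm 16.9
shift after turn [ 0.3451 -0.4313  0.3753]
shift tool [ 0.1283 -0.1283  0.238 ] len 0.2992
turn deg [-14.09  -6.09   7.06] norm 16.9
shift after turn [ 0.1307 -0.1966  0.1839]
```

arm_command(
  deltas=[
    {"wx":0,"wy":0,"wz":0,"tx":0.0201,"ty":-0.0165,"tz":0.0294,"grip":0},
    {"wx":0,"wy":0,"wz":0,"tx":0.0201,"ty":-0.0165,"tz":0.0294,"grip":0},
    {"wx":0,"wy":0,"wz":0,"tx":0.0201,"ty":-0.0165,"tz":0.0294,"grip":0},
    {"wx":0,"wy":0,"wz":0,"tx":0.0201,"ty":-0.0165,"tz":0.0294,"grip":0},
    {"wx":0,"wy":0,"wz":0,"tx":0.0201,"ty":-0.0165,"tz":0.0294,"grip":0},
    {"wx":0,"wy":0,"wz":0,"tx":0.0201,"ty":-0.0165,"tz":0.0294,"grip":0},
    {"wx":0,"wy":0,"wz":0,"tx":0.0201,"ty":-0.0165,"tz":0.0294,"grip":0},
    {"wx":0,"wy":0,"wz":0,"tx":0.0201,"ty":-0.0165,"tz":0.0294,"grip":0},
    {"wx":0,"wy":0,"wz":0,"tx":0.0201,"ty":-0.0165,"tz":0.0294,"grip":0},
    {"wx":0,"wy":0,"wz":0,"tx":0.0201,"ty":-0.0165,"tz":0.0294,"grip":0},
    {"wx":0,"wy":0,"wz":0,"tx":0.0201,"ty":-0.0165,"tz":0.0294,"grip":0},
    {"wx":0,"wy":0,"wz":0,"tx":0.0201,"ty":-0.0165,"tz":0.0294,"grip":0},
    {"wx":0,"wy":0,"wz":0,"tx":0.0201,"ty":-0.0165,"tz":0.0294,"grip":0},
    {"wx":0,"wy":0,"wz":0,"tx":0.0201,"ty":-0.0165,"tz":0.0294,"grip":0},
  ],
)

```text
time: 3.73
ee_pos: [0.4208, -0.1451, 0.2707]
tcp_rot: [0.293, 0.46, -0.448, 0.708]
ft_force: [1.1, 0.2, 0.7]
finger_gap: 0.0428
```

arm_command(
  deltas=[
    {"wx":0,"wy":0,"wz":0,"tx":0.0201,"ty":-0.0165,"tz":0.0294,"grip":0},
    {"wx":0,"wy":0,"wz":0,"tx":0.0201,"ty":-0.0165,"tz":0.0294,"grip":0},
    {"wx":-4.7,"wy":-2,"wz":2.35,"tx":0,"ty":0,"tz":0,"grip":0},
    {"wx":-4.7,"wy":-2,"wz":2.35,"tx":0,"ty":0,"tz":0,"grip":0},
    {"wx":-4.7,"wy":-2,"wz":2.35,"tx":0,"ty":0,"tz":0,"grip":0},
    {"wx":0,"wy":0,"wz":0,"tx":0,"ty":0,"tz":0,"grip":0},
    {"wx":0,"wy":0,"wz":0,"tx":0,"ty":0,"tz":0,"grip":0},
  ],
)

```text
time: 4.32
ee_pos: [0.421, -0.2203, 0.2579]
tcp_rot: [0.209, 0.455, -0.359, 0.788]
ft_force: [0.5, -0.6, -0.1]
finger_gap: 0.0427
```

```bash
python3 - <<'E'
from h import *
s=st(); c=cam("wrist"); save(c,"wrist4"); np.savez("w4.npz",**c)
E
```

```text
t 4.32 pos [ 0.421  -0.2203  0.2579] q [ 0.2086  0.4552 -0.3592  0.7876] j [-0.71 -0.21  0.76  2.32  0.79  0.74  0.25] F [ 0.5 -0.6 -0.1] M [0.36 0.27 0.03] gap 0.0427
axes [[0.328, 0.756, 0.567], [-0.376, 0.655, -0.656], [-0.867, 0.002, 0.499]]
```

View pics/wrist4.png

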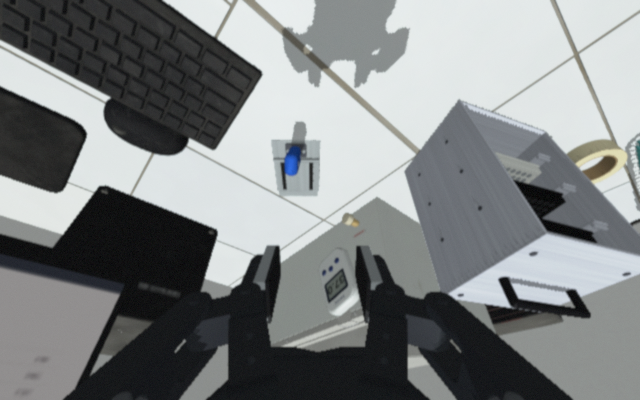

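```bash
python3 - <<'E'
from h import *
c=dict(np.load("w4.npz")); im=c["color"][115:215,250:340,::-1]
cv2.imwrite("pics/w4z.png",cv2.resize(im,None,fx=6,fy=6,interpolation=cv2.INTER_CUBIC))
W=pts(c)
hsv=cv2.cvtColor(c["color"],cv2.COLOR_RGB2HSV)
m=(hsv[...,0]>105)&(hsv[...,0]<128)&(hsv[...,1]>110)&(W[...,2]<.15)&(W[...,2]>.01)&(abs(W[...,0]-.47)<.1)&(abs(W[...,1]+.32)<.1)
P=W[m]; print(m.sum()); print(np.polyfit(P[:,2],P[:,0],1).round(3),np.polyfit(P[:,2],P[:,1],1).round(3))
for u,v in [(275,140),(320,140),(318,195),(277,192)]: print(u,v,ray(c,u,v,.003).round(4),W[v,u].round(4))
E
```

```text
370
[-0.237  0.47 ] [ 0.193 -0.315]
275 140 [ 0.4446 -0.3374  0.003 ] [ 0.4448 -0.3377  0.0025]
320 140 [ 0.4928 -0.2957  0.003 ] [ 0.4932 -0.2961  0.0023]
318 195 [ 0.5661 -0.3843  0.003 ] [ 0.5664 -0.3847  0.0026]
277 192 [ 0.5082 -0.4243  0.003 ] [ 0.5088 -0.4252  0.002 ]
```

View pics/w4z.png

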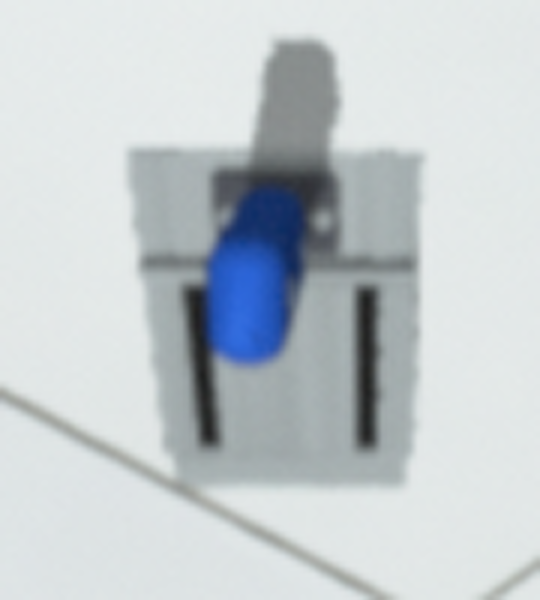

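```bash
cat >> h.py <<'E'
def lifterfit(c,cor):
    # corners: RL, RR, TR, TL pixels; heights 3mm rear, 1.8 tip (top)
    lf=np.array([[-34,35],[-34,-35],[84,-35],[84,35]])/1000.
    P=np.array([ray(c,*cor[i],[.003,.003,.0018,.0018][i])[:2] for i in range(4)])
    print("sides",[np.linalg.norm(P[i]-P[(i+1)%4]).round(4) for i in range(4)])
    a=lf-lf.mean(0);b=P-P.mean(0); th=np.arctan2((a[:,0]*b[:,1]-a[:,1]*b[:,0]).sum(),(a*b).sum())
    M=np.array([[np.cos(th),-np.sin(th)],[np.sin(th),np.cos(th)]]); o=P.mean(0)-M@lf.mean(0)
    print("lifter origin",o.round(4),"az",np.degrees(th).round(2),"res mm",((P-(lf@M.T+o))*1000).round(1).tolist()); return o,np.degrees(th)
E
python3 - <<'E'
from h import *
c=dict(np.load("w4.npz"))
# image right = tool +y = left of heading? print
o,az=lifterfit(c,[(320.2,140.2),(271.6,139.8),(280,195.7),(317.3,196)])
o,az=lifterfit(c,[(271.6,139.8),(320.2,140.2),(317.3,196),(280,195.7)])
E
```

```text
sides [np.float64(0.0688), np.float64(0.1183), np.float64(0.0647), np.float64(0.1185)]
lifter origin [ 0.4889 -0.3443] az -50.04 res mm [[-0.6, -0.0], [0.5, 0.5], [2.1, 1.4], [-2.0, -1.8]]
sides [np.float64(0.0688), np.float64(0.1185), np.float64(0.0647), np.float64(0.1183)]
lifter origin [ 0.489  -0.3442] az -50.28 res mm [[-53.4, -44.6], [52.9, 44.7], [51.9, 43.2], [-51.4, -43.3]]
```

```bash
python3 - <<'E'
from h import *
az=-50; Rg=Rt(az,30); x=Rg.as_matrix()[:,0]
g=np.array([.4636,-.3137,.0506]); 
plan(g-x*0.10,Rg); plan(g+x*0.008,Rg)
E
```

```text
shift tool [ 0.1288 -0.0291 -0.0187] len 0.1334
turn deg [ 0.77 -0.06 -0.52] norm 0.9
shift after turn [ 0.1291 -0.0281 -0.0185]
shift tool [ 0.2368 -0.0301 -0.0186] len 0.2394
turn deg [ 0.77 -0.06 -0.52] norm 0.9
shift after turn [ 0.2371 -0.0281 -0.0185]
```

arm_command(
  deltas=[
    {"wx":0.8,"wy":0,"wz":-0.5,"tx":0,"ty":0,"tz":0,"grip":0},
    {"wx":0,"wy":0,"wz":0,"tx":0.0258,"ty":-0.0056,"tz":-0.0037,"grip":0},
    {"wx":0,"wy":0,"wz":0,"tx":0.0258,"ty":-0.0056,"tz":-0.0037,"grip":0},
    {"wx":0,"wy":0,"wz":0,"tx":0.0258,"ty":-0.0056,"tz":-0.0037,"grip":0},
    {"wx":0,"wy":0,"wz":0,"tx":0.0258,"ty":-0.0056,"tz":-0.0037,"grip":0},
    {"wx":0,"wy":0,"wz":0,"tx":0.0258,"ty":-0.0056,"tz":-0.0037,"grip":0},
    {"wx":0,"wy":0,"wz":0,"tx":0,"ty":0,"tz":0,"grip":0},
  ],
)

```text
time: 4.95
ee_pos: [0.4261, -0.279, 0.132]
tcp_rot: [0.207, 0.459, -0.372, 0.78]
ft_force: [-1.0, 0.9, 0.2]
finger_gap: 0.0429
```

```bash
python3 - <<'E'
from h import *
s=st(); c=cam("wrist"); save(c,"wrist5"); np.savez("w5.npz",**c)
plan(np.array([.4636,-.3137,.0506]),Rt(-50,30))
E
```

```text
t 4.95 pos [ 0.4261 -0.279   0.132 ] q [ 0.2069  0.4586 -0.3723  0.7799] j [-0.44  0.26  0.86  2.41  0.54  0.13  0.52] F [-1.   0.9  0.2] M [ 0.44  0.35 -0.01] gap 0.0429
axes [[0.302, 0.771, 0.561], [-0.391, 0.637, -0.664], [-0.869, -0.019, 0.494]]
shift tool [0.0975 0.004  0.0013] len 0.0976
turn deg [ 0.16 -0.13  0.61] norm 0.6
shift after turn [0.0975 0.003  0.001 ]
```

View pics/wrist5.png

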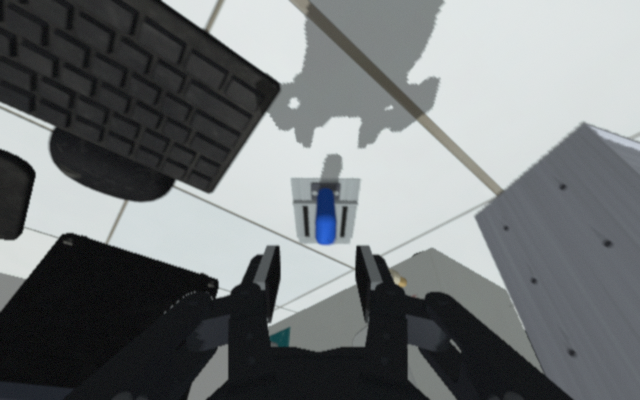

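```bash
cat > kin.py <<'E'
import numpy as np
from scipy.spatial.transform import Rotation as R
S=[([-1.3672,.4119,-.0127,1.5971,.0056,1.1343,-.0822],[.1678,.6019,.2421],[.0957,.7006,-.0959,.7006]),
([-1.24,.38,.27,1.45,.26,1.54,-.57],[.42,.4003,.3614],[.291,.4585,-.448,.7102]),
([-1.23,.38,.27,1.46,.26,1.54,-.56],[.4198,.4,.36],[.2912,.4614,-.4477,.7085]),
([-.71,-.21,.76,2.32,.79,.74,.25],[.421,-.2203,.2579],[.2086,.4552,-.3592,.7876]),
([-.44,.26,.86,2.41,.54,.13,.52],[.4261,-.279,.132],[.2069,.4586,-.3723,.7799])]
E
python3 - <<'E'
from kin import *
import itertools
from scipy.optimize import least_squares
axs="zyzyzyz"
best=[]
for sg in itertools.product([1,-1],repeat=7):
    def rot(q):
        r=R.identity()
        for a,s,qq in zip(axs,sg,q): r=r*R.from_euler(a,s*qq)
        return r
    # world: B * rot(q) * T = meas ; solve B about z only angle
    Q=[rot(s[0]) for s in S]; M=[R.from_quat(s[2]) for s in S]
    # relative: Q_i^-1... use B=Rz(b): T = Q^-1 B^-1 M const
    for b in np.arange(0,2*np.pi,np.pi/8):
        B=R.from_euler('z',b); T=[q.inv()*B.inv()*m for q,m in zip(Q,M)]
        e=max((T[0].inv()*t).magnitude() for t in T); best.append((e,sg,b,T[0].as_matrix().round(2).tolist()))
best.sort(key=lambda k:k[0]); 
for k in best[:6]: print(k)
E
```

```text
(0.013461065556138902, (-1, 1, -1, 1, -1, 1, -1), np.float64(0.0), [[-0.0, -1.0, 0.0], [0.0, -0.0, -1.0], [1.0, -0.0, 0.0]])
(0.01346106555613927, (-1, -1, -1, -1, -1, -1, -1), np.float64(3.141592653589793), [[0.0, 1.0, -0.0], [-0.0, 0.0, 1.0], [1.0, -0.0, 0.0]])
(0.19611124150967832, (-1, -1, -1, -1, -1, -1, -1), np.float64(2.748893571891069), [[0.0, 0.92, 0.38], [0.0, -0.38, 0.92], [1.0, -0.0, -0.0]])
(0.19611124150967846, (-1, 1, -1, 1, -1, 1, -1), np.float64(5.890486225480862), [[-0.0, -0.92, -0.38], [-0.0, 0.38, -0.92], [1.0, -0.0, -0.0]])
(0.2063086081801419, (-1, -1, -1, -1, -1, -1, -1), np.float64(3.5342917352885173), [[0.0, 0.92, -0.38], [-0.0, 0.38, 0.92], [1.0, -0.0, 0.0]])
(0.20630860818014235, (-1, 1, -1, 1, -1, 1, -1), np.float64(0.39269908169872414), [[-0.0, -0.92, 0.38], [0.0, -0.38, -0.92], [1.0, -0.0, 0.0]])
```

```bash
cat >> kin.py <<'E'
SG=[-1,1,-1,1,-1,1,-1]; AX="zyzyzyz"
T0=np.array([[0,-1,0],[0,0,-1],[1,0,0]],float)
def chain(q):
    r=R.identity(); out=[r.as_matrix()]
    for a,s,x in zip(AX,SG,q): r=r*R.from_euler(a,s*x); out.append(r.as_matrix())
    return out
E
python3 - <<'E'
from kin import *
from h import env
s=env.get_state(); S.append((s["joint_positions"],s["ee_pos"],s["tcp_rot"]))
# params: d1(z) ; after j2: along z d3 (+x off), after j4: z d5, x off ; after j6: z d7, x off
def fit(cols):
    A=[];b=[]
    for q,p,_ in S:
        C=chain(q); A.append(np.stack([C[i]@v for i,v in cols],1)); b.append(p)
    A=np.concatenate(A);b=np.concatenate(b); x,r,k,sv=np.linalg.lstsq(A,b,rcond=1e-3); print(x.round(4),"rank",k,"res mm",((A@x-b)*1000).round(1).reshape(-1,3).tolist())
Z=np.array([0,0,1.]);X=np.array([1.,0,0]);Y=np.array([0,1.,0])
fit([(0,Z),(2,Z),(4,Z),(6,Z)])
fit([(0,Z),(2,Z),(2,Y),(4,Z),(6,Z),(4,X),(6,X),(6,Y)])
fit([(0,Z),(2,Z),(4,Z),(6,Z),(6,X),(6,Y)])
fit([(0,Z),(2,Z),(2,Y),(4,Y),(4,Z),(6,Z)])
E
```

```text
[0.3684 0.5266 0.4624 0.4174] rank 4 res mm [[-46.4, 15.1, -4.7], [-26.2, 0.8, 2.1], [-24.6, -7.3, -0.1], [17.6, 16.2, 6.5], [18.8, 7.0, -1.8], [21.3, 9.1, -1.9]]
[ 0.2885  0.5543 -0.0456  0.4582  0.3472  0.0156  0.01   -0.001 ] rank 8 res mm [[-2.4, -3.4, -1.3], [-0.1, 5.4, 0.6], [1.9, -2.5, -1.5], [-0.8, 0.3, 3.4], [-0.5, -1.6, -0.4], [1.6, 0.2, -0.8]]
[ 0.2697  0.5393  0.4581  0.3416  0.0041 -0.0468] rank 6 res mm [[-0.9, 3.5, -14.2], [-4.6, 4.5, 2.5], [-2.4, -3.1, 0.2], [0.6, 3.1, 10.4], [-2.6, -3.2, 0.6], [-0.2, -1.2, 0.4]]
[ 0.2818  0.5376 -0.0292 -0.0191  0.4517  0.3411] rank 6 res mm [[-0.0, 0.5, -0.4], [-1.0, 4.0, 0.1], [1.1, -3.7, -2.2], [-0.0, 1.5, 0.2], [-1.2, -1.7, 1.3], [0.9, 0.2, 0.9]]
```

```bash
cat >> kin.py <<'E'
LO=np.array([-2.95,-.29,-1.47,.14,-1.03,.13,-2.86]);HI=np.array([2.95,1.99,1.44,2.54,4.17,1.85,2.86])
Zv=np.array([0,0,1.]);Yv=np.array([0,1.,0])
def fk(q):
    C=chain(q); p=C[0]@(Zv*.2818)+C[2]@(Zv*.5376-Yv*.0292)+C[4]@(Zv*.4517-Yv*.0191)+C[6]@(Zv*.3411); return p,C[7]@T0
from scipy.optimize import least_squares
def ik(pos,Rg,q0,wn=0.0,m=0.03):
    Rm=Rg.as_matrix()
    def f(q):
        p,r=fk(q); e=R.from_matrix(r.T@Rm).as_rotvec(); return np.concatenate([(p-pos)*10,e*3,wn*(q-q0)])
    s=least_squares(f,np.clip(q0,LO+m+1e-3,HI-m-1e-3),bounds=(LO+m,HI-m)); p,r=fk(s.x)
    return s.x,np.linalg.norm(p-pos)*1000,np.degrees(R.from_matrix(r.T@Rm).magnitude())
E
python3 - <<'E'
from kin import *
from h import Rt,env
q0=np.array(env.get_state()["joint_positions"])
h=lambda az:np.array([np.cos(np.radians(az)),np.sin(np.radians(az)),0])
def tcp(o,az,z,tilt,g=.008):  # lifter origin at o height z -> TCP
    x=Rt(az,tilt).as_matrix()[:,0]; return np.array([o[0],o[1],z])-0.0395*h(az)+[0,0,.0506]+g*x
rng=np.random.default_rng(0)
rack=np.array([.6755,-.1733]);raz=-67.6; sh=np.array([.4285,.158]);saz=-63.9
tg={"lifter":((.489,-.3442),-50,0),"rackpre":(rack-h(raz)[:2]*.17,raz,.03),"rack":(rack-h(raz)[:2]*.043,raz,.042),"rackout":(rack-h(raz)[:2]*.18,raz,.06),"shaker":(sh-h(saz)[:2]*.043,saz,.077),"shpre":(sh-h(saz)[:2]*.16,saz,.11)}
for tilt in [15,30,45]:
  for k,(o,az,z) in tg.items():
    P=tcp(o,az,z,tilt);Rg=Rt(az,tilt)
    q,e,a=ik(P,Rg,q0,wn=.02)
    print(tilt,k,P.round(3),"from cur",q.round(2),round(e,1),round(a,1))
    sol=[]
    for _ in range(25):
        q,e,a=ik(P,Rg,rng.uniform(LO,HI)); 
        if e<1 and a<.5: sol.append(q)
    if sol:
        S_=np.array(sol);marg=np.minimum(S_-LO,HI-S_).min(1); i=marg.argsort()[::-1][:3]
        for j in i: print("     ",S_[j].round(2),marg[j].round(2))
E
```

```text
15 lifter [ 0.465 -0.316  0.043] from cur [0.33 0.47 0.14 2.14 0.15 0.29 1.01] 0.0 0.0
      [ 1.17  0.68 -0.96  2.09  1.17  0.72  0.14] 0.45
      [ 1.15  0.67 -0.92  2.09  1.16  0.7   0.15] 0.45
      [ 1.14  0.66 -0.9   2.09  1.14  0.69  0.16] 0.45
15 rackpre [0.596 0.018 0.073] from cur [-0.62  0.58  0.49  1.92 -0.    0.65  0.18] 0.0 0.0
      [ 0.21  0.63 -0.64  1.86  0.82  0.93 -0.51] 0.68
      [ 0.16  0.61 -0.57  1.86  0.77  0.89 -0.47] 0.68
      [ 0.1   0.59 -0.49  1.87  0.72  0.86 -0.44] 0.67
15 rack [ 0.645 -0.099  0.085] from cur [-0.37  0.61  0.45  1.81 -0.01  0.67  0.4 ] 0.0 0.0
      [ 0.39  0.66 -0.63  1.75  0.81  0.93 -0.26] 0.79
      [ 0.39  0.66 -0.63  1.75  0.81  0.93 -0.26] 0.79
      [ 0.26  0.61 -0.43  1.76  0.68  0.85 -0.17] 0.72
15 rackout [0.593 0.028 0.103] from cur [-0.66  0.53  0.52  1.91  0.01  0.71  0.17] 0.0 0.0
      [ 0.27  0.61 -0.75  1.84  0.82  1.01 -0.51] 0.7
      [ 0.23  0.59 -0.7   1.85  0.79  0.98 -0.49] 0.69
      [ 0.01  0.52 -0.38  1.86  0.6   0.87 -0.35] 0.68
15 shaker [0.393 0.23  0.12 ] from cur [-1.26  0.36  0.54  2.13  0.1   0.78 -0
[... 2807 characters left out ...]
0.26  0.63 -0.26] 0.0 0.0
      [-0.2   0.66 -0.46  1.92  1.15  1.24 -0.98] 0.61
      [-0.37  0.62 -0.24  1.93  1.06  1.12 -0.93] 0.61
      [-0.42  0.62 -0.17  1.94  1.04  1.09 -0.92] 0.6
45 shaker [0.395 0.227 0.122] from cur [-1.69  0.71  0.84  2.05  0.23  0.95 -0.61] 0.0 0.0
      [-0.88  0.56 -0.26  2.    0.75  1.29 -1.17] 0.54
      [-0.83  0.57 -0.33  2.    0.77  1.32 -1.19] 0.53
      [-0.81  0.57 -0.35  2.    0.78  1.33 -1.2 ] 0.52
45 shpre [0.343 0.332 0.155] from cur [-1.76  0.7   0.74  1.87  0.2   1.2  -0.7 ] 0.0 0.0
      [-1.78  0.71  0.78  1.87  0.17  1.2  -0.67] 0.65
      [-1.42  0.59  0.25  1.84  0.44  1.31 -0.97] 0.54
      [-1.86  0.78  0.93  1.87  0.07  1.18 -0.55] 0.51
```

```bash
cat >> kin.py <<'E'
def jac(q):
    p0,r0=fk(q);J=np.zeros((6,7))
    for i in range(7):
        d=np.zeros(7);d[i]=1e-5;p,r=fk(q+d); J[:3,i]=(p-p0)/1e-5; J[3:,i]=R.from_matrix(r@r0.T).as_rotvec()/1e-5
    return J
def sim(q,rows,lam=0.02,kn=0.0,qc=None,W=None,sub=8):
    q=np.array(q,float);p,r=fk(q);Rc=R.from_matrix(r)
    W=np.eye(7) if W is None else np.diag(W)
    out=[]
    for row in rows:
        w=np.array(row[:3]);t=np.array(row[3:6]); p1=p+Rc.apply(t);R1=Rc*R.from_rotvec(w,degrees=True)
        for k in range(sub):
            f=(k+1)/sub; pg=p+f*(p1-p); Rg=Rc*R.from_rotvec(w*f,degrees=True)
            for it in range(2):
                pc,rc=fk(q); e=np.concatenate([pg-pc,(Rg*R.from_matrix(rc).inv()).as_rotvec()])
                J=jac(q);Jp=W@J.T@np.linalg.inv(J@W@J.T+lam**2*np.eye(6)); dq=Jp@e
                if kn and it==0: dq+= (np.eye(7)-Jp@J)@(kn*(qc-q))
                q=np.clip(q+dq,LO,HI)
        p,Rc=p1,R1; out.append(q.copy())
    return np.array(out)
H1=[(0,0,0,-.0118,-.0127,.0297)]*10+[(7,0,0,0,0,0)]*7+[(0,-6,0,0,0,0)]*4
H2=[(0,0,0,.0201,-.0165,.0294)]*16+[(-4.7,-2,2.35,0,0,0)]*3
H3=[(.8,0,-.5,0,0,0)]+[(0,0,0,.0258,-.0056,-.0037)]*5
E
python3 - <<'E'
from kin import *
q0=np.array(S[0][0])
for lam,kn,qc in [(0.01,0,q0),(0.05,0,q0),(.02,.02,q0),(.02,.05,q0),(.02,.02,(LO+HI)/2),(.02,.1,q0)]:
    o=sim(q0,H1+H2+H3,lam,kn,qc,sub=4); print(lam,kn,"\n",o[20].round(2),o[39].round(2),o[-1].round(2))
print("real",[s[0] for s in S[2:]])
E
```

```text
0.01 0 
 [-1.24  0.38  0.28  1.46  0.26  1.54 -0.56] [-0.72 -0.2   0.76  2.32  0.8   0.75  0.24] [-0.45  0.24  0.85  2.41  0.6   0.13  0.47]
0.05 0 
 [-1.24  0.38  0.28  1.46  0.26  1.54 -0.56] [-0.72 -0.2   0.76  2.32  0.8   0.75  0.24] [-0.44  0.24  0.85  2.41  0.61  0.13  0.46]
0.02 0.02 
 [-1.25  0.38  0.29  1.46  0.25  1.54 -0.56] [-0.65 -0.19  0.71  2.32  0.77  0.73  0.26] [-0.41  0.24  0.8   2.41  0.68  0.14  0.38]
0.02 0.05 
 [-1.26  0.38  0.3   1.46  0.25  1.54 -0.56] [-0.61 -0.18  0.67  2.31  0.76  0.72  0.27] [-0.4   0.23  0.79  2.41  0.72  0.15  0.35]
0.02 0.02 
 [-0.76  0.41 -0.42  1.42  0.47  1.64 -0.76] [ 0.08 -0.09  0.05  2.29  0.61  0.63  0.41] [ 0.14  0.19  0.16  2.38  1.1   0.28 -0.03]
0.02 0.1 
 [-1.26  0.38  0.31  1.46  0.25  1.54 -0.55] [-0.59 -0.17  0.66  2.31  0.75  0.71  0.28] [-0.39  0.23  0.78  2.41  0.72  0.15  0.35]
real [[-1.23, 0.38, 0.27, 1.46, 0.26, 1.54, -0.56], [-0.71, -0.21, 0.76, 2.32, 0.79, 0.74, 0.25], [-0.44, 0.26, 0.86, 2.41, 0.54, 0.13, 0.52]]
```

```bash
cat > paths.py <<'E'
from kin import *
from h import Rt
h=lambda az:np.array([np.cos(np.radians(az)),np.sin(np.radians(az)),0])
def tcp(o,az,z,tilt,g=.008,up=0.,ht=30):
    x=Rt(az,tilt).as_matrix()[:,0]; hd=Rt(az,ht).as_matrix()[:,0]
    return np.array([o[0],o[1],z])-0.0395*h(az)+[0,0,.0506]-up*hd+g*x
def rows_to(p,Rc,p1,R1,order="tr"):
    d=p1-p; n=max(1,int(np.ceil(np.linalg.norm(d)/.036))); w=(Rc.inv()*R1).as_rotvec(degrees=True); m=max(1,int(np.ceil(np.abs(w).max()/6.8))) 
    t=[]; rr=[tuple(w/m)+(0,0,0)]*m
    if order=="tr": t=[(0,0,0)+tuple(Rc.inv().apply(d)/n)]*n; return (t if np.linalg.norm(d)>1e-4 else [])+(rr if np.abs(w).max()>.05 else [])
    t=[(0,0,0)+tuple(R1.inv().apply(d)/n)]*n; return (rr if np.abs(w).max()>.05 else [])+(t if np.linalg.norm(d)>1e-4 else [])
def run(q,wps,sub=2):
    p,r=fk(q);Rc=R.from_matrix(r);rows=[]
    for p1,R1,o in wps: rows+=rows_to(p,Rc,np.array(p1),R1,o);p,Rc=np.array(p1),R1
    out=sim(q,rows,.02,sub=sub); return rows,out
def marg(out): return np.minimum(out-LO,HI-out)
E
cat > srch.py <<'E'
from paths import *
from h import env
import sys
from multiprocessing import Pool
q0=np.array(env.get_state()["joint_positions"]) 
g=tcp((.489,-.3442),-50,0,30,up=.006); x=Rt(-50,30).as_matrix()[:,0]
def one(seed):
    rng=np.random.default_rng(seed)
    n=rng.integers(1,3); w=[]
    for _ in range(n): w.append((np.array([rng.uniform(.36,.6),rng.uniform(-.35,.25),rng.uniform(.3,.45)]),Rt(rng.uniform(-160,60),rng.uniform(-20,45)),rng.choice(["tr","rt"])))
    w.append((g-x*.13,Rt(-50,30),rng.choice(["tr","rt"]))); w.append((g,Rt(-50,30),"tr"))
    rows,o=run(q0,w); m=marg(o); p,r=fk(o[-1])
    if np.linalg.norm(p-g)>.003: return (-1,seed)
    return (min(m[-1].min(), m[8:].min()*3),seed,len(rows),m[8:].min(),o[-1].round(2).tolist(),[(a.round(3).tolist(),np.round(b.as_matrix()[:,0],2).tolist(),c) for a,b,c in w])
if __name__=="__main__":
    with Pool() as P: res=P.map(one,range(600),chunksize=5)
    res.sort(key=lambda r:-r[0])
    for r in res[:8]: print(r)
E
nproc; time timeout 500 python3 srch.py
```

```text
4
(np.float64(0.25127303758283137), 551, 47, np.float64(0.11351201423302126), [0.9, 0.54, -0.66, 2.29, 1.75, 0.56, -0.54], [([0.412, 0.119, 0.324], [0.21, 0.03, -0.98], np.str_('rt')), ([0.422, -0.265, 0.161], [0.32, -0.38, -0.87], np.str_('rt')), ([0.464, -0.315, 0.049], [0.32, -0.38, -0.87], 'tr')])
(np.float64(0.24917640028119203), 289, 47, np.float64(0.08519351947827403), [0.86, 0.53, -0.61, 2.29, 1.75, 0.53, -0.55], [([0.383, -0.173, 0.33], [0.15, 0.11, -0.98], np.str_('rt')), ([0.395, -0.313, 0.321], [-0.23, -0.1, -0.97], np.str_('rt')), ([0.422, -0.265, 0.161], [0.32, -0.38, -0.87], np.str_('rt')), ([0.464, -0.315, 0.049], [0.32, -0.38, -0.87], 'tr')])
(np.float64(0.24337300227226644), 373, 47, np.float64(0.19978118220752794), [0.77, 0.5, -0.49, 2.3, 1.77, 0.48, -0.59], [([0.488, 0.126, 0.312], [0.39, 0.0, -0.92], np.str_('rt')), ([0.537, 0.108, 0.342], [0.35, 0.04, -0.94], np.str_('rt')), ([0.422, -0.265, 0.161], [0.32, -0.38, -0.87], np.str_('rt')), ([0.464, -0.315, 0.049], [0.32, -0.38, -0.87], 'tr')])
(np.float64(0.241612011164138), 428, 41, np.float64(0.19788467788555364)
[... 953 characters left out ...]
8700175), [0.62, 0.47, -0.31, 2.31, 1.8, 0.39, -0.66], [([0.401, -0.234, 0.444], [0.11, 0.05, -0.99], np.str_('rt')), ([0.558, 0.052, 0.435], [0.26, 0.0, -0.97], np.str_('rt')), ([0.422, -0.265, 0.161], [0.32, -0.38, -0.87], np.str_('rt')), ([0.464, -0.315, 0.049], [0.32, -0.38, -0.87], 'tr')])
(np.float64(0.2333314329087539), 41, 55, np.float64(0.15602571647070218), [0.61, 0.47, -0.3, 2.31, 1.81, 0.39, -0.66], [([0.544, -0.274, 0.424], [0.04, 0.02, -1.0], np.str_('rt')), ([0.483, 0.011, 0.351], [0.43, -0.18, -0.89], np.str_('tr')), ([0.422, -0.265, 0.161], [0.32, -0.38, -0.87], np.str_('rt')), ([0.464, -0.315, 0.049], [0.32, -0.38, -0.87], 'tr')])
real	2m48.917s
user	10m32.232s
sys	0m0.397s
```

```bash
cat > p1.py <<'E'
from paths import *
from h import env
q0=np.array(env.get_state()["joint_positions"])
g=tcp((.489,-.3442),-50,0,30,up=.006); x=Rt(-50,30).as_matrix()[:,0]
rack=np.array([.6755,-.1733]);raz=-67.6; sh=np.array([.4285,.158]);saz=-63.9
w=[((.504,.021,.347),Rt(4,17),"rt"),(g-x*.13,Rt(-50,30),"rt"),(g,Rt(-50,30),"tr")]
# carry on
L=lambda o,az,z:(tcp(o,az,z,30,up=.006),Rt(az,30))
R2=rack-h(raz)[:2]*.20; R3=rack-h(raz)[:2]*.044
w2=[L((.489,-.3442),-50,.25)+("tr",),L((.5,.0),-50,.25)+("tr",),L(R2,raz,.15)+("rt",),L(R2,raz,.038)+("tr",),L(R3,raz,.038)+("tr",),L(R3,raz,.055)+("tr",),L(R2,raz,.055)+("tr",)]
S1=sh-h(saz)[:2]*.20;S2=sh-h(saz)[:2]*.044
w3=[L(R2,raz,.13)+("tr",),L(S1,saz,.13)+("tr",),L(S2,saz,.11)+("tr",),L(S2,saz,.07)+("tr",),L(S1,saz,.07)+("tr",)]
def show(nm,q,w):
    rows,o=run(q,w,sub=4); m=marg(o); p,r=fk(o[-1]); print(nm,len(rows),"minmarg",m[3:].min(0).round(2),"end",o[-1].round(2)); 
    i=0
    dq=np.abs(np.diff(o,axis=0)).max(0)*12; print("  maxspd",dq.round(1)); return rows,o
if __name__=="__main__":
    rows,o=show("grasp",q0,w)
    last=None
    for r in rows:
        k=tuple(np.round(r,4)); 
        if k!=last: print(k)
        last=k
    _,o=show("rack",o[-1],w2); print(o[::8].round(2)); _,o=show("shaker",o[-1],w3); print(o[::8].round(2))
E
python3 p1.py
```

```text
grasp 41 minmarg [1.98 0.25 0.57 0.2  0.91 0.11 0.56] end [ 0.72  0.49 -0.43  2.3   1.78  0.45 -0.61]
  maxspd [3.4 1.  3.3 0.8 2.4 1.  3.8]
(np.float64(-6.1959), np.float64(1.4506), np.float64(2.7628), np.float64(0.0), np.float64(0.0), np.float64(0.0))
(np.float64(0.0), np.float64(0.0), np.float64(0.0), np.float64(-0.0159), np.float64(0.0266), np.float64(0.0138))
(np.float64(6.2026), np.float64(-1.5027), np.float64(-2.697), np.float64(0.0), np.float64(0.0), np.float64(0.0))
(np.float64(0.0), np.float64(0.0), np.float64(0.0), np.float64(0.0244), np.float64(-0.0246), np.float64(0.0052))
(np.float64(0.0), np.float64(0.0), np.float64(0.0), np.float64(0.0325), np.float64(-0.0), np.float64(0.0))
rack 40 minmarg [1.98 0.26 0.41 0.35 1.51 0.34 1.98] end [ 0.13  0.68 -0.82  1.89  1.09  1.23 -0.86]
  maxspd [0.9 0.9 0.7 0.6 3.  1.  3. ]
[[ 0.7   0.4  -0.4   2.29  1.56  0.4  -0.4 ]
 [ 0.89 -0.   -0.69  2.09  0.51  0.69  0.56]
 [ 0.49  0.1  -1.06  2.03  0.7   1.09 -0.21]
 [ 0.19  0.55 -0.89  1.82  0.97  1.32 -0.7 ]
 [ 0.3   0.7  -0.76  1.86  1.18  1.12 -0.7 ]]
shaker 28 minmarg [2.4  0.85 0.47 0.52 1.78 0.27 1.46] end [-0.55  0.74 -0.95  1.82  0.83  1.49 -1.4 ]
  maxspd [0.8 0.4 0.2 0.6 0.4 0.4 0.7]
[[ 0.15  0.64 -0.84  1.87  1.05  1.25 -0.81]
 [-0.14  0.57 -0.95  1.89  0.85  1.43 -1.06]
 [-0.46  0.64 -0.99  1.82  0.78  1.53 -1.3 ]
 [-0.38  0.67 -0.96  1.95  0.87  1.41 -1.31]]
```

arm_command(
  deltas=[
    {"wx":-3.1,"wy":0.73,"wz":1.38,"tx":0,"ty":0,"tz":0,"grip":0},
    {"wx":-3.1,"wy":0.73,"wz":1.38,"tx":0,"ty":0,"tz":0,"grip":0},
    {"wx":-3.1,"wy":0.73,"wz":1.38,"tx":0,"ty":0,"tz":0,"grip":0},
    {"wx":-3.1,"wy":0.73,"wz":1.38,"tx":0,"ty":0,"tz":0,"grip":0},
    {"wx":-3.1,"wy":0.73,"wz":1.38,"tx":0,"ty":0,"tz":0,"grip":0},
    {"wx":-3.1,"wy":0.73,"wz":1.38,"tx":0,"ty":0,"tz":0,"grip":0},
    {"wx":-3.1,"wy":0.73,"wz":1.38,"tx":0,"ty":0,"tz":0,"grip":0},
    {"wx":-3.1,"wy":0.73,"wz":1.38,"tx":0,"ty":0,"tz":0,"grip":0},
    {"wx":-3.1,"wy":0.73,"wz":1.38,"tx":0,"ty":0,"tz":0,"grip":0},
    {"wx":-3.1,"wy":0.73,"wz":1.38,"tx":0,"ty":0,"tz":0,"grip":0},
    {"wx":-3.1,"wy":0.73,"wz":1.38,"tx":0,"ty":0,"tz":0,"grip":0},
    {"wx":-3.1,"wy":0.73,"wz":1.38,"tx":0,"ty":0,"tz":0,"grip":0},
    {"wx":-3.1,"wy":0.73,"wz":1.38,"tx":0,"ty":0,"tz":0,"grip":0},
    {"wx":-3.1,"wy":0.73,"wz":1.38,"tx":0,"ty":0,"tz":0,"grip":0},
    {"wx":-3.1,"wy":0.73,"wz":1.38,"tx":0,"ty":0,"tz":0,"grip":0},
    {"wx":-3.1,"wy":0.73,"wz":1.38,"tx":0,"ty":0,"tz":0,"grip":0},
  ],
)

```text
time: 6.33
ee_pos: [0.4339, -0.2754, 0.1392]
tcp_rot: [-0.022, 0.59, 0.028, 0.807]
ft_force: [0.3, 0.4, 0.2]
finger_gap: 0.0426
```

```bash
python3 - <<'E'
from h import *
s=st()
E
python3 - <<'E'
import sys; sys.path.insert(0,'.')
exec(open('p1.py').read().split('if __name__')[0])
rows,o=show("grasp",q0,w)
last=None;n=0
for r in rows+[(9,)*6]:
    k=tuple(np.round(r,4).tolist())
    if k!=last:
        if last: print(n,last)
        n=0
    last=k;n+=1
E
```

```text
t 6.33 pos [ 0.4339 -0.2754  0.1392] q [-0.0219  0.5899  0.0276  0.8067] j [ 0.98  0.28 -0.45  2.14 -0.12  0.49  2.3 ] F [0.3 0.4 0.2] M [-0.    0.32 -0.03] gap 0.0426
axes [[0.303, -0.07, 0.951], [0.019, 0.998, 0.068], [-0.953, -0.003, 0.303]]
grasp 34 minmarg [2.11 0.25 0.57 0.2  0.93 0.28 0.77] end [ 0.72  0.49 -0.43  2.3   1.78  0.45 -0.61]
  maxspd [0.5 1.  0.6 0.8 2.4 1.  2.5]
1 (0.0798, 0.6424, 0.1425, 0.0, 0.0, 0.0)
11 (0.0, 0.0, 0.0, -0.0156, 0.0265, 0.0133)
8 (6.2026, -1.5027, -2.697, 0.0, 0.0, 0.0)
10 (0.0, 0.0, 0.0, 0.0244, -0.0246, 0.0052)
4 (0.0, 0.0, 0.0, 0.0325, -0.0, 0.0)
```

arm_command(
  deltas=[
    {"wx":0,"wy":0,"wz":0,"tx":-0.0156,"ty":0.0265,"tz":0.0133,"grip":0},
    {"wx":0,"wy":0,"wz":0,"tx":-0.0156,"ty":0.0265,"tz":0.0133,"grip":0},
    {"wx":0,"wy":0,"wz":0,"tx":-0.0156,"ty":0.0265,"tz":0.0133,"grip":0},
    {"wx":0,"wy":0,"wz":0,"tx":-0.0156,"ty":0.0265,"tz":0.0133,"grip":0},
    {"wx":0,"wy":0,"wz":0,"tx":-0.0156,"ty":0.0265,"tz":0.0133,"grip":0},
    {"wx":0,"wy":0,"wz":0,"tx":-0.0156,"ty":0.0265,"tz":0.0133,"grip":0},
    {"wx":0,"wy":0,"wz":0,"tx":-0.0156,"ty":0.0265,"tz":0.0133,"grip":0},
    {"wx":0,"wy":0,"wz":0,"tx":-0.0156,"ty":0.0265,"tz":0.0133,"grip":0},
    {"wx":0,"wy":0,"wz":0,"tx":-0.0156,"ty":0.0265,"tz":0.0133,"grip":0},
    {"wx":0,"wy":0,"wz":0,"tx":-0.0156,"ty":0.0265,"tz":0.0133,"grip":0},
    {"wx":0,"wy":0,"wz":0,"tx":-0.0156,"ty":0.0265,"tz":0.0133,"grip":0},
    {"wx":6.2,"wy":-1.5,"wz":-2.7,"tx":0,"ty":0,"tz":0,"grip":0},
    {"wx":6.2,"wy":-1.5,"wz":-2.7,"tx":0,"ty":0,"tz":0,"grip":0},
    {"wx":6.2,"wy":-1.5,"wz":-2.7,"tx":0,"ty":0,"tz":0,"grip":0},
    {"wx":6.2,"wy":-1.5,"wz":-2.7,"tx":0,"ty":0,"tz":0,"grip":0},
    {"wx":6.2,"wy":-1.5,"wz":-2.7,"tx":0,"ty":0,"tz":0,"grip":0},
    {"wx":6.2,"wy":-1.5,"wz":-2.7,"tx":0,"ty":0,"tz":0,"grip":0},
    {"wx":6.2,"wy":-1.5,"wz":-2.7,"tx":0,"ty":0,"tz":0,"grip":0},
    {"wx":6.2,"wy":-1.5,"wz":-2.7,"tx":0,"ty":0,"tz":0,"grip":0},
  ],
)

```text
time: 7.92
ee_pos: [0.5003, 0.0233, 0.3474]
tcp_rot: [0.197, 0.464, -0.337, 0.795]
ft_force: [-0.1, 0.1, -0.6]
finger_gap: 0.0425
```

```bash
cat > pr.py <<'E'
def prows(rows):
    last=None;n=0
    for r in list(rows)+[(9,)*6]:
        k=tuple(np.round(r,4).tolist())
        if k!=last:
            if last: print(n,last)
            n=0
        last=k;n+=1
E
python3 - <<'E'
from h import *
s=st(); c=cam("wrist"); save(c,"wrist6"); np.savez("w6.npz",**c)
exec(open('p1.py').read().split('if __name__')[0]); exec(open('pr.py').read())
rows,o=show("grasp",q0,w[1:]); prows(rows)
E
```

```text
t 7.92 pos [0.5003 0.0233 0.3474] q [ 0.197   0.4637 -0.3367  0.7955] j [ 0.46  0.04 -0.93  1.94  0.6   1.09  0.04] F [-0.1  0.1 -0.6] M [ 0.41  0.38 -0.03] gap 0.0425
axes [[0.343, 0.718, 0.605], [-0.353, 0.696, -0.626], [-0.87, 0.001, 0.492]]
grasp 15 minmarg [2.16 0.3  0.62 0.2  1.67 0.29 2.26] end [ 0.75  0.49 -0.47  2.3   1.77  0.46 -0.6 ]
  maxspd [0.6 1.  0.6 0.7 2.4 1.  2.2]
1 (2.768, -0.5074, -1.9734, 0.0, 0.0, 0.0)
10 (0.0, 0.0, 0.0, 0.0246, -0.0245, 0.0055)
4 (0.0, 0.0, 0.0, 0.0325, -0.0, 0.0)
```

View pics/wrist6.png

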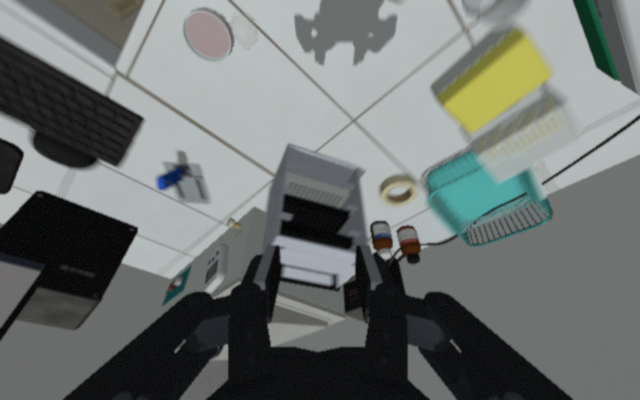

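arm_command(
  deltas=[
    {"wx":2.8,"wy":-0.5,"wz":-2,"tx":0,"ty":0,"tz":0,"grip":0},
    {"wx":0,"wy":0,"wz":0,"tx":0.0246,"ty":-0.0245,"tz":0.0055,"grip":0},
    {"wx":0,"wy":0,"wz":0,"tx":0.0246,"ty":-0.0245,"tz":0.0055,"grip":0},
    {"wx":0,"wy":0,"wz":0,"tx":0.0246,"ty":-0.0245,"tz":0.0055,"grip":0},
    {"wx":0,"wy":0,"wz":0,"tx":0.0246,"ty":-0.0245,"tz":0.0055,"grip":0},
    {"wx":0,"wy":0,"wz":0,"tx":0.0246,"ty":-0.0245,"tz":0.0055,"grip":0},
    {"wx":0,"wy":0,"wz":0,"tx":0.0246,"ty":-0.0245,"tz":0.0055,"grip":0},
    {"wx":0,"wy":0,"wz":0,"tx":0.0246,"ty":-0.0245,"tz":0.0055,"grip":0},
    {"wx":0,"wy":0,"wz":0,"tx":0.0246,"ty":-0.0245,"tz":0.0055,"grip":0},
    {"wx":0,"wy":0,"wz":0,"tx":0.0246,"ty":-0.0245,"tz":0.0055,"grip":0},
    {"wx":0,"wy":0,"wz":0,"tx":0.0246,"ty":-0.0245,"tz":0.0055,"grip":0},
    {"wx":0,"wy":0,"wz":0,"tx":0,"ty":0,"tz":0,"grip":0},
  ],
)

```text
time: 8.97
ee_pos: [0.4207, -0.2725, 0.1588]
tcp_rot: [0.204, 0.46, -0.364, 0.784]
ft_force: [-0.6, -1.1, -0.1]
finger_gap: 0.0429
```

```bash
python3 - <<'E'
from h import *
s=st(); c=cam("wrist"); save(c,"wrist7"); np.savez("w7.npz",**c)
im=c["color"][100:300,240:420,::-1]; cv2.imwrite("pics/w7z.png",cv2.resize(im,None,fx=3,fy=3,interpolation=cv2.INTER_CUBIC))
exec(open('p1.py').read().split('if __name__')[0]); exec(open('pr.py').read())
rows,o=show("grasp",q0,w[2:]); prows(rows)
E
```

```text
t 8.97 pos [ 0.4207 -0.2725  0.1588] q [ 0.2044  0.4602 -0.3637  0.7837] j [ 0.8   0.17 -0.56  2.33  1.06  0.43  0.06] F [-0.6 -1.1 -0.1] M [ 0.35  0.42 -0.02] gap 0.0429
axes [[0.312, 0.758, 0.573], [-0.382, 0.652, -0.655], [-0.87, -0.014, 0.493]]
grasp 5 minmarg [2.2  0.78 1.   0.24 2.4  0.33 2.26] end [ 0.75  0.49 -0.47  2.3   1.77  0.46 -0.6 ]
  maxspd [0.3 1.  0.5 0.2 2.2 0.3 2. ]
4 (0.0, 0.0, 0.0, 0.0317, 0.0011, -0.0007)
1 (1.0619, -0.4167, 0.2207, 0.0, 0.0, 0.0)
```

View pics/w7z.png

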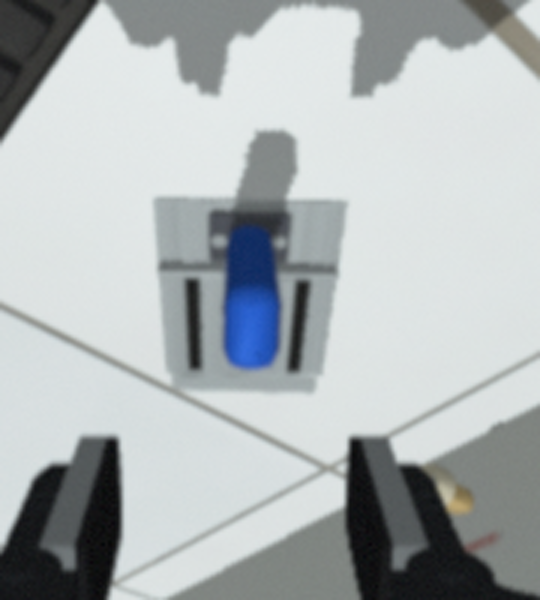

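```bash
python3 - <<'E'
from h import *
from paths import tcp
c=dict(np.load("w7.npz"))
o,az=lifterfit(c,[(355.3,167.3),(291.3,165.7),(297,229.3),(345.8,230.7)])
Rg=Rt(az,30); P=tcp(o,az,0,30,up=.006); print(P); plan(P,Rg)
E
```

```text
sides [np.float64(0.0691), np.float64(0.1176), np.float64(0.0682), np.float64(0.1182)]
lifter origin [ 0.4886 -0.344 ] az -49.97 res mm [[-0.3, -0.7], [-0.0, 0.3], [0.5, 1.3], [-0.2, -0.8]]
[ 0.46381968 -0.31452501  0.04886795]
shift tool [ 0.1266  0.0037 -0.0022] len 0.1267
turn deg [ 1.04 -0.42  0.23] norm 1.1
shift after turn [ 0.1266  0.0031 -0.0032]
```

arm_command(
  deltas=[
    {"wx":1,"wy":-0.4,"wz":0.2,"tx":0,"ty":0,"tz":0,"grip":0},
    {"wx":0,"wy":0,"wz":0,"tx":0.0253,"ty":0.0006,"tz":-0.0006,"grip":0},
    {"wx":0,"wy":0,"wz":0,"tx":0.0253,"ty":0.0006,"tz":-0.0006,"grip":0},
    {"wx":0,"wy":0,"wz":0,"tx":0.0253,"ty":0.0006,"tz":-0.0006,"grip":0},
    {"wx":0,"wy":0,"wz":0,"tx":0.0253,"ty":0.0006,"tz":-0.0006,"grip":0},
    {"wx":0,"wy":0,"wz":0,"tx":0.0253,"ty":0.0006,"tz":-0.0006,"grip":0},
    {"wx":0,"wy":0,"wz":0,"tx":0,"ty":0,"tz":0,"grip":0},
    {"wx":0,"wy":0,"wz":0,"tx":0,"ty":0,"tz":0,"grip":0},
  ],
)

```text
time: 9.68
ee_pos: [0.466, -0.3115, 0.0493]
tcp_rot: [0.211, 0.454, -0.364, 0.786]
ft_force: [-0.7, 0.1, 0.3]
finger_gap: 0.0424
```

```bash
python3 - <<'E'
from h import *
s=st(); plan([0.4638,-0.3145,.0489],Rt(-50,30)); c=cam("wrist"); save(c,"wrist8"); np.savez("w8.npz",**c)
E
```

```text
t 9.68 pos [ 0.466  -0.3115  0.0493] q [ 0.2106  0.454  -0.3639  0.7855] j [ 0.73  0.49 -0.44  2.29  1.76  0.45 -0.6 ] F [-0.7  0.1  0.3] M [ 0.45  0.36 -0.03] gap 0.0424
axes [[0.323, 0.763, 0.56], [-0.38, 0.646, -0.661], [-0.867, 0.0, 0.499]]
shift tool [ 0.0008 -0.0036  0.0005] len 0.0037
turn deg [ 0.22 -0.07 -0.16] norm 0.3
shift after turn [ 0.0008 -0.0036  0.0005]
```

View pics/wrist8.png

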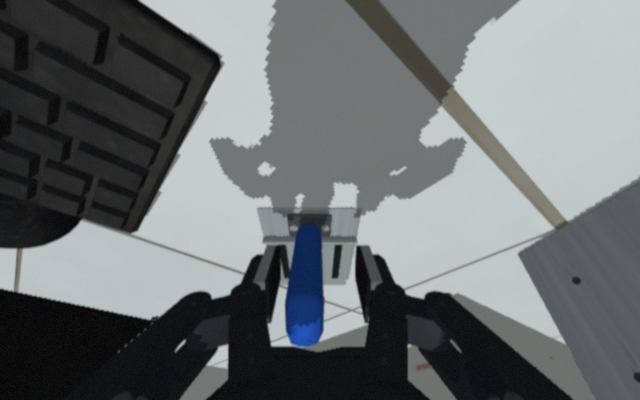

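arm_command(
  deltas=[
    {"wx":0.2,"wy":0,"wz":-0.2,"tx":0.0008,"ty":-0.0036,"tz":0.0005,"grip":0},
    {"wx":0,"wy":0,"wz":0,"tx":0,"ty":0,"tz":0,"grip":-1},
    {"wx":0,"wy":0,"wz":0,"tx":0,"ty":0,"tz":0,"grip":-1},
    {"wx":0,"wy":0,"wz":0,"tx":0,"ty":0,"tz":0,"grip":-1},
    {"wx":0,"wy":0,"wz":0,"tx":0,"ty":0,"tz":0,"grip":-1},
    {"wx":0,"wy":0,"wz":0,"tx":0,"ty":0,"tz":0,"grip":-1},
  ],
  squeeze=50,
)

```text
time: 10.23
ee_pos: [0.4626, -0.316, 0.0501]
tcp_rot: [0.211, 0.452, -0.368, 0.785]
ft_force: [-5.6, 4.0, 11.5]
finger_gap: 0.0156
```

```bash
python3 - <<'E'
from h import *
s=st(); c=cam("wrist"); save(c,"wrist9"); np.savez("w9.npz",**c)
E
```

```text
t 10.23 pos [ 0.4626 -0.316   0.0501] q [ 0.2113  0.4523 -0.3676  0.7846] j [ 0.73  0.49 -0.44  2.3   1.77  0.45 -0.6 ] F [-5.6  4.  11.5] M [ 0.2   0.34 -0.19] gap 0.0156
axes [[0.321, 0.768, 0.554], [-0.386, 0.64, -0.664], [-0.865, -0.001, 0.502]]
```

View pics/wrist9.png

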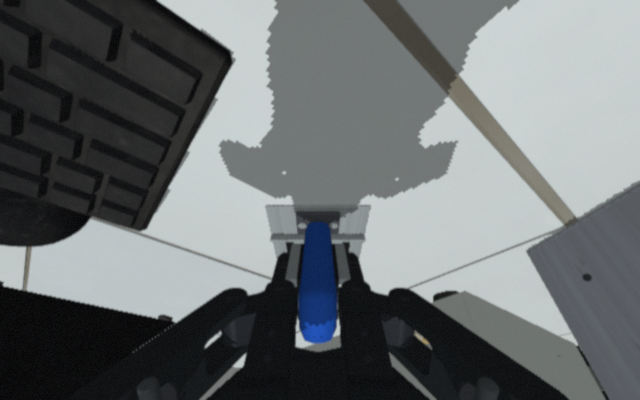

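```bash
python3 - <<'E'
from h import *
c=dict(np.load("w9.npz")); im=c["color"][190:300,250:390,::-1]
cv2.imwrite("pics/w9z.png",cv2.resize(im,None,fx=5,fy=5,interpolation=cv2.INTER_CUBIC))
c=cam("side"); im=c["color"][170:290,200:320,::-1]; cv2.imwrite("pics/s9z.png",cv2.resize(im,None,fx=4,fy=4,interpolation=cv2.INTER_CUBIC))
E
```

```text
(no output)
```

View pics/w9z.png

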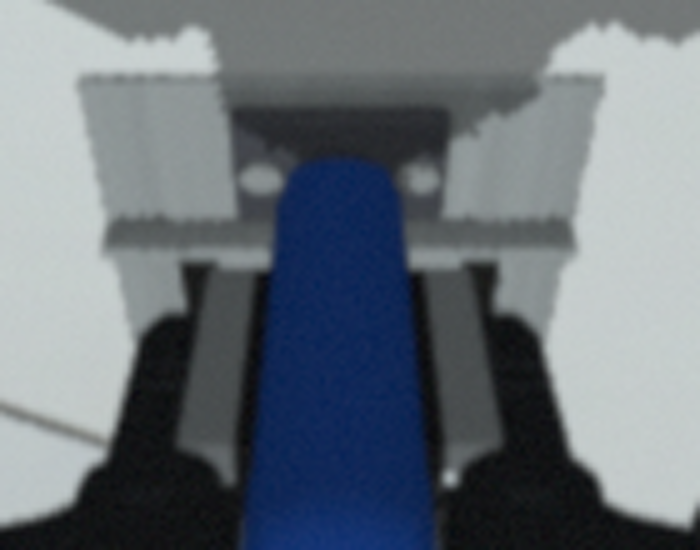

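```bash
python3 - <<'E'
from h import *
c=dict(np.load("w9.npz")); s=env.get_state()
L=ray(c,370.4,205.6,.003);Rr=ray(c,266,205.4,.003); print(L,Rr,np.linalg.norm(L-Rr))
d=(L-Rr)/np.linalg.norm(L-Rr); az=np.degrees(np.arctan2(-d[0],d[1])); print("az",az)
m=(L+Rr)/2; hd=np.array([np.cos(np.radians(az)),np.sin(np.radians(az)),0]); o=m+.034*hd; print("origin from rear edge",o)
for (a,b) in [((250+104/5,190+248/5),(250+572/5,190+250/5))]:
    A=ray(c,*a,.009);B=ray(c,*b,.009); print("heel front mid",(A+B)/2,np.linalg.norm(A-B))
r=R.from_quat(s["tcp_rot"]);o=np.array([o[0],o[1],0])
print("lifter origin in tool",r.inv().apply(o-s["ee_pos"]).round(4))
from paths import tcp
print("expected with up", [ (u,Rt(-50,30).inv().apply(np.array([0,0,0])-tcp((0,0),-50,0,30,up=u)).round(4)) for u in (0,.006,.008)])
E
```

```text
[ 0.49273165 -0.29623331  0.003     ] [ 0.4398326  -0.34017007  0.003     ] 0.06876589383842188
az -50.28774476910417
origin from rear edge [ 0.48800583 -0.34435663  0.003     ]
heel front mid [ 0.48622573 -0.34268951  0.009     ] 0.06826629381671556
lifter origin in tool [0.0625 0.0013 0.0078]
expected with up [(0, array([0.0556, 0.    , 0.0089])), (0.006, array([0.0616, 0.    , 0.0089])), (0.008, array([0.0636, 0.    , 0.0089]))]
```

```bash
cat > lp.py <<'E'
from paths import *
from h import env
LT=np.array([.0622,.0005,.0083]); TILT=30.1
rack=np.array([.6755,-.1733]);raz=-67.6; sh=np.array([.4285,.158]);saz=-63.9
def LP(o,az,z,tilt=TILT):
    r=Rt(az,tilt); return np.array([o[0],o[1],z])-r.apply(LT),r
def lift_now(s=None):
    s=s or env.get_state(); r=R.from_quat(s["tcp_rot"]); o=np.array(s["ee_pos"])+r.apply(LT); y=r.as_matrix()[:,1]
    x=r.as_matrix()[:,0]; print("lifter at",o.round(4),"az",np.degrees(np.arctan2(-y[0],y[1])).round(2),"pitch",(np.degrees(np.arctan2(np.hypot(x[0],x[1]),-x[2]))-TILT).round(2),"roll",np.degrees(np.arcsin(y[2])).round(2)); return o
def rel(o,org,az):
    a=np.radians(az);d=o[:2]-org; return np.array([d@[np.cos(a),np.sin(a)],d@[-np.sin(a),np.cos(a)]])
exec(open('pr.py').read())
def show(nm,q,w):
    rows,o=run(q,w,sub=4); m=marg(o); print(nm,len(rows),"minmarg",m.min(0).round(2),"end",o[-1].round(2)); 
    print("  maxspd",(np.abs(np.diff(np.vstack([q,o]),axis=0)).max(0)*12).round(1)); return rows,o
E
python3 - <<'E'
from lp import *
s=env.get_state(); q=np.array(s["joint_positions"]); o=lift_now(s)
R2=rack-h(raz)[:2]*.20
a1=LP(o,-50.2,.26)+("tr",); a2=LP((.52,.03),-50.2,.26)+("tr",); a3=LP(R2,raz,.10)+("rt",)
for w in ([a1],[a2],[a3]):
    rows,oo=show("",q,w); prows(rows); q=oo[-1]
E
```

```text
lifter at [ 0.4876 -0.3451  0.0005] az -50.17 pitch 0.01 roll -0.06
 9 minmarg [1.96 0.32 0.83 0.26 1.48 0.27 2.1 ] end [ 0.99  0.03 -0.64  2.04  0.45  0.66  0.76]
  maxspd [0.7 1.  0.7 0.6 2.7 0.7 2.7]
8 (0.0, 0.0, 0.0, -0.0282, 0.0, 0.016)
1 (0.0518, 0.0056, 0.0355, 0.0, 0.0, 0.0)
 11 minmarg [1.99 0.26 0.39 0.46 1.5  0.55 2.19] end [ 0.42  0.18 -1.08  1.96  0.75  1.19 -0.28]
  maxspd [1.  0.6 0.6 0.4 0.4 0.8 1.2]
11 (0.0, 0.0, 0.0, -0.0122, 0.0241, -0.021)
 9 minmarg [2.58 0.51 0.41 0.61 1.78 0.45 2.08] end [ 0.16  0.61 -0.85  1.86  1.03  1.27 -0.78]
  maxspd [0.6 0.7 0.3 0.4 0.6 0.9 1.3]
3 (5.0179, -0.0, -2.9088, 0.0, 0.0, 0.0)
6 (0.0, 0.0, 0.0, 0.0269, 0.013, -0.0068)
```

arm_command(
  deltas=[
    {"wx":0,"wy":0,"wz":0,"tx":-0.008,"ty":0,"tz":0.0046,"grip":-1},
    {"wx":0,"wy":0,"wz":0,"tx":-0.016,"ty":0,"tz":0.0091,"grip":-1},
    {"wx":0,"wy":0,"wz":0,"tx":-0.016,"ty":0,"tz":0.0091,"grip":-1},
    {"wx":0,"wy":0,"wz":0,"tx":-0.016,"ty":0,"tz":0.0091,"grip":-1},
    {"wx":0,"wy":0,"wz":0,"tx":-0.016,"ty":0,"tz":0.0091,"grip":-1},
    {"wx":0,"wy":0,"wz":0,"tx":-0.016,"ty":0,"tz":0.0091,"grip":-1},
    {"wx":0,"wy":0,"wz":0,"tx":-0.016,"ty":0,"tz":0.0091,"grip":-1},
    {"wx":0,"wy":0,"wz":0,"tx":-0.016,"ty":0,"tz":0.0091,"grip":-1},
    {"wx":0,"wy":0,"wz":0,"tx":-0.016,"ty":0,"tz":0.0091,"grip":-1},
    {"wx":0,"wy":0,"wz":0,"tx":-0.016,"ty":0,"tz":0.0091,"grip":-1},
    {"wx":0,"wy":0,"wz":0,"tx":-0.016,"ty":0,"tz":0.0091,"grip":-1},
    {"wx":0,"wy":0,"wz":0,"tx":-0.016,"ty":0,"tz":0.0091,"grip":-1},
    {"wx":0,"wy":0,"wz":0,"tx":-0.016,"ty":0,"tz":0.0091,"grip":-1},
    {"wx":0,"wy":0,"wz":0,"tx":-0.016,"ty":0,"tz":0.0091,"grip":-1},
    {"wx":0,"wy":0,"wz":0,"tx":-0.01,"ty":0,"tz":0.0057,"grip":-1},
    {"wx":0,"wy":0,"wz":0,"tx":0,"ty":0,"tz":0,"grip":-1},
  ],
)

```text
time: 11.67
ee_pos: [0.4624, -0.3144, 0.3117]
tcp_rot: [0.211, 0.451, -0.368, 0.785]
ft_force: [0.9, -0.6, -0.9]
finger_gap: 0.0153
```

```bash
python3 - <<'E'
from h import *
from lp import *
s=st(); lift_now(s); c=cam("wrist"); save(c,"wrist10"); np.savez("w10.npz",**c); c=cam("side"); save(c,"side10")
im=cv2.imread("pics/side10.png")[100:320,150:430]; cv2.imwrite("pics/side10z.png",cv2.resize(im,None,fx=2.5,fy=2.5))
q=np.array(s["joint_positions"])
R2=rack-h(raz)[:2]*.20
a2=LP((.52,.03),-50.2,.26)+("tr",); a3=LP(R2,raz,.10)+("rt",)
for w in ([a2],[a3]):
    rows,oo=show("",q,w); prows(rows); q=oo[-1]
E
```

```text
t 11.67 pos [ 0.4624 -0.3144  0.3117] q [ 0.2111  0.4514 -0.3676  0.7852] j [ 0.98  0.03 -0.62  2.04  0.44  0.66  0.76] F [ 0.9 -0.6 -0.9] M [0.57 0.39 0.  ] gap 0.0153
axes [[0.322, 0.768, 0.554], [-0.387, 0.641, -0.663], [-0.864, -0.0, 0.503]]
lifter at [ 0.4874 -0.3436  0.2622] az -50.16 pitch 0.12 roll -0.02
 12 minmarg [2.01 0.26 0.4  0.46 1.49 0.55 2.18] end [ 0.41  0.18 -1.07  1.96  0.74  1.19 -0.28]
  maxspd [1.  0.6 0.6 0.4 0.4 0.8 1.2]
11 (0.0, 0.0, 0.0, -0.012, 0.0241, -0.021)
1 (0.0481, 0.1186, -0.003, 0.0, 0.0, 0.0)
 9 minmarg [2.59 0.51 0.42 0.61 1.78 0.45 2.08] end [ 0.16  0.61 -0.85  1.86  1.03  1.27 -0.78]
  maxspd [0.6 0.7 0.3 0.4 0.6 0.9 1.3]
3 (5.0179, 0.0, -2.9088, 0.0, 0.0, 0.0)
6 (0.0, 0.0, 0.0, 0.0269, 0.013, -0.0068)
```

View pics/side10z.png

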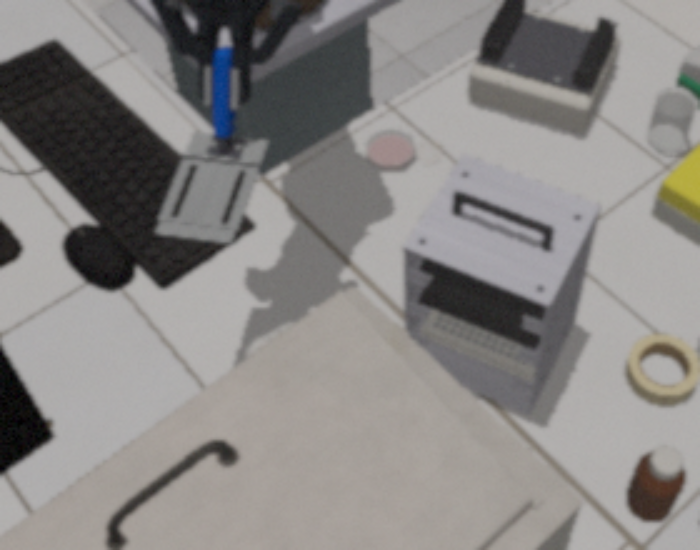

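```bash
cat >> lp.py <<'E'
def blade_check(n,o,az):
    from h import cam,pts
    c=cam(n);W=pts(c); a=np.radians(az); d=W-np.array([o[0],o[1],0]); u=d[...,0]*np.cos(a)+d[...,1]*np.sin(a); v=-d[...,0]*np.sin(a)+d[...,1]*np.cos(a)
    m=(u>.01)&(u<.066)&(abs(v)<.03)&(abs(W[...,2]-o[2])<.02)
    if m.sum()<30: print(n,"few",m.sum()); return
    A=np.stack([u[m],v[m],np.ones(m.sum())],1); x=np.linalg.lstsq(A,W[...,2][m],rcond=None)[0]; print(n,m.sum(),"blade pitch(tip up +) deg",np.degrees(x[0]).round(2),"roll",np.degrees(x[1]).round(2),"z top at origin-o",(x[2]-o[2]).round(4))
    m=(abs(W[...,2]-o[2]-.003)<.008)&(abs(v)<.06)&(abs(u)<.13); print("  extents u,v",np.percentile(u[m],[1,99]).round(4),np.percentile(v[m],[1,99]).round(4))
E
python3 - <<'E'
from lp import *
o=lift_now(); blade_check("side",o,-50.2); blade_check("scene",o,-50.2)
E
```

```text
lifter at [ 0.486  -0.3434  0.2588] az -50.19 pitch -0.12 roll -0.09
side 555 blade pitch(tip up +) deg -0.22 roll -0.37 z top at origin-o 0.0028
  extents u,v [-0.0322  0.083 ] [-0.0353  0.033 ]
scene 728 blade pitch(tip up +) deg -0.09 roll -0.15 z top at origin-o 0.0022
  extents u,v [-0.0305  0.0841] [-0.0327  0.0357]
```

arm_command(
  deltas=[
    {"wx":0,"wy":0,"wz":0,"tx":-0.012,"ty":0.0241,"tz":-0.021,"grip":-1},
    {"wx":0,"wy":0,"wz":0,"tx":-0.012,"ty":0.0241,"tz":-0.021,"grip":-1},
    {"wx":0,"wy":0,"wz":0,"tx":-0.012,"ty":0.0241,"tz":-0.021,"grip":-1},
    {"wx":0,"wy":0,"wz":0,"tx":-0.012,"ty":0.0241,"tz":-0.021,"grip":-1},
    {"wx":0,"wy":0,"wz":0,"tx":-0.012,"ty":0.0241,"tz":-0.021,"grip":-1},
    {"wx":0,"wy":0,"wz":0,"tx":-0.012,"ty":0.0241,"tz":-0.021,"grip":-1},
    {"wx":0,"wy":0,"wz":0,"tx":-0.012,"ty":0.0241,"tz":-0.021,"grip":-1},
    {"wx":0,"wy":0,"wz":0,"tx":-0.012,"ty":0.0241,"tz":-0.021,"grip":-1},
    {"wx":0,"wy":0,"wz":0,"tx":-0.012,"ty":0.0241,"tz":-0.021,"grip":-1},
    {"wx":0,"wy":0,"wz":0,"tx":-0.012,"ty":0.0241,"tz":-0.021,"grip":-1},
    {"wx":0,"wy":0,"wz":0,"tx":-0.012,"ty":0.0241,"tz":-0.021,"grip":-1},
    {"wx":5,"wy":0,"wz":-2.9,"tx":0,"ty":0,"tz":0,"grip":-1},
    {"wx":5,"wy":0,"wz":-2.9,"tx":0,"ty":0,"tz":0,"grip":-1},
    {"wx":5,"wy":0,"wz":-2.9,"tx":0,"ty":0,"tz":0,"grip":-1},
    {"wx":0,"wy":0,"wz":0,"tx":0,"ty":0,"tz":0,"grip":-1},
  ],
)

```text
time: 13.12
ee_pos: [0.4955, 0.0605, 0.3054]
tcp_rot: [0.278, 0.417, -0.483, 0.718]
ft_force: [-0.3, 0.3, -1.3]
finger_gap: 0.0159
```

```bash
python3 - <<'E'
from h import *
from lp import *
s=st(); lift_now(s); c=cam("wrist"); save(c,"wrist11"); np.savez("w11.npz",**c)
q=np.array(s["joint_positions"])
R2=rack-h(raz)[:2]*.20
a3=LP(R2,raz,.10)+("rt",)
rows,oo=show("",q,[a3]); prows(rows)
E
```

```text
t 13.12 pos [0.4955 0.0605 0.3054] q [ 0.2778  0.4171 -0.4828  0.7182] j [ 0.28  0.3  -1.01  1.86  0.75  1.4  -0.58] F [-0.3  0.3 -1.3] M [ 0.74  0.24 -0.  ] gap 0.0159
axes [[0.186, 0.925, 0.331], [-0.462, 0.379, -0.802], [-0.867, -0.004, 0.498]]
lifter at [0.5102 0.0254 0.2556] az -67.7 pitch -0.26 roll -0.21
 6 minmarg [2.67 0.59 0.46 0.66 1.78 0.45 2.08] end [ 0.16  0.61 -0.86  1.86  1.03  1.27 -0.78]
  maxspd [0.3 0.8 0.4 0.1 0.7 0.3 0.6]
1 (0.0191, -0.2559, 0.2304, 0.0, 0.0, 0.0)
5 (0.0, 0.0, 0.0, 0.0315, 0.0153, -0.0079)
```

View pics/wrist11.png

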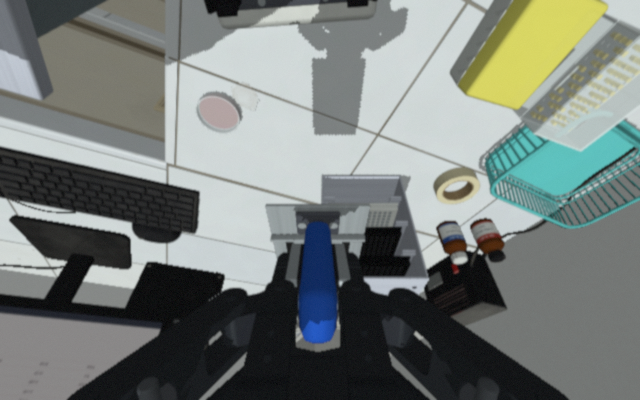

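arm_command(
  deltas=[
    {"wx":0,"wy":-0.25,"wz":0.2,"tx":0.0315,"ty":0.0153,"tz":-0.0079,"grip":-1},
    {"wx":0,"wy":0,"wz":0,"tx":0.0315,"ty":0.0153,"tz":-0.0079,"grip":-1},
    {"wx":0,"wy":0,"wz":0,"tx":0.0315,"ty":0.0153,"tz":-0.0079,"grip":-1},
    {"wx":0,"wy":0,"wz":0,"tx":0.0315,"ty":0.0153,"tz":-0.0079,"grip":-1},
    {"wx":0,"wy":0,"wz":0,"tx":0.0315,"ty":0.0153,"tz":-0.0079,"grip":-1},
    {"wx":0,"wy":0,"wz":0,"tx":0,"ty":0,"tz":0,"grip":-1},
  ],
)

```text
time: 13.67
ee_pos: [0.5823, 0.0448, 0.1442]
tcp_rot: [0.274, 0.418, -0.482, 0.72]
ft_force: [-0.9, -1.2, -1.4]
finger_gap: 0.0155
```

```bash
python3 - <<'E'
from h import *
from lp import *
s=st(); o=lift_now(s); print(rel(o,rack,raz)); c=cam("wrist"); save(c,"wrist12"); np.savez("w12.npz",**c)
E
```

```text
t 13.67 pos [0.5823 0.0448 0.1442] q [ 0.2743  0.4176 -0.4817  0.72  ] j [ 0.16  0.62 -0.85  1.86  1.04  1.26 -0.78] F [-0.9 -1.2 -1.4] M [ 0.67  0.31 -0.02] gap 0.0155
axes [[0.187, 0.923, 0.337], [-0.465, 0.385, -0.797], [-0.866, -0.007, 0.501]]
lifter at [0.5972 0.0095 0.0945] az -67.33 pitch -0.04 roll -0.42
[-0.19882529 -0.00277478]
```

View pics/wrist12.png

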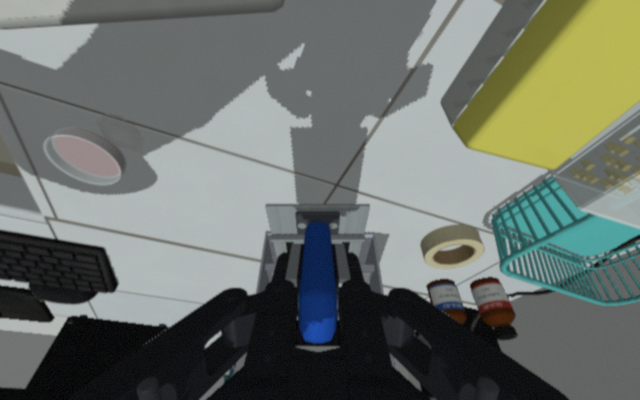

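```bash
python3 - <<'E'
from h import *
from lp import *
for f in ["w3","w6","w11"]:
    c=dict(np.load(f+".npz")); W=pts(c); a=np.radians(raz)
    d=W-np.array([rack[0],rack[1],0]); u=d[...,0]*np.cos(a)+d[...,1]*np.sin(a); v=-d[...,0]*np.sin(a)+d[...,1]*np.cos(a); z=W[...,2]
    m=(z>.02)&(z<.19)&(abs(u)<.1)&(abs(v)<.085)
    print(f,m.sum(),"u min pct",np.percentile(u[m],[.5,1,2,5]).round(4),"v",np.percentile(v[m],[.5,1,2,50,98,99,99.5]).round(4))
    # plate: white pixels z 55..62
    hsv=cv2.cvtColor(c["color"],cv2.COLOR_RGB2HSV)
    m=(z>.035)&(z<.065)&(abs(u)<.06)&(abs(v)<.066); print("  plate-ish",m.sum(),np.percentile(u[m],[1,50,99]).round(4),np.percentile(v[m],[1,5,95,99]).round(4), np.percentile(z[m],[5,50,95]).round(4))
    im=c["color"].copy()
    for p in [(-.0427,y,.045+dz) for y in np.linspace(-.064,.064,30) for dz in (0,.0144)]+[(x,y,.0) for x in (-.07,) for y in np.linspace(-.072,.072,40)]+[(-.07,y,zz) for y in (-.072,.072) for zz in np.linspace(0,.2,60)]:
        w=np.array([rack[0]+p[0]*np.cos(a)-p[1]*np.sin(a),rack[1]+p[0]*np.sin(a)+p[1]*np.cos(a),p[2]]); k=proj(c,w)
        if 0<=k[0]<640 and 0<=k[1]<400: im[int(round(k[1])),int(round(k[0]))]=[255,0,0]
    x0=280 if f=="w11" else 250; y0=160 if f=="w11" else (130 if f=="w6" else 260)
    cv2.imwrite(f"pics/ov_{f}.png",cv2.resize(im[y0:y0+130,x0:x0+160,::-1],None,fx=4.5,fy=4.5,interpolation=cv2.INTER_NEAREST))
E
```

```text
w3 3169 u min pct [-0.0703 -0.0698 -0.0691 -0.0655] v [-0.0705 -0.0699 -0.0686  0.003   0.0702  0.0715  0.072 ]
  plate-ish 878 [-0.0549 -0.0178  0.042 ] [-0.0651 -0.0588  0.0584  0.0635] [0.0455 0.059  0.0603]
w6 6429 u min pct [-0.0699 -0.0696 -0.0691 -0.0666] v [-0.0715 -0.0715 -0.0714 -0.0005  0.0705  0.0709  0.0717]
  plate-ish 1351 [-0.055  -0.0315 -0.0001] [-0.061  -0.0559  0.0597  0.0638] [0.0453 0.0589 0.0603]
w11 4240 u min pct [-0.0697 -0.0694 -0.069  -0.0673] v [-0.0699 -0.0682 -0.0574  0.0467  0.0709  0.0715  0.0721]
  plate-ish 790 [-0.0551 -0.0318  0.0107] [-0.0642 -0.057   0.0622  0.0643] [0.0449 0.0588 0.0601]
```

View pics/ov_w11.png

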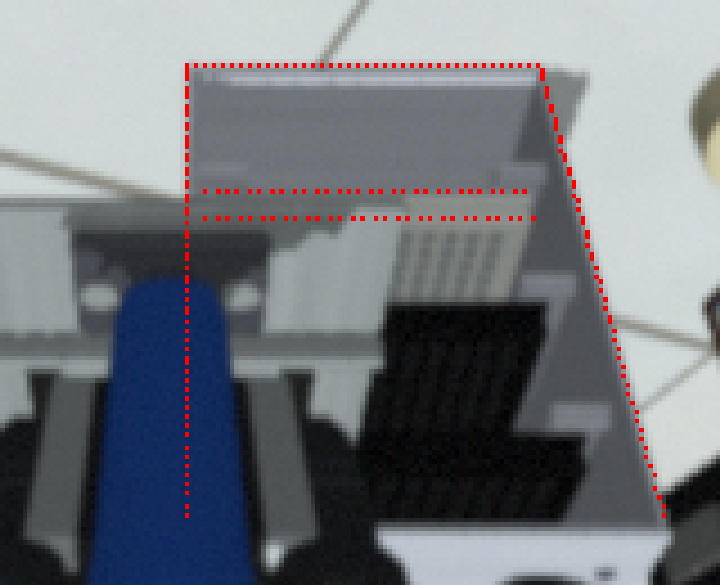

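View pics/ov_w3.png

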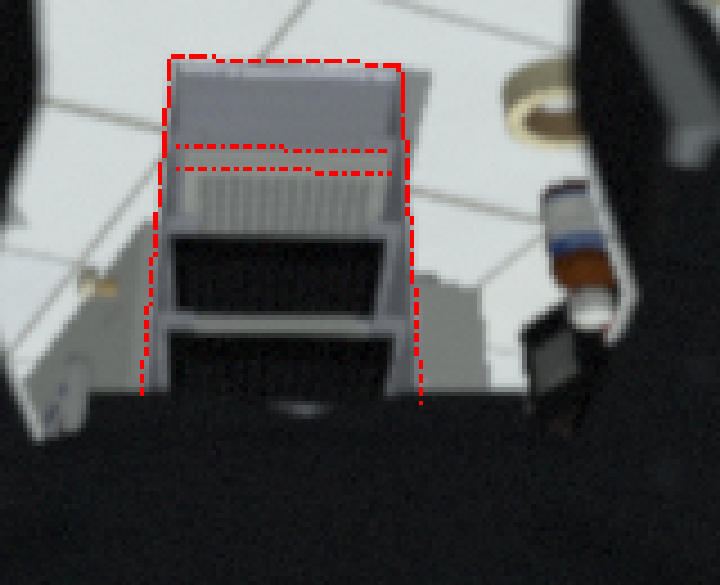

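```bash
python3 - <<'E'
from h import *
from lp import *
for f in ["w3","w6","w11"]:
    c=dict(np.load(f+".npz")); W=pts(c); a=np.radians(raz)
    d=W-np.array([rack[0],rack[1],0]); u=d[...,0]*np.cos(a)+d[...,1]*np.sin(a); v=-d[...,0]*np.sin(a)+d[...,1]*np.cos(a); z=W[...,2]
    m=(z>.0565)&(z<.0625)&(u>-.048)&(u<.06)&(abs(v)<.0655)
    print(f,m.sum(),"u",np.percentile(u[m],[.5,1,2,5]).round(4),"v",np.percentile(v[m],[.5,1,2,98,99,99.5]).round(4))
    for lo,hi in [(-.06,-.03),(-.03,0),(0,.03),(.03,.06)]:
        k=m&(v>lo)&(v<hi); 
        if k.sum()>10: print("   v",lo,np.percentile(u[k],[1,3]).round(4),k.sum())
    m=(z>.047)&(z<.056)&(u>-.05)&(u<-.035)&(abs(v)<.06); print("  front face u",np.percentile(u[m],[10,50,90]).round(4) if m.sum() else 0,m.sum())
E
```

```text
w3 622 u [-0.0395 -0.0391 -0.0383 -0.0369] v [-0.0589 -0.0588 -0.0562  0.0616  0.0628  0.0636]
   v -0.06 [-0.0379 -0.0371] 145
   v -0.03 [-0.0387 -0.0379] 145
   v 0 [-0.0389 -0.0368] 156
   v 0.03 [-0.0394 -0.039 ] 158
  front face u [-0.0398 -0.0381 -0.0363] 139
w6 909 u [-0.0389 -0.0387 -0.0383 -0.0377] v [-0.058  -0.0572 -0.0552  0.062   0.0631  0.0636]
   v -0.06 [-0.0385 -0.0381] 170
   v -0.03 [-0.0387 -0.0382] 250
   v 0 [-0.0383 -0.0378] 235
   v 0.03 [-0.0389 -0.0382] 221
  front face u [-0.0397 -0.0382 -0.0372] 254
w11 491 u [-0.039  -0.0387 -0.0382 -0.0375] v [0.0143 0.0146 0.0152 0.0634 0.0638 0.064 ]
   v 0 [-0.038  -0.0375] 155
   v 0.03 [-0.039  -0.0382] 294
  front face u [-0.0405 -0.0385 -0.0374] 136
```

```bash
cat >> lp.py <<'E'
def wr(u,v,org,az):
    a=np.radians(az); return org+np.array([u*np.cos(a)-v*np.sin(a),u*np.sin(a)+v*np.cos(a)])
E
python3 - <<'E'
from lp import *
s=env.get_state(); q=np.array(s["joint_positions"])
for w in ([LP(wr(-.19,.0025,rack,raz),raz,.035)+("rt",)],[LP(wr(-.043,.0025,rack,raz),raz,.035)+("tr",)],[LP(wr(-.043,.0025,rack,raz),raz,.056)+("tr",)]):
    rows,oo=show("",q,w); prows(rows); q=oo[-1]
E
```

```text
3 minmarg [2.79 0.91 0.62 0.65 2.06 0.59 1.99] end [ 0.14  0.71 -0.8   1.89  1.13  1.21 -0.87]
  maxspd [0.2 0.6 0.3 0.2 0.6 0.4 0.5]
1 (0.4215, -0.0221, 0.128, 0.0, 0.0, 0.0)
2 (0.0, 0.0, 0.0, 0.0289, 0.002, -0.0123)
 5 minmarg [2.61 0.99 0.68 0.65 2.17 0.67 2.03] end [ 0.34  0.72 -0.75  1.83  1.2   1.1  -0.65]
  maxspd [0.5 0.1 0.1 0.2 0.2 0.3 0.6]
5 (0.0, 0.0, 0.0, 0.0147, 0.0, 0.0254)
 1 minmarg [2.6  0.98 0.71 0.72 2.2  0.73 2.24] end [ 0.35  0.69 -0.76  1.82  1.17  1.12 -0.62]
  maxspd [0.1 0.3 0.2 0.1 0.4 0.2 0.4]
1 (0.0, 0.0, 0.0, -0.0182, 0.0, 0.0105)
```

Lower to entry height first and check.

arm_command(
  deltas=[
    {"wx":0.4,"wy":0,"wz":0.1,"tx":0,"ty":0,"tz":0,"grip":-1},
    {"wx":0,"wy":0,"wz":0,"tx":0.0193,"ty":0.0014,"tz":-0.0082,"grip":-1},
    {"wx":0,"wy":0,"wz":0,"tx":0.0193,"ty":0.0014,"tz":-0.0082,"grip":-1},
    {"wx":0,"wy":0,"wz":0,"tx":0.0192,"ty":0.0012,"tz":-0.0082,"grip":-1},
    {"wx":0,"wy":0,"wz":0,"tx":0,"ty":0,"tz":0,"grip":-1},
    {"wx":0,"wy":0,"wz":0,"tx":0,"ty":0,"tz":0,"grip":-1},
  ],
)

```text
time: 14.22
ee_pos: [0.5897, 0.0423, 0.0904]
tcp_rot: [0.28, 0.412, -0.481, 0.721]
ft_force: [0.3, 0.1, -1.8]
finger_gap: 0.016
```

```bash
python3 - <<'E'
from h import *
from lp import *
s=st(); o=lift_now(s); print(rel(o,rack,raz).round(4)); 
c=cam("wrist"); save(c,"wrist13"); np.savez("w13.npz",**c)
q=np.array(s["joint_positions"])
rows,oo=show("",q,[LP(wr(-.043,.0025,rack,raz),raz,.035)+("rt",)]); prows(rows)
for n in ["side","scene"]:
    c=cam(n);save(c,n+"13"); im=cv2.imread(f"pics/{n}13.png")[100:300,250:480]; cv2.imwrite(f"pics/{n}13z.png",cv2.resize(im,None,fx=3,fy=3))
    blade_check(n,o,raz)
E
```

```text
t 14.22 pos [0.5897 0.0423 0.0904] q [ 0.2797  0.4124 -0.481   0.7213] j [ 0.13  0.7  -0.81  1.89  1.12  1.21 -0.87] F [ 0.3  0.1 -1.8] M [0.74 0.36 0.03] gap 0.016
axes [[0.197, 0.925, 0.326], [-0.463, 0.381, -0.8], [-0.864, 0.007, 0.503]]
lifter at [0.6051 0.007  0.0408] az -67.62 pitch 0.13 roll 0.39
[-0.1935  0.0036]
 6 minmarg [2.61 0.99 0.66 0.66 2.15 0.64 2.  ] end [ 0.34  0.72 -0.75  1.83  1.2   1.1  -0.65]
  maxspd [0.5 0.1 0.1 0.2 0.2 0.3 0.5]
1 (-0.2102, 0.1239, -0.3258, 0.0, 0.0, 0.0)
5 (0.0, 0.0, 0.0, 0.0158, -0.0005, 0.0251)
side few 0
scene few 0
```

View pics/side13z.png

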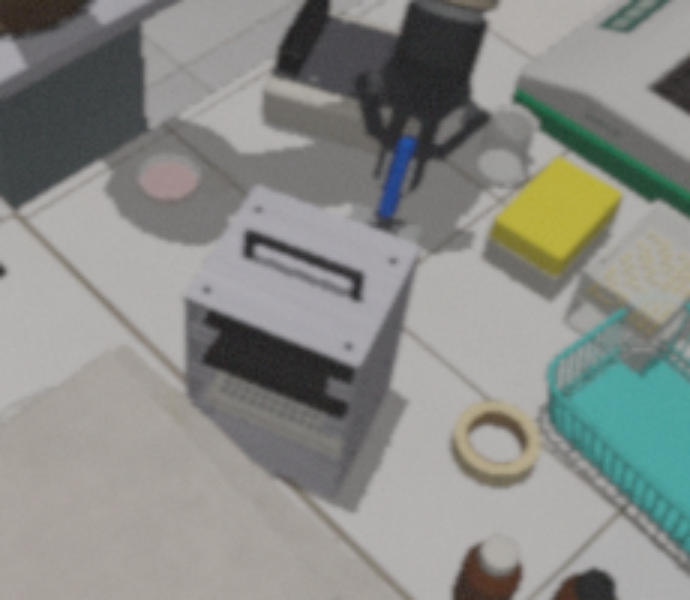

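```bash
cat >> lp.py <<'E'
def avg(n=6):
    P=[];Q=[];F=[];M=[];J=[]
    for i in range(n):
        s=env.get_state(); P.append(s["ee_pos"]);Q.append(s["tcp_rot"]);F.append(s["ft_force"]);M.append(s["moment"]);J.append(s["joint_positions"])
        if i<n-1: env.camera("wrist")
    P=np.array(P); print("std pos mm",(P.std(0)*1000).round(2),"t",round(s["time"],2),"F",np.mean(F,0).round(2),"M",np.mean(M,0).round(2))
    return dict(ee_pos=P.mean(0),tcp_rot=R.from_quat(Q).mean().as_quat(),joint_positions=np.mean(J,0))
E
python3 - <<'E'
from lp import *
s=avg(6); o=lift_now(s); print(rel(o,rack,raz).round(4),s["ee_pos"].round(4))
print("fk",fk(s["joint_positions"])[0].round(4))
rows,oo=show("",s["joint_positions"],[LP(wr(-.043,.0025,rack,raz),raz,.035)+("rt",)]); 
from h import plan
plan(*LP(wr(-.043,.0025,rack,raz),raz,.035),st=s)
E
```

```text
std pos mm [0.18 0.15 0.51] t 14.72 F [-0.18  0.03 -1.93] M [ 0.74  0.32 -0.01]
lifter at [0.6056 0.0069 0.0405] az -67.69 pitch 0.15 roll 0.43
[-0.1932  0.0041] [0.5902 0.0422 0.09  ]
fk [0.5925 0.0404 0.0897]
 6 minmarg [2.61 0.99 0.66 0.66 2.15 0.64 2.  ] end [ 0.34  0.72 -0.75  1.83  1.2   1.1  -0.65]
  maxspd [0.5 0.1 0.1 0.2 0.2 0.3 0.5]
shift tool [ 0.0804 -0.0011  0.1272] len 0.1504
turn deg [-0.29  0.15 -0.33] norm 0.5
shift after turn [ 0.08   -0.0013  0.1274]
```

arm_command(
  deltas=[
    {"wx":-0.3,"wy":0.15,"wz":-0.33,"tx":0,"ty":0,"tz":0,"grip":-1},
    {"wx":0,"wy":0,"wz":0,"tx":0.0138,"ty":-0.0003,"tz":0.0136,"grip":-1},
    {"wx":0,"wy":0,"wz":0,"tx":0.0123,"ty":-0.0002,"tz":0.0145,"grip":-1},
    {"wx":0,"wy":0,"wz":0,"tx":0.009,"ty":-0.0002,"tz":0.0156,"grip":-1},
    {"wx":0,"wy":0,"wz":0,"tx":0,"ty":0,"tz":0,"grip":-1},
    {"wx":0,"wy":0,"wz":0,"tx":0,"ty":0,"tz":0,"grip":-1},
  ],
)

```text
time: 15.22
ee_pos: [0.6103, -0.0109, 0.0803]
tcp_rot: [0.277, 0.415, -0.483, 0.719]
ft_force: [-0.8, 0.4, -1.9]
finger_gap: 0.0154
```

```bash
python3 - <<'E'
from lp import *
s=avg(4); o=lift_now(s); print(rel(o,rack,raz).round(4),s["ee_pos"].round(4))
from h import plan
plan(*LP(wr(-.043,.0025,rack,raz),raz,.035),st=s)
E
```

```text
std pos mm [0.06 0.98 0.1 ] t 15.37 F [-0.16  0.17 -1.62] M [0.73 0.31 0.01]
lifter at [ 0.6252 -0.0447  0.0307] az -67.62 pitch -0.05 roll -0.1
[-0.1381  0.0025] [ 0.6102 -0.0094  0.0804]
shift tool [ 0.044  -0.      0.0844] len 0.0952
turn deg [ 0.03 -0.05  0.1 ] norm 0.1
shift after turn [ 0.044  -0.0001  0.0844]
```

arm_command(
  deltas=[
    {"wx":0,"wy":0,"wz":0,"tx":0.0055,"ty":0,"tz":0.0105,"grip":-1},
    {"wx":0,"wy":0,"wz":0,"tx":0.0055,"ty":0,"tz":0.0105,"grip":-1},
    {"wx":0,"wy":0,"wz":0,"tx":0.0055,"ty":0,"tz":0.0105,"grip":-1},
    {"wx":0,"wy":0,"wz":0,"tx":0.0055,"ty":0,"tz":0.0105,"grip":-1},
    {"wx":0,"wy":0,"wz":0,"tx":0.0055,"ty":0,"tz":0.0105,"grip":-1},
    {"wx":0,"wy":0,"wz":0,"tx":0.0055,"ty":0,"tz":0.0105,"grip":-1},
    {"wx":0,"wy":0,"wz":0,"tx":0.0055,"ty":0,"tz":0.0105,"grip":-1},
    {"wx":0,"wy":0,"wz":0,"tx":0.0055,"ty":0,"tz":0.0105,"grip":-1},
    {"wx":0,"wy":0,"wz":0,"tx":0,"ty":0,"tz":0,"grip":-1},
    {"wx":0,"wy":0,"wz":0,"tx":0,"ty":0,"tz":0,"grip":-1},
  ],
)

```text
time: 16.2
ee_pos: [0.6463, -0.0982, 0.0845]
tcp_rot: [0.278, 0.415, -0.483, 0.719]
ft_force: [0.4, 1.1, -1.1]
finger_gap: 0.0151
```

```bash
python3 - <<'E'
from lp import *
from h import plan,cam,save
import cv2
s=avg(5); o=lift_now(s); print(rel(o,rack,raz).round(4),s["ee_pos"].round(4))
plan(*LP(wr(-.043,.0025,rack,raz),raz,.055),st=s)
c=cam("wrist"); save(c,"wrist14"); np.savez("w14.npz",**c)
for n in ["side"]:
    c=cam(n);save(c,n+"14"); im=cv2.imread(f"pics/{n}14.png")[100:300,250:480]; cv2.imwrite(f"pics/{n}14z.png",cv2.resize(im,None,fx=3,fy=3))
E
```

```text
std pos mm [0.04 0.82 0.03] t 16.4 F [-0.08  0.34 -1.3 ] M [0.75 0.29 0.01]
lifter at [ 0.6613 -0.132   0.0348] az -67.59 pitch -0.05 roll -0.08
[-0.0436  0.0026] [ 0.6463 -0.0967  0.0845]
shift tool [-0.0172 -0.0002  0.0106] len 0.0202
turn deg [ 0.05 -0.05  0.07] norm 0.1
shift after turn [-0.0172 -0.0002  0.0106]
```

View pics/wrist14.png

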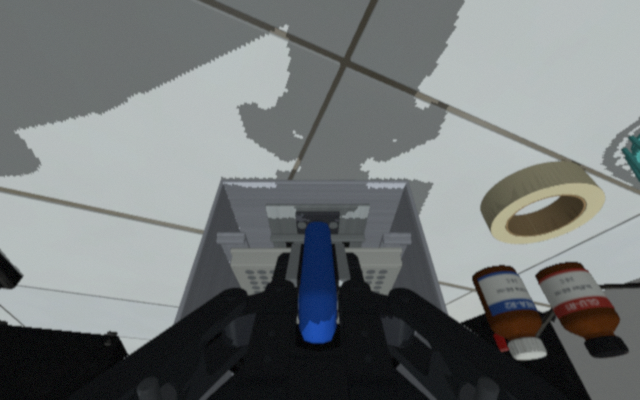

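View pics/side14z.png

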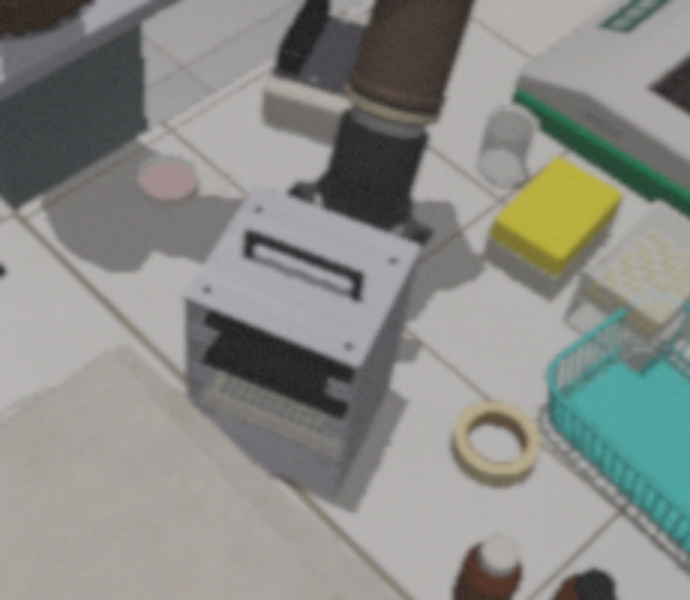

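```bash
python3 - <<'E'
import cv2
im=cv2.imread("pics/wrist14.png")[170:300,200:440]; cv2.imwrite("pics/w14z.png",cv2.resize(im,None,fx=3.3,fy=3.3,interpolation=cv2.INTER_CUBIC))
E
```

```text
(no output)
```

View pics/w14z.png

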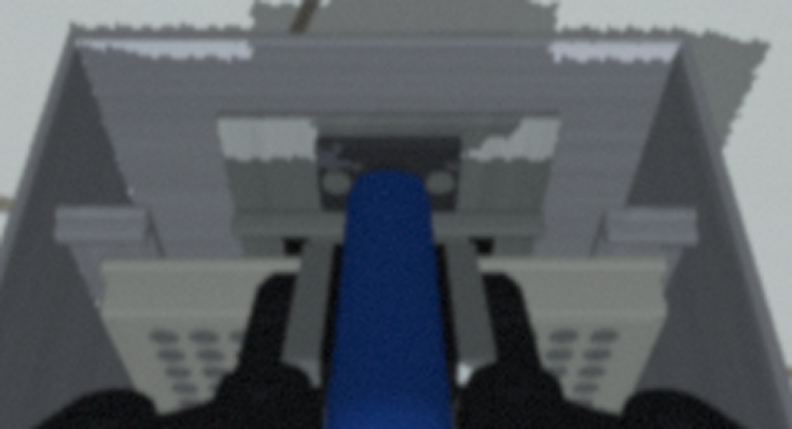

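```bash
python3 - <<'E'
from lp import *
from h import *
c=dict(np.load("w14.npz")); 
for zz in (.045,.047):
    L=ray(c,401.5,249.4,zz);Rr=ray(c,231.2,249.4,zz); print(zz,rel(L,rack,raz).round(4),rel(Rr,rack,raz).round(4),"len",np.linalg.norm(L-Rr).round(4))
E
```

```text
0.045 [-0.0372  0.0668] [-0.0367 -0.0615] len 0.1283
0.047 [-0.0404  0.0657] [-0.0399 -0.0603] len 0.126
```

arm_command(
  deltas=[
    {"wx":0,"wy":0,"wz":0,"tx":-0.002,"ty":0,"tz":0.00115,"grip":-1},
    {"wx":0,"wy":0,"wz":0,"tx":-0.002,"ty":0,"tz":0.00115,"grip":-1},
    {"wx":0,"wy":0,"wz":0,"tx":-0.0015,"ty":0,"tz":0.00087,"grip":-1},
    {"wx":0,"wy":0,"wz":0,"tx":-0.0015,"ty":0,"tz":0.00087,"grip":-1},
    {"wx":0,"wy":0,"wz":0,"tx":-0.0015,"ty":0,"tz":0.00087,"grip":-1},
    {"wx":0,"wy":0,"wz":0,"tx":-0.002,"ty":0,"tz":0.00115,"grip":-1},
    {"wx":0,"wy":0,"wz":0,"tx":-0.002,"ty":0,"tz":0.00115,"grip":-1},
    {"wx":0,"wy":0,"wz":0,"tx":-0.002,"ty":0,"tz":0.00115,"grip":-1},
    {"wx":0,"wy":0,"wz":0,"tx":-0.0015,"ty":0,"tz":0.00087,"grip":-1},
    {"wx":0,"wy":0,"wz":0,"tx":0,"ty":0,"tz":0,"grip":-1},
    {"wx":0,"wy":0,"wz":0,"tx":0,"ty":0,"tz":0,"grip":-1},
  ],
)

```text
time: 17.42
ee_pos: [0.6465, -0.0971, 0.1032]
tcp_rot: [0.277, 0.415, -0.482, 0.72]
ft_force: [0.4, -0.9, -2.1]
finger_gap: 0.0154
```

```bash
python3 - <<'E'
from lp import *
from h import plan,cam,save
import cv2
s=avg(5); o=lift_now(s); print(rel(o,rack,raz).round(4),s["ee_pos"].round(4))
c=cam("wrist"); save(c,"wrist15"); np.savez("w15.npz",**c)
im=cv2.imread("pics/wrist15.png")[170:300,200:440]; cv2.imwrite("pics/w15z.png",cv2.resize(im,None,fx=3.3,fy=3.3,interpolation=cv2.INTER_CUBIC))
E
```

```text
std pos mm [0.05 0.01 0.11] t 17.62 F [ 0.06 -0.33 -2.56] M [ 0.81  0.35 -0.03]
lifter at [ 0.6614 -0.1324  0.0533] az -67.61 pitch -0.02 roll -0.09
[-0.0432  0.0025] [ 0.6464 -0.0971  0.103 ]
```

View pics/w15z.png

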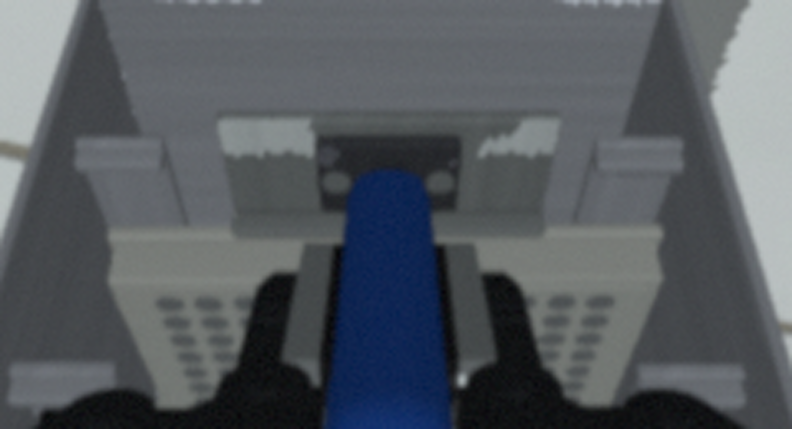

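```bash
python3 - <<'E'
from lp import *
from h import *
c=dict(np.load("w15.npz")); o=np.array([.6614,-.1324])
for zz in (.0563,):
    L=ray(c,400.2,239.7,zz);Rr=ray(c,233.3,240.0,zz); print(zz,rel(L,o,raz).round(4),rel(Rr,o,raz).round(4),"len",np.linalg.norm(L-Rr).round(4))
W=pts(c); d=W; a=np.radians(raz); u=(W[...,0]-o[0])*np.cos(a)+(W[...,1]-o[1])*np.sin(a); v=-(W[...,0]-o[0])*np.sin(a)+(W[...,1]-o[1])*np.cos(a); z=W[...,2]
m=(z>.055)&(z<.075)&(abs(v)<.066)&(abs(v)>.04)&(u>-.01)&(u<.09)
print(m.sum()); 
for zl in np.arange(.056,.074,.002):
    k=m&(z>zl)&(z<zl+.002); print(zl.round(3),k.sum(),np.percentile(u[k],[2,50]).round(4) if k.sum()>5 else "")
k=m&(z>.066); print("v",np.percentile(v[k],[1,99]).round(4),"top plane", np.linalg.lstsq(np.stack([u[k],v[k],np.ones(k.sum())],1),z[k],rcond=None)[0].round(4))
E
```

```text
0.0563 [0.0048 0.0636] [ 0.0056 -0.064 ] len 0.1275
2852
0.056 125 [0.0023 0.0034]
0.058 224 [0.0023 0.0042]
0.06 128 [0.004  0.0052]
0.062 139 [0.004  0.0051]
0.064 128 [0.004  0.0053]
0.066 138 [0.0036 0.0052]
0.068 1515 [0.0047 0.0292]
0.07 433 [0.0071 0.0274]
0.072 0 
v [-0.0616  0.061 ] top plane [ 0.015  -0.0026  0.069 ]
```

arm_command(
  deltas=[
    {"wx":0,"wy":0,"wz":0,"tx":-0.0015,"ty":-0.0002,"tz":-0.0026,"grip":-1},
    {"wx":0,"wy":0,"wz":0,"tx":-0.003,"ty":-0.0004,"tz":-0.0052,"grip":-1},
    {"wx":0,"wy":0,"wz":0,"tx":-0.0045,"ty":-0.0004,"tz":-0.0078,"grip":-1},
    {"wx":0,"wy":0,"wz":0,"tx":-0.006,"ty":-0.0004,"tz":-0.0104,"grip":-1},
    {"wx":0,"wy":0,"wz":0,"tx":-0.006,"ty":-0.0004,"tz":-0.0104,"grip":-1},
    {"wx":0,"wy":0,"wz":0,"tx":-0.0045,"ty":-0.0002,"tz":-0.0078,"grip":-1},
    {"wx":0,"wy":0,"wz":0,"tx":-0.003,"ty":0,"tz":-0.0052,"grip":-1},
    {"wx":0,"wy":0,"wz":0,"tx":-0.0015,"ty":0,"tz":-0.0026,"grip":-1},
    {"wx":0,"wy":0,"wz":0,"tx":0,"ty":0,"tz":0,"grip":-1},
  ],
)

```text
time: 18.42
ee_pos: [0.6216, -0.0412, 0.103]
tcp_rot: [0.277, 0.416, -0.482, 0.72]
ft_force: [0.5, -0.2, -3.3]
finger_gap: 0.0153
```

```bash
cat > rep.py <<'E'
from lp import *
from h import *
import sys
def rep(tag,org,az,n=4):
    s=avg(n); o=lift_now(s); print("rel",rel(o,org,az).round(4),s["joint_positions"].round(2))
    c=cam("wrist"); save(c,tag); np.savez(tag+".npz",**c)
    az=np.degrees(np.arctan2(*(-1*R.from_quat(s["tcp_rot"]).as_matrix()[0,1],R.from_quat(s["tcp_rot"]).as_matrix()[1,1])))
    W=pts(c);a=np.radians(az);u=(W[...,0]-o[0])*np.cos(a)+(W[...,1]-o[1])*np.sin(a); v=-(W[...,0]-o[0])*np.sin(a)+(W[...,1]-o[1])*np.cos(a); z=W[...,2]-o[2]
    m=(z>.0025)&(z<.007)&(abs(v)<.066)&(abs(v)>.037)&(u>-.01)&(u<.02); print("flange front u L/R",[np.percentile(u[m&(sg*v>0)],[5,50]).round(4).tolist() if (m&(sg*v>0)).sum()>5 else None for sg in (1,-1)])
    m=(z>.013)&(z<.022)&(abs(v)<.072)&(u>0)&(u<.09)
    if m.sum()>50: print("top v",np.percentile(v[m],[1,99]).round(4),"plane",np.linalg.lstsq(np.stack([u[m],v[m],np.ones(m.sum())],1),z[m],rcond=None)[0].round(4))
    return s,o,c
E
python3 - <<'E'
from rep import *
s,o,c=rep("wrist16",rack,raz)
im=cv2.imread("pics/wrist16.png")[150:320,190:450]; cv2.imwrite("pics/w16z.png",cv2.resize(im,None,fx=3,fy=3,interpolation=cv2.INTER_CUBIC))
E
```

```text
std pos mm [0.09 0.7  0.02] t 18.57 F [ 0.41 -0.36 -2.49] M [ 0.84  0.35 -0.01]
lifter at [ 0.6368 -0.0776  0.0533] az -67.59 pitch -0.0 roll -0.09
rel [-0.1032  0.0007] [ 0.28  0.68 -0.78  1.86  1.14  1.16 -0.71]
flange front u L/R [[0.0031, 0.0043], [0.0038, 0.005]]
top v [-0.0694  0.0696] plane [ 0.017  -0.002   0.0158]
```

View pics/w16z.png

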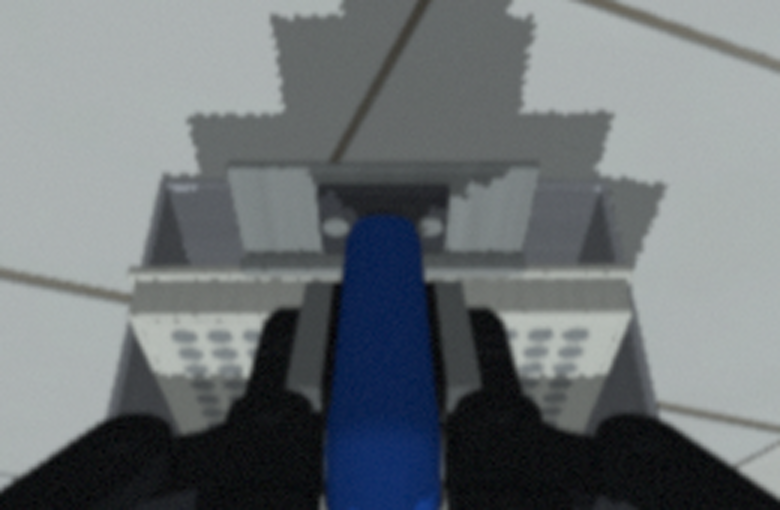

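arm_command(
  deltas=[
    {"wx":0,"wy":0,"wz":0,"tx":-0.0015,"ty":0,"tz":-0.0026,"grip":-1},
    {"wx":0,"wy":0,"wz":0,"tx":-0.003,"ty":0,"tz":-0.0052,"grip":-1},
    {"wx":0,"wy":0,"wz":0,"tx":-0.0045,"ty":0,"tz":-0.0078,"grip":-1},
    {"wx":0,"wy":0,"wz":0,"tx":-0.006,"ty":0,"tz":-0.0104,"grip":-1},
    {"wx":0,"wy":0,"wz":0,"tx":-0.006,"ty":0,"tz":-0.0104,"grip":-1},
    {"wx":0,"wy":0,"wz":0,"tx":-0.006,"ty":0,"tz":-0.0104,"grip":-1},
    {"wx":0,"wy":0,"wz":0,"tx":-0.006,"ty":0,"tz":-0.0104,"grip":-1},
    {"wx":0,"wy":0,"wz":0,"tx":-0.006,"ty":0,"tz":-0.0104,"grip":-1},
    {"wx":0,"wy":0,"wz":0,"tx":-0.0045,"ty":0,"tz":-0.0078,"grip":-1},
    {"wx":0,"wy":0,"wz":0,"tx":-0.003,"ty":0,"tz":-0.0052,"grip":-1},
    {"wx":0,"wy":0,"wz":0,"tx":-0.0015,"ty":0,"tz":-0.0026,"grip":-1},
    {"wx":0,"wy":0,"wz":0,"tx":0,"ty":0,"tz":0,"grip":-1},
  ],
)

```text
time: 19.62
ee_pos: [0.585, 0.0473, 0.1028]
tcp_rot: [0.277, 0.416, -0.482, 0.72]
ft_force: [0.1, 0.1, -2.7]
finger_gap: 0.0157
```

```bash
python3 - <<'E'
from rep import *
s,o,c=rep("wrist17",rack,raz)
for n in ["side","scene"]:
    c=cam(n);save(c,n+"17"); im=cv2.imread(f"pics/{n}17.png")[80:280,240:480]; cv2.imwrite(f"pics/{n}17z.png",cv2.resize(im,None,fx=3,fy=3))
E
```

```text
std pos mm [0.12 0.62 0.01] t 19.77 F [-0.26 -0.03 -2.24] M [ 0.84  0.34 -0.01]
lifter at [0.6002 0.011  0.0531] az -67.61 pitch 0.0 roll -0.09
rel [-0.1991  0.0006] [ 0.14  0.68 -0.82  1.88  1.1   1.23 -0.85]
flange front u L/R [[0.0032, 0.0044], [0.0039, 0.0051]]
top v [-0.0616  0.0608] plane [ 0.0171 -0.0027  0.0158]
```

View pics/side17z.png

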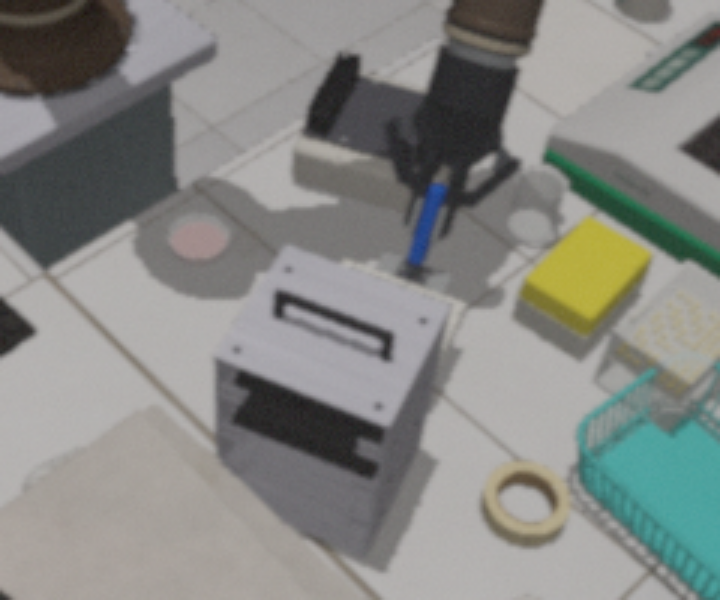

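View pics/wrist17.png

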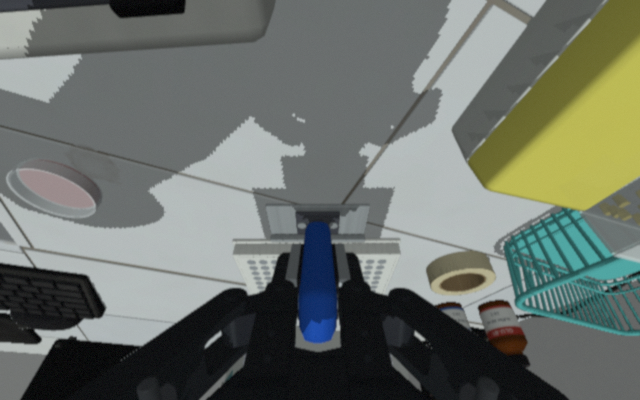

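```bash
python3 - <<'E'
from rep import *
sh=np.array([.4283,.158]);saz=-63.8
def draw(c,fn,crop):
    im=c["color"].copy(); a=np.radians(saz)
    L=[]
    for z,hx,hy in [(.092,.0535,.0745),(.056,.075,.080),(.080,.0427,.0639)]:
        t=np.linspace(-1,1,60)
        L+= [(hx*k,sg*hy,z) for k in t for sg in (1,-1)]+[(sg*hx,hy*k,z) for k in t for sg in (1,-1)]
    for p in L:
        o=wr(p[0],p[1],sh,saz); k=proj(c,[o[0],o[1],p[2]])
        if 0<=k[0]<640 and 0<=k[1]<400: im[int(round(k[1])),int(round(k[0]))]=[255,0,0]
    x0,y0,x1,y1=crop; cv2.imwrite("pics/"+fn+".png",cv2.resize(im[y0:y1,x0:x1,::-1],None,fx=6,fy=6,interpolation=cv2.INTER_NEAREST))
draw(dict(np.load("w3.npz")),"ovs_w3",(205,140,320,235)); draw(cam("scene"),"ovs_scene",(295,110,375,185))
E
```

```text
(no output)
```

View pics/ovs_w3.png

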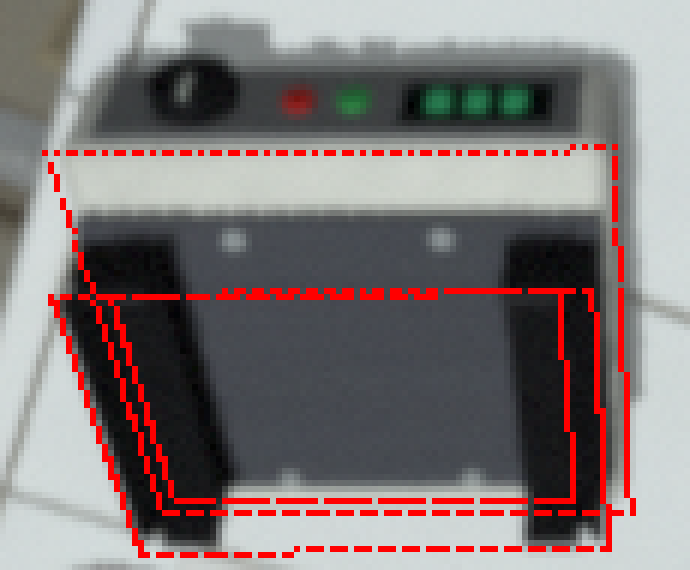

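View pics/ovs_scene.png

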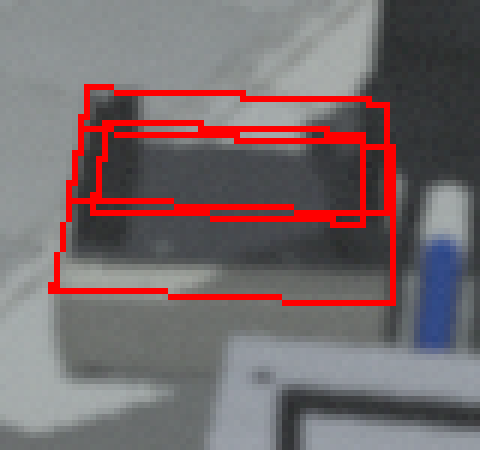

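```bash
python3 - <<'E'
from rep import *
sh=np.array([.4283,.158]);saz=-63.8
def an(nm,W):
    a=np.radians(saz);u=(W[...,0]-sh[0])*np.cos(a)+(W[...,1]-sh[1])*np.sin(a); v=-(W[...,0]-sh[0])*np.sin(a)+(W[...,1]-sh[1])*np.cos(a); z=W[...,2]
    b=(abs(u)<.11)&(abs(v)<.11)
    print(nm)
    for lo,hi in [(.088,.096),(.083,.088),(.077,.083),(.06,.066),(.053,.059),(.02,.05)]:
        m=b&(z>lo)&(z<hi)
        if m.sum()<20: continue
        print("  z",lo,hi,m.sum(),"u",np.percentile(u[m],[1,3,50,97,99]).round(4),"v",np.percentile(v[m],[1,3,97,99]).round(4))
        if lo in(.088,.083,.077):
            for sg in (1,-1):
                k=m&(sg*v>0)
                if k.sum()>15: print("      side",sg,k.sum(),"u",np.percentile(u[k],[1,5,95,99]).round(4),"v",np.percentile(v[k],[1,5,50,95,99]).round(4))
an("w3",pts(dict(np.load("w3.npz"))))
for n in ["scene","side"]: an(n,np.load(n+"W.npy"))
E
```

```text
w3
  z 0.088 0.096 425 u [-0.0528 -0.0522 -0.0066  0.0509  0.0518] v [-0.0746 -0.074   0.0733  0.0736]
      side 1 194 u [-0.0529 -0.0519  0.0502  0.0509] v [0.0489 0.0515 0.0698 0.0734 0.0738]
      side -1 231 u [-0.0527 -0.052   0.0501  0.052 ] v [-0.0748 -0.0741 -0.0703 -0.0511 -0.0491]
  z 0.083 0.088 224 u [-0.0515 -0.0512 -0.0008  0.0481  0.0492] v [-0.0702 -0.0695  0.0679  0.0698]
      side 1 85 u [-0.051  -0.0504  0.0483  0.0492] v [0.0479 0.0498 0.0653 0.0684 0.0705]
      side -1 139 u [-0.0517 -0.0512  0.047   0.0486] v [-0.0704 -0.0694 -0.0675 -0.0506 -0.0488]
  z 0.077 0.083 813 u [-0.0507 -0.05   -0.0028  0.0453  0.0463] v [-0.0679 -0.0671  0.073   0.0736]
      side 1 385 u [-0.0502 -0.049   0.0431  0.0464] v [0.0481 0.049  0.0576 0.0732 0.0738]
      side -1 428 u [-0.051  -0.0495  0.0438  0.0463] v [-0.0703 -0.0672 -0.0581 -0.0492 -0.0489]
  z 0.06 0.066 2578 u [-0.0559 -0.0552 -0.0105  0.0518  0.055 ] v [-0.0664 -0.0497  0.0624  0.0745]
  z 0.053 0.059 1124 u [-0.0736 -0.0729 -0.0619  0.0685  0.0699] v [-0.0754 -0.071   0.0768  0.0776]
  z 0.02 0.05 1006 u [-0.08
[... 1700 characters left out ...]
9 0.0656 0.0676]
      side -1 46 u [-0.0494 -0.0487  0.0511  0.0529] v [-0.0744 -0.0735 -0.0682 -0.0531 -0.0516]
  z 0.077 0.083 229 u [-0.0479 -0.0465 -0.001   0.0506  0.0516] v [-0.0712 -0.0702  0.0708  0.0715]
      side 1 118 u [-0.0474 -0.0437  0.0487  0.0521] v [0.0456 0.0467 0.0564 0.071  0.0717]
      side -1 111 u [-0.048  -0.0454  0.0484  0.0512] v [-0.0733 -0.0704 -0.0614 -0.0522 -0.0514]
  z 0.06 0.066 727 u [-0.0544 -0.0519  0.007   0.056   0.0578] v [-0.0729 -0.0529  0.0658  0.0723]
  z 0.053 0.059 317 u [-0.0714 -0.0699  0.0594  0.0745  0.0764] v [-0.0777 -0.074   0.0747  0.0756]
  z 0.02 0.05 396 u [-0.0631 -0.0425  0.0741  0.0779  0.0788] v [-0.0801 -0.0744  0.0769  0.0771]
```

arm_command(
  deltas=[
    {"wx":0,"wy":0,"wz":0,"tx":-0.0035,"ty":0,"tz":0.002,"grip":-1},
    {"wx":0,"wy":0,"wz":0,"tx":-0.0069,"ty":0,"tz":0.004,"grip":-1},
    {"wx":0,"wy":0,"wz":0,"tx":-0.0104,"ty":0,"tz":0.006,"grip":-1},
    {"wx":0,"wy":0,"wz":0,"tx":-0.0121,"ty":0,"tz":0.007,"grip":-1},
    {"wx":0,"wy":0,"wz":0,"tx":-0.0121,"ty":0,"tz":0.007,"grip":-1},
    {"wx":0,"wy":0,"wz":0,"tx":-0.0104,"ty":0,"tz":0.006,"grip":-1},
    {"wx":0,"wy":0,"wz":0,"tx":-0.0069,"ty":0,"tz":0.004,"grip":-1},
    {"wx":0,"wy":0,"wz":0,"tx":-0.0035,"ty":0,"tz":0.002,"grip":-1},
    {"wx":-0.82,"wy":0,"wz":0.48,"tx":0,"ty":0,"tz":0,"grip":-1},
    {"wx":-0.82,"wy":0,"wz":0.48,"tx":0,"ty":0,"tz":0,"grip":-1},
    {"wx":-0.82,"wy":0,"wz":0.48,"tx":0,"ty":0,"tz":0,"grip":-1},
    {"wx":-0.82,"wy":0,"wz":0.48,"tx":0,"ty":0,"tz":0,"grip":-1},
    {"wx":0,"wy":0,"wz":0,"tx":0,"ty":0,"tz":0,"grip":-1},
  ],
)

```text
time: 21.05
ee_pos: [0.5847, 0.0463, 0.1781]
tcp_rot: [0.263, 0.425, -0.458, 0.736]
ft_force: [-0.7, -1.0, -2.2]
finger_gap: 0.0154
```

```bash
sed -i 's/sh=np.array(\[.4285,.158\]);saz=-63.9/sh=np.array([.4283,.158]);saz=-63.8/' lp.py; python3 - <<'E'
from rep import *
s,o,c=rep("wrist18",sh,saz)
w=LP(wr(-.047,0,sh,saz),saz,.125)
plan(*w,st=s)
rows,oo=show("",s["joint_positions"],[w+("rt",)]); rows,oo=show("down",oo[-1],[LP(wr(-.047,0,sh,saz),saz,.068)+("tr",)]);rows,oo=show("out",oo[-1],[LP(wr(-.20,0,sh,saz),saz,.068)+("tr",)])
E
```

```text
std pos mm [0.14 0.06 0.12] t 21.2 F [-0.33 -0.46 -2.58] M [0.82 0.39 0.02]
lifter at [0.6022 0.0122 0.1286] az -63.78 pitch -0.03 roll -0.12
rel [0.2076 0.0916] [ 0.2   0.57 -0.89  1.86  1.01  1.27 -0.68]
flange front u L/R [[0.0025, 0.0037], [0.0033, 0.0044]]
top v [-0.0614  0.0612] plane [ 0.018  -0.0026  0.0159]
shift tool [-0.1243 -0.0916 -0.2223] len 0.2707
turn deg [ 0.08 -0.03  0.09] norm 0.1
shift after turn [-0.1246 -0.0917 -0.2221]
 9 minmarg [2.74 0.81 0.46 0.56 1.85 0.44 1.71] end [-0.21  0.54 -1.01  1.97  0.82  1.41 -1.15]
  maxspd [0.8 0.2 0.2 0.4 0.3 0.3 0.7]
down 2 minmarg [2.69 0.87 0.49 0.52 1.89 0.47 1.61] end [-0.26  0.63 -0.96  2.02  0.9   1.35 -1.25]
  maxspd [0.3 0.5 0.3 0.3 0.5 0.4 0.6]
out 5 minmarg [2.4  0.94 0.51 0.56 1.86 0.36 1.46] end [-0.55  0.74 -0.95  1.82  0.83  1.49 -1.4 ]
  maxspd [0.7 0.3 0.  0.5 0.2 0.3 0.4]
```

View pics/wrist18.png

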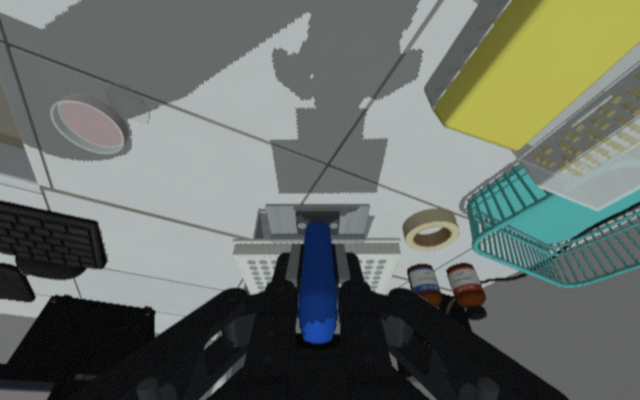

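arm_command(
  deltas=[
    {"wx":0,"wy":0,"wz":0,"tx":-0.0017,"ty":-0.0012,"tz":-0.003,"grip":-1},
    {"wx":0,"wy":0,"wz":0,"tx":-0.0033,"ty":-0.0024,"tz":-0.0059,"grip":-1},
    {"wx":0,"wy":0,"wz":0,"tx":-0.005,"ty":-0.0037,"tz":-0.0089,"grip":-1},
    {"wx":0,"wy":0,"wz":0,"tx":-0.0066,"ty":-0.0049,"tz":-0.0119,"grip":-1},
    {"wx":0,"wy":0,"wz":0,"tx":-0.0083,"ty":-0.0061,"tz":-0.0148,"grip":-1},
    {"wx":0,"wy":0,"wz":0,"tx":-0.0083,"ty":-0.0061,"tz":-0.0148,"grip":-1},
    {"wx":0,"wy":0,"wz":0,"tx":-0.0083,"ty":-0.0061,"tz":-0.0148,"grip":-1},
    {"wx":0,"wy":0,"wz":0,"tx":-0.0083,"ty":-0.0061,"tz":-0.0148,"grip":-1},
    {"wx":0,"wy":0,"wz":0,"tx":-0.0083,"ty":-0.0061,"tz":-0.0148,"grip":-1},
    {"wx":0,"wy":0,"wz":0,"tx":-0.0083,"ty":-0.0061,"tz":-0.0148,"grip":-1},
    {"wx":0,"wy":0,"wz":0,"tx":-0.0083,"ty":-0.0061,"tz":-0.0148,"grip":-1},
    {"wx":0,"wy":0,"wz":0,"tx":-0.0083,"ty":-0.0061,"tz":-0.0148,"grip":-1},
    {"wx":0,"wy":0,"wz":0,"tx":-0.0083,"ty":-0.0061,"tz":-0.0148,"grip":-1},
    {"wx":0,"wy":0,"wz":0,"tx":-0.0083,"ty":-0.0061,"tz":-0.0148,"grip":-1},
    {"wx":0,"wy":0,"wz":0,"tx":-0.0083,"ty":-0.0061,"tz":-0.0148,"grip":-1},
    {"wx":0,"wy":0,"wz":0,"tx":-0.0066,"ty":-0.0049,"tz":-0.0119,"grip":-1},
    {"wx":0,"wy":0,"wz":0,"tx":-0.005,"ty":-0.0037,"tz":-0.0089,"grip":-1},
    {"wx":0,"wy":0,"wz":0,"tx":-0.0033,"ty":-0.0024,"tz":-0.0059,"grip":-1},
    {"wx":0,"wy":0,"wz":0,"tx":-0.0017,"ty":-0.0012,"tz":-0.003,"grip":-1},
    {"wx":0,"wy":0,"wz":0,"tx":0,"ty":0,"tz":0,"grip":-1},
  ],
)

```text
time: 22.92
ee_pos: [0.3902, 0.2354, 0.1753]
tcp_rot: [0.263, 0.424, -0.458, 0.736]
ft_force: [0.9, 0.5, -2.6]
finger_gap: 0.0154
```

```bash
python3 - <<'E'
from rep import *
s,o,c=rep("wrist19",sh,saz,5)
plan(*LP(wr(-.047,0,sh,saz),saz,.105),st=s)
# shaker extents in lifter/shaker frame
W=pts(c);a=np.radians(saz);u=(W[...,0]-sh[0])*np.cos(a)+(W[...,1]-sh[1])*np.sin(a); v=-(W[...,0]-sh[0])*np.sin(a)+(W[...,1]-sh[1])*np.cos(a); z=W[...,2]
for lo,hi in [(.087,.096),(.077,.083),(.053,.059),(.02,.05)]:
    m=(abs(u)<.11)&(abs(v)<.11)&(z>lo)&(z<hi)
    if m.sum()>20: print(lo,m.sum(),"u",np.percentile(u[m],[1,3,97,99]).round(4),"v",np.percentile(v[m],[1,3,97,99]).round(4))
for n in ["side","scene"]:
    c=cam(n);save(c,n+"19"); im=cv2.imread(f"pics/{n}19.png")[70:240,270:480]; cv2.imwrite(f"pics/{n}19z.png",cv2.resize(im,None,fx=3.5,fy=3.5,interpolation=cv2.INTER_CUBIC))
E
```

```text
std pos mm [0.36 0.5  0.04] t 23.12 F [ 0.04 -0.04 -2.39] M [ 0.8   0.4  -0.01]
lifter at [0.4082 0.2003 0.1256] az -63.82 pitch -0.0 roll -0.06
rel [-0.0468  0.0006] [-0.21  0.54 -1.01  1.97  0.82  1.42 -1.14]
flange front u L/R [[0.0034, 0.0045], [0.004, 0.0052]]
top v [-0.0615  0.061 ] plane [ 0.0181 -0.0021  0.0158]
shift tool [ 0.0177 -0.0006 -0.0105] len 0.0206
turn deg [ 0.02 -0.    0.07] norm 0.1
shift after turn [ 0.0177 -0.0007 -0.0105]
0.087 1055 u [-0.0532 -0.0529  0.0114  0.0148] v [-0.0744 -0.0736  0.0728  0.0734]
0.077 1918 u [-0.0513 -0.0506  0.027   0.0293] v [-0.0708 -0.0671  0.0661  0.0704]
0.053 3651 u [-0.0737 -0.073  -0.0527 -0.0521] v [-0.076  -0.0725  0.0719  0.0754]
0.02 3740 u [-0.0865 -0.0861 -0.0736 -0.0728] v [-0.076  -0.0719  0.0718  0.0755]
```

View pics/wrist19.png

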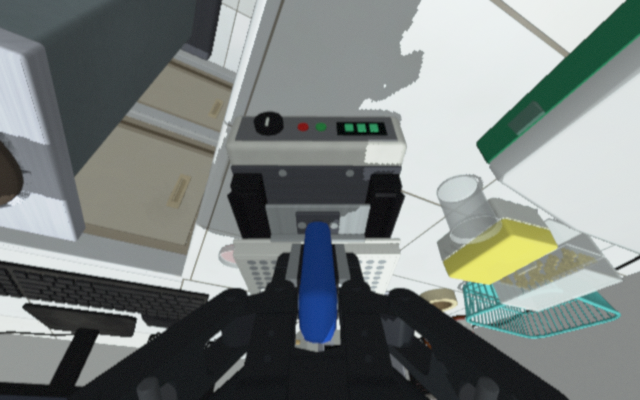

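View pics/side19z.png

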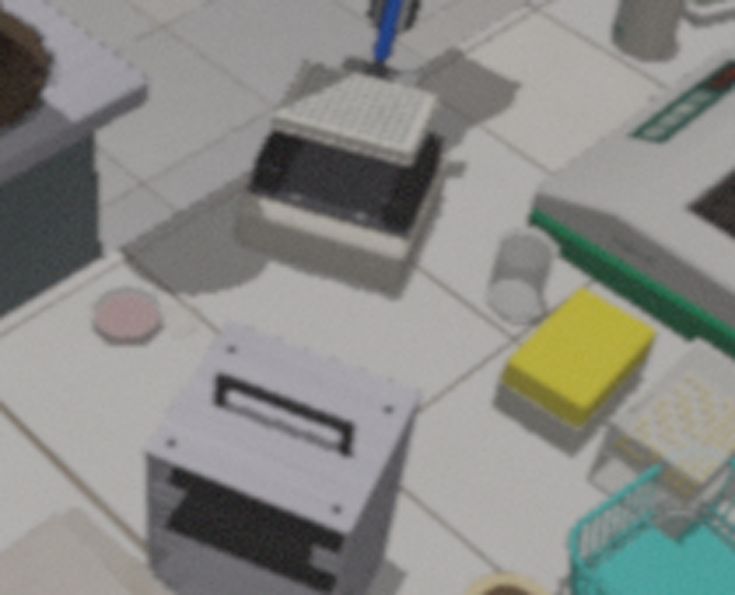

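```bash
python3 - <<'E'
from rep import *
for n in ["side","scene"]:
    c=cam(n);W=pts(c);a=np.radians(saz);u=(W[...,0]-sh[0])*np.cos(a)+(W[...,1]-sh[1])*np.sin(a); v=-(W[...,0]-sh[0])*np.sin(a)+(W[...,1]-sh[1])*np.cos(a); z=W[...,2]
    m=(abs(u)<.08)&(abs(v)<.08)&(z>.137)&(z<.147); mm=cv2.morphologyEx(m.astype(np.uint8),cv2.MORPH_OPEN,np.ones((3,3)))>0
    print(n,mm.sum(),"top u",np.percentile(u[mm],[1,3,97,99]).round(4),"v",np.percentile(v[mm],[1,3,97,99]).round(4)); A=np.stack([u[mm],v[mm],np.ones(mm.sum())],1); print("plane",np.linalg.lstsq(A,z[mm],rcond=None)[0].round(4))
    r=cv2.minAreaRect((np.stack([u[mm],v[mm]],1)*1000).astype(np.float32)); print(np.round(r[0],1),np.round(r[1],1),round(r[2],2))
    m=(abs(u)<.08)&(abs(v)<.08)&(z>.126)&(z<.137);print("  flange/sides u",np.percentile(u[m],[1,99]).round(4),"v",np.percentile(v[m],[1,99]).round(4),m.sum())
    for lo,hi in[(.086,.096),(.077,.083)]:
        m=(abs(u)<.08)&(abs(v)<.08)&(z>lo)&(z<hi);print("  guides u",np.percentile(u[m],[1,99]).round(4),"v",np.percentile(v[m],[1,99]).round(4),m.sum())
E
```

```text
side 750 top u [-0.0403 -0.0372  0.041   0.042 ] v [-0.0625 -0.0593  0.0568  0.0594]
plane [-0.0035 -0.0047  0.1424]
[ 0.7 -2.2] [ 85.8 125.5] 0.37
  flange/sides u [-0.0774  0.0448] v [-0.062   0.0613] 209
  guides u [-0.051   0.0539] v [-0.0765  0.0711] 109
  guides u [-0.0479  0.0523] v [-0.0708  0.0714] 190
scene 685 top u [-0.055  -0.0388  0.0419  0.0432] v [-0.0588 -0.0561  0.0594  0.0622]
plane [-0.0164 -0.002   0.1426]
[-7.6  1.5] [122.9 103.3] 89.61
  flange/sides u [-0.0783  0.0459] v [-0.0586  0.0658] 179
  guides u [-0.0469  0.0553] v [-0.0727  0.0745] 124
  guides u [-0.0418  0.0525] v [-0.0696  0.0751] 193
```

arm_command(
  deltas=[
    {"wx":0,"wy":0,"wz":0,"tx":0.0026,"ty":-0.0003,"tz":-0.0015,"grip":-1},
    {"wx":0,"wy":0,"wz":0,"tx":0.0052,"ty":-0.0003,"tz":-0.003,"grip":-1},
    {"wx":0,"wy":0,"wz":0,"tx":0.0069,"ty":-0.0002,"tz":-0.004,"grip":-1},
    {"wx":0,"wy":0,"wz":0,"tx":0.0069,"ty":0,"tz":-0.004,"grip":-1},
    {"wx":0,"wy":0,"wz":0,"tx":0.0052,"ty":0,"tz":-0.003,"grip":-1},
    {"wx":0,"wy":0,"wz":0,"tx":0.0035,"ty":0,"tz":-0.002,"grip":-1},
    {"wx":0,"wy":0,"wz":0,"tx":0.0017,"ty":0,"tz":-0.001,"grip":-1},
    {"wx":0,"wy":0,"wz":0,"tx":0,"ty":0,"tz":0,"grip":-1},
  ],
)

```text
time: 24.03
ee_pos: [0.3897, 0.2343, 0.1377]
tcp_rot: [0.263, 0.424, -0.458, 0.735]
ft_force: [0.3, 0.9, -2.7]
finger_gap: 0.0158
```

```bash
python3 - <<'E'
from rep import *
s,o,c=rep("wrist20",sh,saz,5)
plan(*LP(wr(-.047,-.0003,sh,saz),saz,.069),st=s)
im=cv2.imread("pics/wrist20.png")[150:310,200:440]; cv2.imwrite("pics/w20z.png",cv2.resize(im,None,fx=3.3,fy=3.3,interpolation=cv2.INTER_CUBIC))
c=cam("side");save(c,"side20"); im=cv2.imread(f"pics/side20.png")[80:180,320:420]; cv2.imwrite(f"pics/side20z.png",cv2.resize(im,None,fx=6,fy=6,interpolation=cv2.INTER_CUBIC))
E
```

```text
std pos mm [0.1  0.1  0.31] t 24.23 F [ 0.2   0.15 -2.15] M [0.82 0.4  0.01]
lifter at [0.4072 0.2002 0.0886] az -63.8 pitch -0.03 roll -0.08
rel [-0.0472 -0.0003] [-0.24  0.6  -0.98  2.    0.87  1.37 -1.21]
flange front u L/R [[-0.005, 0.0034], [-0.0055, 0.0042]]
top v [-0.0613  0.0612] plane [ 0.0204 -0.0017  0.016 ]
shift tool [ 0.017  -0.0001 -0.0097] len 0.0196
turn deg [ 0.04 -0.03  0.06] norm 0.1
shift after turn [ 0.017  -0.0001 -0.0097]
```

View pics/w20z.png

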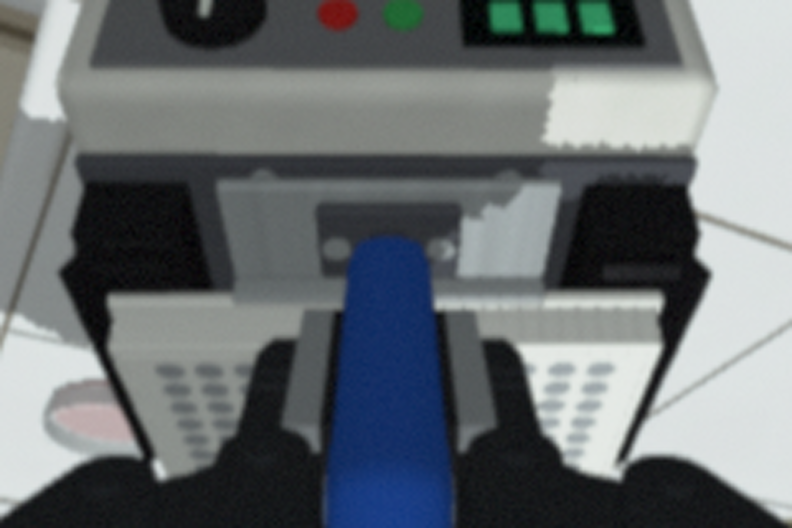

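View pics/side20z.png

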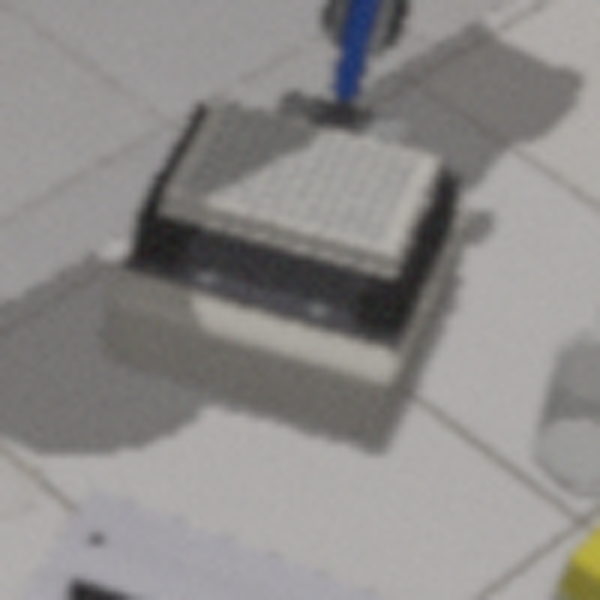

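arm_command(
  deltas=[
    {"wx":0,"wy":0,"wz":0,"tx":0.0011,"ty":0,"tz":-0.00065,"grip":-1},
    {"wx":0,"wy":0,"wz":0,"tx":0.0011,"ty":0,"tz":-0.00065,"grip":-1},
    {"wx":0,"wy":0,"wz":0,"tx":0.0011,"ty":0,"tz":-0.00065,"grip":-1},
    {"wx":0,"wy":0,"wz":0,"tx":0.0011,"ty":0,"tz":-0.00065,"grip":-1},
    {"wx":0,"wy":0,"wz":0,"tx":0.0011,"ty":0,"tz":-0.00065,"grip":-1},
    {"wx":0,"wy":0,"wz":0,"tx":0.0011,"ty":0,"tz":-0.00065,"grip":-1},
    {"wx":0,"wy":0,"wz":0,"tx":0.0011,"ty":0,"tz":-0.00065,"grip":-1},
    {"wx":0,"wy":0,"wz":0,"tx":0.0007,"ty":0,"tz":-0.0004,"grip":-1},
    {"wx":0,"wy":0,"wz":0,"tx":0.0007,"ty":0,"tz":-0.0004,"grip":-1},
    {"wx":0,"wy":0,"wz":0,"tx":0.0007,"ty":0,"tz":-0.0004,"grip":-1},
    {"wx":0,"wy":0,"wz":0,"tx":0.0007,"ty":0,"tz":-0.0004,"grip":-1},
    {"wx":0,"wy":0,"wz":0,"tx":0.0007,"ty":0,"tz":-0.0004,"grip":-1},
    {"wx":0,"wy":0,"wz":0,"tx":0.0007,"ty":0,"tz":-0.0004,"grip":-1},
    {"wx":0,"wy":0,"wz":0,"tx":0,"ty":0,"tz":0,"grip":-1},
  ],
)

```text
time: 25.5
ee_pos: [0.3899, 0.2343, 0.1244]
tcp_rot: [0.263, 0.424, -0.458, 0.735]
ft_force: [1.1, 0.6, -1.1]
finger_gap: 0.0152
```

```bash
python3 - <<'E'
from rep import *
s,o,c=rep("wrist21",sh,saz,4)
plan(*LP(wr(-.047,-.0003,sh,saz),saz,.069),st=s)
im=cv2.imread("pics/wrist21.png")[150:310,200:440]; cv2.imwrite("pics/w21z.png",cv2.resize(im,None,fx=3.3,fy=3.3,interpolation=cv2.INTER_CUBIC))
E
```

```text
std pos mm [0.01 0.02 0.06] t 25.65 F [ 0.62  0.16 -1.73] M [0.7  0.36 0.  ]
lifter at [0.4072 0.2001 0.0748] az -63.81 pitch -0.02 roll -0.07
rel [-0.0471 -0.0003] [-0.25  0.62 -0.96  2.01  0.89  1.36 -1.23]
flange front u L/R [[-0.0041, -0.0023], [-0.0044, -0.0027]]
top v [-0.0712  0.0711] plane [ 0.0312 -0.0003  0.0173]
shift tool [ 0.0051 -0.     -0.0028] len 0.0058
turn deg [ 0.03 -0.02  0.07] norm 0.1
shift after turn [ 0.0051 -0.     -0.0029]
```

View pics/w21z.png

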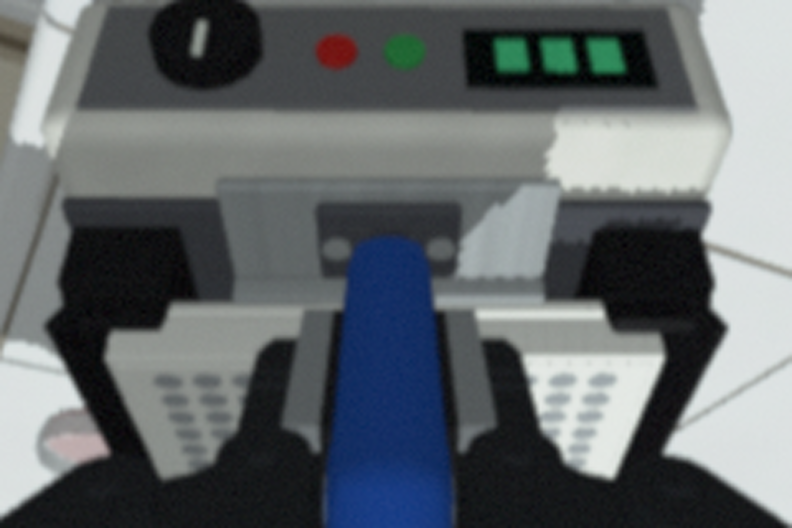

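arm_command(
  deltas=[
    {"wx":0,"wy":0,"wz":0,"tx":0.0012,"ty":0,"tz":-0.0007,"grip":-1},
    {"wx":0,"wy":0,"wz":0,"tx":0.0012,"ty":0,"tz":-0.0007,"grip":-1},
    {"wx":0,"wy":0,"wz":0,"tx":0.0011,"ty":0,"tz":-0.0006,"grip":-1},
    {"wx":0,"wy":0,"wz":0,"tx":0.001,"ty":0,"tz":-0.0006,"grip":-1},
    {"wx":0,"wy":0,"wz":0,"tx":0,"ty":0,"tz":0,"grip":-1},
  ],
)

```text
time: 26.12
ee_pos: [0.3898, 0.2342, 0.119]
tcp_rot: [0.263, 0.424, -0.458, 0.735]
ft_force: [0.9, 0.6, -1.7]
finger_gap: 0.0153
```

```bash
cat >> rep.py <<'E'
def seat(n):
    c=cam(n);W=pts(c);a=np.radians(saz);u=(W[...,0]-sh[0])*np.cos(a)+(W[...,1]-sh[1])*np.sin(a); v=-(W[...,0]-sh[0])*np.sin(a)+(W[...,1]-sh[1])*np.cos(a); z=W[...,2]
    hsv=cv2.cvtColor(c["color"],cv2.COLOR_RGB2HSV)
    m=(abs(u)<.06)&(abs(v)<.062)&(z>.085)&(z<.12)&(hsv[...,2]>90); mm=cv2.morphologyEx(m.astype(np.uint8),cv2.MORPH_OPEN,np.ones((3,3)))>0
    A=np.stack([u[mm],v[mm],np.ones(mm.sum())],1);x=np.linalg.lstsq(A,z[mm],rcond=None)[0]
    print(n,mm.sum(),"u",np.percentile(u[mm],[1,99]).round(4),"v",np.percentile(v[mm],[1,99]).round(4),"plane",x.round(4),"zmed",np.median(z[mm]).round(4)); return c
E
python3 - <<'E'
from rep import *
s,o,c=rep("wrist22",sh,saz,4)
for n in ("side","scene"): c=seat(n); save(c,n+"22")
im=cv2.imread(f"pics/side22.png")[80:180,320:420]; cv2.imwrite(f"pics/side22z.png",cv2.resize(im,None,fx=6,fy=6,interpolation=cv2.INTER_CUBIC))
q=s["joint_positions"]
rows,oo=show("out",q,[LP(wr(-.20,0,sh,saz),saz,.069)+("tr",)])
E
```

```text
std pos mm [0.01 0.05 0.09] t 26.27 F [ 0.4   0.47 -1.87] M [0.69 0.36 0.  ]
lifter at [0.4071 0.2001 0.0695] az -63.8 pitch -0.02 roll -0.08
rel [-0.0471 -0.0004] [-0.26  0.63 -0.96  2.01  0.9   1.35 -1.24]
flange front u L/R [[-0.003, -0.0021], [-0.0037, -0.0026]]
top v [-0.0706  0.0705] plane [ 0.0314 -0.0009  0.0175]
side 759 u [-0.0413  0.042 ] v [-0.0604  0.059 ] plane [-0.0131 -0.0033  0.0942] zmed 0.0945
scene 694 u [-0.0405  0.0429] v [-0.0589  0.0597] plane [-0.0319 -0.0012  0.0945] zmed 0.0947
out 6 minmarg [2.4  0.94 0.51 0.56 1.86 0.36 1.46] end [-0.55  0.74 -0.95  1.82  0.83  1.49 -1.4 ]
  maxspd [0.7 0.3 0.  0.5 0.2 0.3 0.5]
```

View pics/side22z.png

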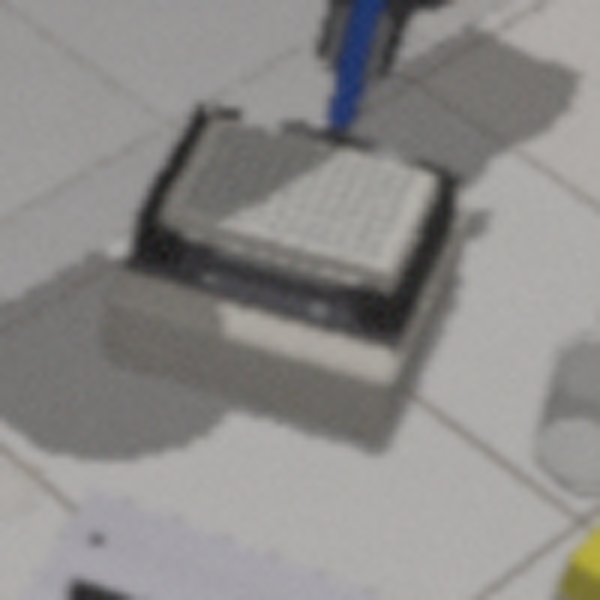

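arm_command(
  deltas=[
    {"wx":0,"wy":0,"wz":0,"tx":-0.002,"ty":0,"tz":-0.0035,"grip":-1},
    {"wx":0,"wy":0,"wz":0,"tx":-0.004,"ty":0,"tz":-0.0069,"grip":-1},
    {"wx":0,"wy":0,"wz":0,"tx":-0.006,"ty":0,"tz":-0.0104,"grip":-1},
    {"wx":0,"wy":0,"wz":0,"tx":-0.006,"ty":0,"tz":-0.0104,"grip":-1},
    {"wx":0,"wy":0,"wz":0,"tx":-0.006,"ty":0,"tz":-0.0104,"grip":-1},
    {"wx":0,"wy":0,"wz":0,"tx":-0.006,"ty":0,"tz":-0.0104,"grip":-1},
    {"wx":0,"wy":0,"wz":0,"tx":-0.006,"ty":0,"tz":-0.0104,"grip":-1},
    {"wx":0,"wy":0,"wz":0,"tx":-0.006,"ty":0,"tz":-0.0104,"grip":-1},
    {"wx":0,"wy":0,"wz":0,"tx":-0.006,"ty":0,"tz":-0.0104,"grip":-1},
    {"wx":0,"wy":0,"wz":0,"tx":-0.006,"ty":0,"tz":-0.0104,"grip":-1},
    {"wx":0,"wy":0,"wz":0,"tx":-0.006,"ty":0,"tz":-0.0104,"grip":-1},
    {"wx":0,"wy":0,"wz":0,"tx":-0.006,"ty":0,"tz":-0.0104,"grip":-1},
    {"wx":0,"wy":0,"wz":0,"tx":-0.006,"ty":0,"tz":-0.0104,"grip":-1},
    {"wx":0,"wy":0,"wz":0,"tx":-0.004,"ty":0,"tz":-0.0069,"grip":-1},
    {"wx":0,"wy":0,"wz":0,"tx":-0.002,"ty":0,"tz":-0.0035,"grip":-1},
    {"wx":0,"wy":0,"wz":0,"tx":0,"ty":0,"tz":0,"grip":-1},
  ],
)

```text
time: 27.75
ee_pos: [0.3204, 0.3753, 0.119]
tcp_rot: [0.263, 0.425, -0.458, 0.735]
ft_force: [0.1, 0.1, -2.1]
finger_gap: 0.0157
```

```bash
python3 - <<'E'
from rep import *
s,o,c=rep("wrist23",sh,saz,4)
for n in ("side","scene"): c=seat(n); save(c,n+"23")
im=cv2.imread(f"pics/side23.png")[40:180,300:440]; cv2.imwrite(f"pics/side23z.png",cv2.resize(im,None,fx=4.2,fy=4.2,interpolation=cv2.INTER_CUBIC))
E
```

```text
std pos mm [0.38 0.58 0.01] t 27.9 F [ 0.03 -0.11 -1.64] M [0.7  0.32 0.  ]
lifter at [0.3383 0.3402 0.0693] az -63.8 pitch -0.01 roll -0.08
rel [-0.2033 -0.0003] [-0.56  0.75 -0.95  1.81  0.83  1.5  -1.4 ]
flange front u L/R [None, None]
side 767 u [-0.042   0.0426] v [-0.0604  0.059 ] plane [-0.021  -0.0046  0.0942] zmed 0.0945
scene 697 u [-0.0405  0.0428] v [-0.0592  0.0598] plane [-0.0334  0.0006  0.0945] zmed 0.0947
```

View pics/wrist23.png

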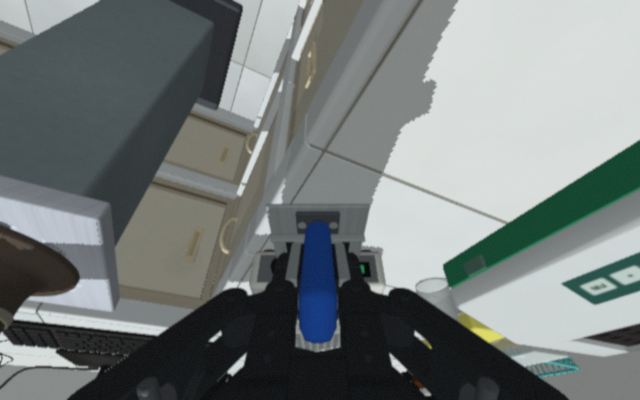

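View pics/side23z.png

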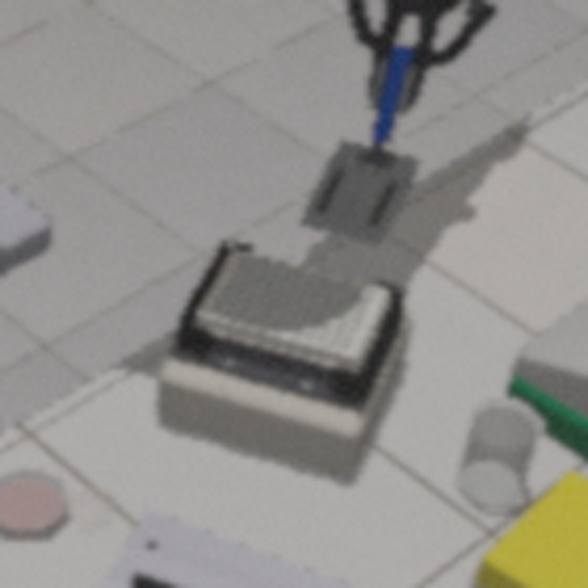

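```bash
python3 - <<'E'
from rep import *
s=avg(2); q=s["joint_positions"]; p,r=np.array(s["ee_pos"]),R.from_quat(s["tcp_rot"])
W=[LP((.3383,.3402),saz,.17)+("tr",),LP((.59,.025),saz,.17)+("tr",),LP((.59,.025),saz,.02)+("tr",)]
for w in W:
    rows,oo=show("",q,[w]); print("shift",r.inv().apply(w[0]-p).round(4)); prows(rows); q=oo[-1];p=w[0]
# bench clear check around target from initial clouds
a=np.radians(saz)
for n in ("scene","side"):
    Wc=pts(cam(n)); u=(Wc[...,0]-.59)*np.cos(a)+(Wc[...,1]-.025)*np.sin(a); v=-(Wc[...,0]-.59)*np.sin(a)+(Wc[...,1]-.025)*np.cos(a)
    m=(u>-.06)&(u<.11)&(abs(v)<.06)&(Wc[...,2]<.15); print(n,m.sum(),"z",np.percentile(Wc[...,2][m],[1,50,99]).round(4))
E
```

```text
std pos mm [0.03 0.05 0.  ] t 28.1 F [-0.37 -0.39 -1.16] M [0.67 0.36 0.03]
 4 minmarg [2.41 0.91 0.45 0.75 1.77 0.22 1.5 ] end [-0.51  0.62 -1.02  1.74  0.74  1.63 -1.29]
  maxspd [0.2 0.5 0.3 0.4 0.4 0.5 0.5]
shift [-0.0874 -0.0003  0.0498]
3 (0.0, 0.0, 0.0, -0.0295, -0.0009, 0.0163)
1 (-0.0161, 0.0057, 0.0802, 0.0, 0.0, 0.0)
 12 minmarg [2.51 0.78 0.45 0.66 1.78 0.25 1.62] end [ 0.21  0.51 -0.94  1.84  0.96  1.32 -0.65]
  maxspd [0.8 0.3 0.2 0.4 0.3 0.3 0.7]
shift [0.1975 0.087  0.3408]
12 (0.0, 0.0, 0.0, 0.0165, 0.0072, 0.0284)
 5 minmarg [2.76 0.84 0.55 0.59 2.02 0.56 1.94] end [ 0.11  0.72 -0.82  1.95  1.17  1.19 -0.92]
  maxspd [0.2 0.5 0.3 0.3 0.6 0.4 0.6]
shift [ 0.1298  0.0002 -0.0752]
5 (0.0, 0.0, 0.0, 0.026, 0.0, -0.015)Traceback (most recent call last):
  File "<stdin>", line 10, in <module>
    return _quantile_unchecked(
        a, q, axis, out, overwrite_input, method, keepdims, weights)
    return _ureduce(a,
                    func=_quantile_ureduce_func,
    ...<5 lines>...
                    overwrite_input=overwrite_input,
                    method=method)
    r = func(a, **kwargs)
    result = _quantile(arr,
                       quantiles=q,
    ...<2 lines>...
                       out=out,
                       weights=wgt)
    slices_having_nans = np.isnan(arr[-1, ...])
                                  ~~~^^^^^^^^^
IndexError: index -1 is out of bounds for axis 0 with size 0
```

arm_command(
  deltas=[
    {"wx":0,"wy":0,"wz":0,"tx":-0.0146,"ty":0,"tz":0.0083,"grip":-1},
    {"wx":0,"wy":0,"wz":0,"tx":-0.0291,"ty":0,"tz":0.0166,"grip":-1},
    {"wx":0,"wy":0,"wz":0,"tx":-0.0291,"ty":0,"tz":0.0166,"grip":-1},
    {"wx":0,"wy":0,"wz":0,"tx":-0.0146,"ty":0,"tz":0.0083,"grip":-1},
    {"wx":0,"wy":0,"wz":0,"tx":0.0083,"ty":0.0036,"tz":0.0142,"grip":-1},
    {"wx":0,"wy":0,"wz":0,"tx":0.0165,"ty":0.0072,"tz":0.0284,"grip":-1},
    {"wx":0,"wy":0,"wz":0,"tx":0.0165,"ty":0.0072,"tz":0.0284,"grip":-1},
    {"wx":0,"wy":0,"wz":0,"tx":0.0165,"ty":0.0072,"tz":0.0284,"grip":-1},
    {"wx":0,"wy":0,"wz":0,"tx":0.0165,"ty":0.0072,"tz":0.0284,"grip":-1},
    {"wx":0,"wy":0,"wz":0,"tx":0.0165,"ty":0.0072,"tz":0.0284,"grip":-1},
    {"wx":0,"wy":0,"wz":0,"tx":0.0165,"ty":0.0072,"tz":0.0284,"grip":-1},
    {"wx":0,"wy":0,"wz":0,"tx":0.0165,"ty":0.0072,"tz":0.0284,"grip":-1},
    {"wx":0,"wy":0,"wz":0,"tx":0.0165,"ty":0.0072,"tz":0.0284,"grip":-1},
    {"wx":0,"wy":0,"wz":0,"tx":0.0165,"ty":0.0072,"tz":0.0284,"grip":-1},
    {"wx":0,"wy":0,"wz":0,"tx":0.0165,"ty":0.0072,"tz":0.0284,"grip":-1},
    {"wx":0,"wy":0,"wz":0,"tx":0.0165,"ty":0.0072,"tz":0.0284,"grip":-1},
    {"wx":0,"wy":0,"wz":0,"tx":0.0083,"ty":0.0036,"tz":0.0142,"grip":-1},
    {"wx":0,"wy":0,"wz":0,"tx":0,"ty":0,"tz":0,"grip":-1},
  ],
)

```text
time: 29.65
ee_pos: [0.5739, 0.0542, 0.2193]
tcp_rot: [0.264, 0.422, -0.461, 0.734]
ft_force: [-1.0, -0.3, -0.8]
finger_gap: 0.0155
```

```bash
python3 - <<'E'
from rep import *
s,o,c=rep("wrist24",rack,raz,4)
plan(*LP((o[0],o[1]),saz,.006),st=s)
E
```

```text
std pos mm [0.83 2.19 0.04] t 29.8 F [-0.62  0.   -1.06] M [ 0.71  0.37 -0.01]
lifter at [0.5898 0.0231 0.1696] az -64.02 pitch 0.02 roll -0.08
rel [-0.2143 -0.0044] [ 0.22  0.51 -0.94  1.83  0.96  1.32 -0.65]
flange front u L/R [None, None]
shift tool [ 0.1415  0.     -0.0821] len 0.1636
turn deg [-0.15  0.02  0.18] norm 0.2
shift after turn [ 0.1416 -0.0002 -0.082 ]
```

View pics/wrist24.png

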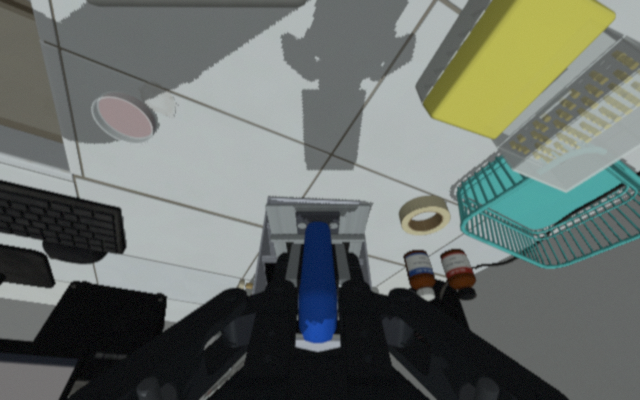

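Bench below is clear. Lower to about 6 mm above it.

arm_command(
  deltas=[
    {"wx":0,"wy":0,"wz":0,"tx":0.0101,"ty":0,"tz":-0.0059,"grip":-1},
    {"wx":0,"wy":0,"wz":0,"tx":0.0202,"ty":0,"tz":-0.0117,"grip":-1},
    {"wx":0,"wy":0,"wz":0,"tx":0.0202,"ty":0,"tz":-0.0117,"grip":-1},
    {"wx":0,"wy":0,"wz":0,"tx":0.0202,"ty":0,"tz":-0.0117,"grip":-1},
    {"wx":0,"wy":0,"wz":0,"tx":0.0202,"ty":0,"tz":-0.0117,"grip":-1},
    {"wx":0,"wy":0,"wz":0,"tx":0.0202,"ty":0,"tz":-0.0117,"grip":-1},
    {"wx":0,"wy":0,"wz":0,"tx":0.0152,"ty":0,"tz":-0.0088,"grip":-1},
    {"wx":0,"wy":0,"wz":0,"tx":0.0101,"ty":0,"tz":-0.0059,"grip":-1},
    {"wx":0,"wy":0,"wz":0,"tx":0.0051,"ty":0,"tz":-0.0029,"grip":-1},
    {"wx":0,"wy":0,"wz":0,"tx":0,"ty":0,"tz":0,"grip":-1},
  ],
)

```text
time: 30.68
ee_pos: [0.5714, 0.06, 0.0541]
tcp_rot: [0.263, 0.425, -0.458, 0.735]
ft_force: [0.2, 0.6, -1.5]
finger_gap: 0.0155
```

```bash
python3 - <<'E'
from rep import *
s,o,c=rep("wrist25",rack,raz,4)
plan(*LP((o[0],o[1]),saz,.0),st=s)
E
```

```text
std pos mm [0.46 0.04 0.85] t 30.83 F [ 0.17  0.23 -1.45] M [0.7  0.32 0.  ]
lifter at [0.5894 0.0259 0.0057] az -63.76 pitch -0.04 roll -0.07
rel [-0.2169 -0.0037] [ 0.1   0.74 -0.81  1.95  1.19  1.18 -0.93]
flange front u L/R [None, None]
shift tool [ 0.0049 -0.     -0.0029] len 0.0057
turn deg [ 0.07 -0.04  0.04] norm 0.1
shift after turn [ 0.0049 -0.     -0.0029]
```

arm_command(
  deltas=[
    {"wx":0,"wy":0,"wz":0,"tx":0.001,"ty":0,"tz":-0.0006,"grip":-1},
    {"wx":0,"wy":0,"wz":0,"tx":0.001,"ty":0,"tz":-0.0006,"grip":-1},
    {"wx":0,"wy":0,"wz":0,"tx":0.001,"ty":0,"tz":-0.0006,"grip":-1},
    {"wx":0,"wy":0,"wz":0,"tx":0.0008,"ty":0,"tz":-0.0005,"grip":-1},
    {"wx":0,"wy":0,"wz":0,"tx":0.0008,"ty":0,"tz":-0.0005,"grip":-1},
    {"wx":0,"wy":0,"wz":0,"tx":0,"ty":0,"tz":0,"grip":-1},
    {"wx":0,"wy":0,"wz":0,"tx":0,"ty":0,"tz":0,"grip":-1},
  ],
)

```text
time: 31.47
ee_pos: [0.5721, 0.0595, 0.0502]
tcp_rot: [0.263, 0.424, -0.458, 0.735]
ft_force: [-1.1, -0.2, 2.4]
finger_gap: 0.0155
```

```bash
python3 - <<'E'
from rep import *
s=avg(4);o=lift_now(s)
E
```

```text
std pos mm [0.   0.02 0.01] t 31.62 F [-1.8  -0.13  2.71] M [ 0.25  0.35 -0.17]
lifter at [0.5894 0.0253 0.0006] az -63.81 pitch 0.0 roll -0.07
```

arm_command(
  deltas=[
    {"wx":0,"wy":0,"wz":0,"tx":0,"ty":0,"tz":0,"grip":-0.3},
    {"wx":0,"wy":0,"wz":0,"tx":0,"ty":0,"tz":0,"grip":0},
    {"wx":0,"wy":0,"wz":0,"tx":0,"ty":0,"tz":0,"grip":0.2},
    {"wx":0,"wy":0,"wz":0,"tx":0,"ty":0,"tz":0,"grip":0.2},
    {"wx":0,"wy":0,"wz":0,"tx":0,"ty":0,"tz":0,"grip":0.2},
  ],
)

```text
time: 32.03
ee_pos: [0.5721, 0.0596, 0.0499]
tcp_rot: [0.263, 0.424, -0.458, 0.735]
ft_force: [0.7, 0.5, 0.3]
finger_gap: 0.0513
```

```bash
python3 - <<'E'
from rep import *
s=st(); c=cam("wrist"); save(c,"wrist26")
rows,oo=show("",np.array(s["joint_positions"]),[(np.array(s["ee_pos"])-R.from_quat(s["tcp_rot"]).as_matrix()[:,0]*.2,R.from_quat(s["tcp_rot"]),"tr")])
E
```

```text
t 32.03 pos [0.5721 0.0596 0.0499] q [ 0.2635  0.4243 -0.4581  0.7353] j [ 0.1   0.75 -0.8   1.95  1.2   1.17 -0.94] F [0.7 0.5 0.3] M [0.49 0.22 0.03] gap 0.0513
axes [[0.22, 0.897, 0.383], [-0.45, 0.441, -0.776], [-0.865, -0.001, 0.501]]
 6 minmarg [2.86 0.81 0.5  0.6  1.93 0.43 1.94] end [ 0.04  0.52 -0.97  1.82  0.9   1.42 -0.8 ]
  maxspd [0.2 0.5 0.4 0.4 0.7 0.6 0.3]
```

View pics/wrist26.png

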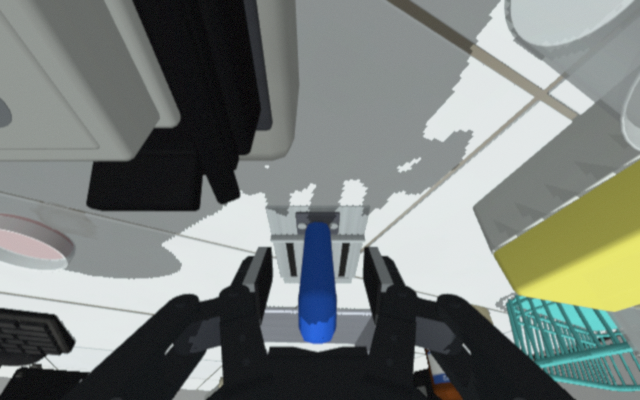

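arm_command(
  deltas=[
    {"wx":0,"wy":0,"wz":0,"tx":-0.008,"ty":0,"tz":0,"grip":0.2},
    {"wx":0,"wy":0,"wz":0,"tx":-0.015,"ty":0,"tz":0,"grip":0.2},
    {"wx":0,"wy":0,"wz":0,"tx":-0.02,"ty":0,"tz":0,"grip":0.2},
    {"wx":0,"wy":0,"wz":0,"tx":-0.025,"ty":0,"tz":0,"grip":0.2},
    {"wx":0,"wy":0,"wz":0,"tx":-0.03,"ty":0,"tz":0,"grip":0.2},
    {"wx":0,"wy":0,"wz":0,"tx":-0.03,"ty":0,"tz":0,"grip":0.2},
    {"wx":0,"wy":0,"wz":0,"tx":-0.03,"ty":0,"tz":0,"grip":0.2},
    {"wx":0,"wy":0,"wz":0,"tx":-0.03,"ty":0,"tz":0,"grip":0.2},
    {"wx":0,"wy":0,"wz":0,"tx":-0.02,"ty":0,"tz":0,"grip":0.2},
    {"wx":0,"wy":0,"wz":0,"tx":0,"ty":0,"tz":0,"grip":0.2},
    {"wx":0,"wy":0,"wz":0,"tx":0,"ty":0,"tz":0,"grip":0.2},
  ],
)

```text
time: 33.0
ee_pos: [0.5262, 0.1542, 0.2312]
tcp_rot: [0.264, 0.424, -0.457, 0.736]
ft_force: [0.1, 0.6, 0.4]
finger_gap: 0.0512
```

```bash
python3 - <<'E'
from rep import *
s=st(); c=cam("wrist"); save(c,"wrist27"); np.savez("w27.npz",**c)
for n in ("side","scene"): c=seat(n); save(c,n+"27")
im=cv2.imread(f"pics/side27.png")[40:280,240:480]; cv2.imwrite(f"pics/side27z.png",cv2.resize(im,None,fx=2.5,fy=2.5,interpolation=cv2.INTER_CUBIC))
E
```

```text
t 33.0 pos [0.5262 0.1542 0.2312] q [ 0.264   0.4239 -0.4571  0.736 ] j [ 0.04  0.52 -0.98  1.81  0.9   1.43 -0.79] F [0.1 0.6 0.4] M [ 0.47  0.22 -0.03] gap 0.0512
axes [[0.223, 0.897, 0.383], [-0.449, 0.443, -0.776], [-0.865, 0.001, 0.501]]
side 760 u [-0.0414  0.0427] v [-0.0602  0.0592] plane [-0.0216 -0.0042  0.0942] zmed 0.0945
scene 703 u [-0.0492  0.0436] v [-0.0594  0.0598] plane [-0.0226  0.0008  0.0944] zmed 0.0947
```

View pics/wrist27.png

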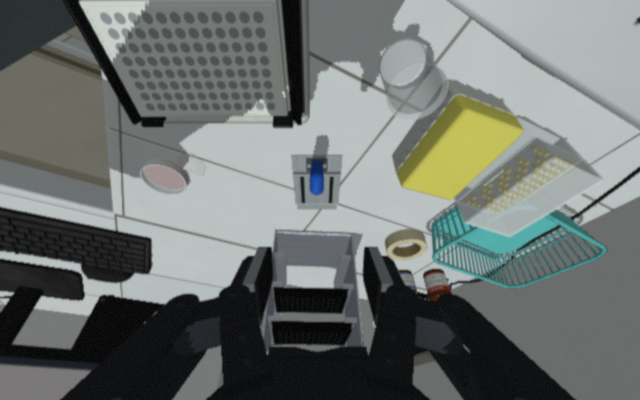

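View pics/side27z.png

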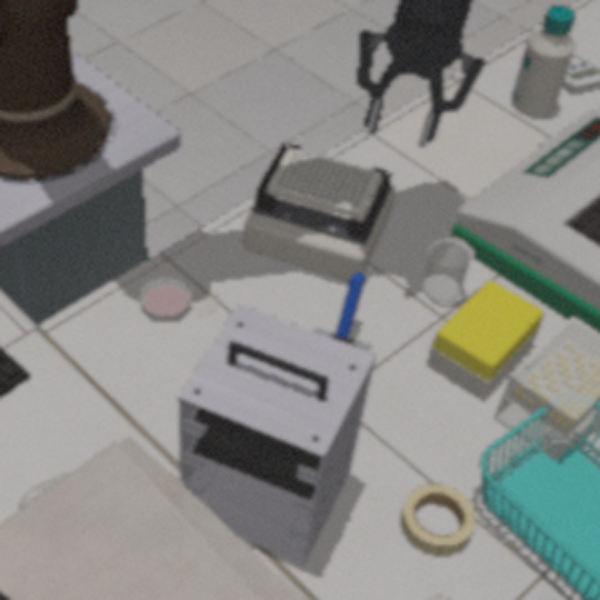

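```bash
python3 - <<'E'
from rep import *
c=dict(np.load("w27.npz"));W=pts(c);a=np.radians(saz)
u=(W[...,0]-.5894)*np.cos(a)+(W[...,1]-.0255)*np.sin(a); v=-(W[...,0]-.5894)*np.sin(a)+(W[...,1]-.0255)*np.cos(a); z=W[...,2]
m=(u>.01)&(u<.065)&(abs(v)<.03)&(z<.01)&(abs(v)>.012); print("blade",m.sum(),np.linalg.lstsq(np.stack([u[m],v[m],np.ones(m.sum())],1),z[m],rcond=None)[0].round(4))
u=(W[...,0]-sh[0])*np.cos(a)+(W[...,1]-sh[1])*np.sin(a); v=-(W[...,0]-sh[0])*np.sin(a)+(W[...,1]-sh[1])*np.cos(a)
m=(abs(u)<.038)&(abs(v)<.058)&(z>.088)&(z<.11); print("plate",m.sum(),np.linalg.lstsq(np.stack([u[m],v[m],np.ones(m.sum())],1),z[m],rcond=None)[0].round(4))
d=W-np.array([rack[0],rack[1],0]); b=np.radians(raz); u=d[...,0]*np.cos(b)+d[...,1]*np.sin(b); v=-d[...,0]*np.sin(b)+d[...,1]*np.cos(b)
for f in ("w6","w27"):
    W2=pts(dict(np.load(f+".npz"))); d=W2-np.array([rack[0],rack[1],0]); u=d[...,0]*np.cos(b)+d[...,1]*np.sin(b); v=-d[...,0]*np.sin(b)+d[...,1]*np.cos(b); z=W2[...,2]
    m=(z>.103)&(z<.118)&(abs(v)<.066)&(u>-.048)&(u<.05); print(f,"black mid",m.sum(),"u",np.percentile(u[m],[1,5]).round(4),"v",np.percentile(v[m],[1,99]).round(4),"z",np.percentile(z[m],[50]).round(4))
    m=(z>.006)&(z<.025)&(abs(W2[...,0]-.394)<.05)&(abs(W2[...,1]+.075)<.05); print("  petri",np.nanmean(W2[m],0).round(4))
E
```

```text
blade 563 [-0.0014  0.0019  0.0033]
plate 17184 [-0.0001 -0.0004  0.0944]
w6 black mid 1483 u [-0.0423 -0.0415] v [-0.0585  0.0592] z [0.1142]
  petri [ 0.3926 -0.0722  0.015 ]
w27 black mid 1703 u [-0.0424 -0.0415] v [-0.0623  0.0594] z [0.1141]
  petri [ 0.3936 -0.0696  0.0145]
```

```bash
python3 - <<'E'
from h import *
print(env.hand_in()); st()
E
```

```text
the job is handed in; nothing more can be done
None
the job is handed in; nothing more can be done
```

The white plate is seated in the shaker's carrier. The lifter is back on the bench, standing on its blade in front of the rack. I handed the job in after about 33 s of robot time, with the gripper open and clear.

- **Plate:** it rode level on the blade all the way from the rack to the carrier. Its top measured 94.4 mm high (80 mm seat plus 14.4 mm plate) with no measurable slope in the final wrist view. It did not shift when the lifter was drawn out.
- **Lifter:** it lies flat, with the blade's top about 3.3 mm above the bench.
- **Black plate and dish:** the front of the black plate on the middle level reads the same as before, to within 0.1 mm. The Petri dish reads within about 3 mm of where it started. That comes from partial views and is about the measuring error, and nothing went near the dish.
- **Disagreements:** the two fixed cameras gave slightly different plate slopes (about 1–2°) and sideways offsets (1–3 mm). I trusted the closer wrist view.
- **Detour:** the first approach to the lifter ran joint 6 to its lower limit, so I backed off and came in with a different arm posture.

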